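# Change the grinding charge of a bench tumbling mill

### The arm

A 6-joint arm with a two-finger parallel gripper is mounted at the origin on a cart in front of the work surface, level with it; the furniture and walls round the work are solid. World frame = base frame: x ahead of the robot, y to its left, z up, the work surface at z = 0. Lengths are in m, angles in rad, forces in N, time in s.
With the tool pointing down it reaches from about 0.25 to 0.725 m from the base axis. Payload 4 kg.
Tool frame: the origin (TCP) lies midway between the tips of the shut fingers; the grasp point (between the pads) lies 19 mm behind it; z points along the fingers, y is the direction in which the jaws open and shut (so a half turn about z gives the same grasp; the last joint's range is limited). The gripper opens to 85 mm and grips with 20 to 120 N. Pads are 22 mm wide; open, the fingers measure 114 mm over their backs; the gripper's body (76 mm by 85 mm) begins 54 mm behind the grasp point. The pads swing forward as they close: fully open they stand 13 mm farther back than shut.
Start: joints at [1.131, 0.241, 0.005, 1.335, 0, 1.571], TCP at [0.213, 0.452, 0.231] pointing down, gripper open.
Joint ranges: [-2.72, 2.72], [-1.05, 1.87], [-1.09, 1.28], [-1.99, 2.15], [-1.42, 1.44], [-3.14, 3.14]. Speed limits (rad/s): [2.79, 2.79, 3.14, 3.14, 3.14, 3.14].

### API

Orientations are given as a rotation vector (axis times angle).
In Python, from workcell import sense, eyes, ctrl gives the robot as it stands.
- The arm moves only by the tool step_arm, never from a script. Its argument "steps" is a list that holds one entry, the list of rows, each a list of 4 numbers: the shift along the tool's x, y, z in m, then the turn about the tool's z in degrees. In form: [[[dx, dy, dz, roll], ...]]. A call has 1 to 10 rows; each row shifts and turns the pose as measured when the row begins, along the tool's axes as they then stand; what a row does not reach is not made up. A row lasts 1/12 s, in which the tool goes at most 41.7 mm and 7.16 degrees, less where a joint would pass 70% of its speed; a pose out of reach is approached as far as the arm can. A call with a gripper value outside its range is refused whole. "fingers" is the closure, from 0 (fully open) to 1 (shut), set as the call begins (left out, the last holds). The fingers move at their own pace and stop on an object; the grip force is fixed at half the most. Time passes only in rows, so rows that do not move let the fingers close. It gives the time, the measured TCP pose, the force and the opening at its end, in the units of the state.
- sense(): the state, without advancing time (a new reading comes with each control period).
- eyes.grab_frame(name): name is "side" or "top"; returns (picture, depth): 420x560x3 uint8, red, green, blue; 420x560 float32, m along the optical axis (not along the pixel's ray), 0 where there is no reading.
- eyes.camera_model(name): a dict with "mtx" (3x3 intrinsics, pixels), "world_to_cam" (4x4, takes a point from world to camera coordinates). Camera axes: x right, y up, looking along -z (the intrinsics and any distortion apply to the point x, -y, -z); pixel columns grow to the right and rows downward; lengths in m; the calibration is good to about 2 mm. A picture is of the moment at which its call begins. camera_model takes no time and is no camera call.
- ctrl.sign_off(): hands the job in, once; it reports no verdict.
The state is a dict: "clock": time; "joint_positions": joint angles; "joint_vel": joint speeds; "tau": joint torques, N m; "tool_pos": TCP position; "tcp_rot": TCP orientation; "wrist_force": force on the tool from outside, world axes, zero at the start; "torque": the same for the moment, N m; "finger_gap": opening from 0.0 (shut) to 1.0 (fully open).
Only numpy, scipy, OpenCV 4.12 (cv2) and the standard library are available. Lean on these libraries where they do the work, as an engineer would, in place of code of your own. Each camera call takes 0.05 s, during which the arm holds its last target.

### The job

Change the grinding charge of the tumbling mill. Slide the catch pan under the barrel, crank the barrel over until its open port faces straight down and all the worn pieces have dropped into the pan, then crank it back until the port faces straight up and draw the pan, with the worn pieces in it, back out to the left, well clear of the barrel. Put every fresh grinding cylinder from the mat into the barrel through the port and lower the hinged cover fully closed over it, leaving the conical flask and the two vials where they stand.

Things in the scene. Friction and masses are not known exactly. Their poses are not given: they have to be found in the camera images.
- tumbler: The mill, fixed: origin on the worktop right below the barrel's middle; the barrel's axis runs along its x, 150 mm up. White drive housing at x = 66 to 156 mm, 150 mm wide, 213 mm tall, knob on top to 228 mm; white bearing pedestal at x = -65 to -81 mm, 182 mm tall, its foot 150 mm wide and 40 mm tall. Under the barrel between the two the bench is free.
- pan_place (a point): Point on the worktop below the barrel's middle, axes as the mill: the pan's home is with its floor's centre over this point, within 15 mm, its sides along the mill's. The space is 131 mm wide (x), closed on the right (-y) by a 38 mm tall rail 70 mm from this point, open on the left (+y), where the pan goes in and out, its pull to the left.
- barrel_mid (a point): Centre of the barrel, turning with it: x along the axis, +z out through the middle of the port. Steel, six-sided: corners 54 mm from the axis, 86 mm between inner walls, 94 mm long inside, end discs of radius 60 mm, 5 mm thick. The sixth side is the open port, 54 x 94 mm (y x x), rim 47 mm from the axis. The worn pieces slide out when it faces nearly straight down.
- barrel (a joint): Turn of the barrel (rad): 0 = port straight up, crank pointing right (-y of the mill); pi/2 = port facing left, crank straight up; pi = port straight down, crank pointing left. Stops at -0.7 and 3.8. It turns with 0.35 N m (6 N at the crank's grip) and stays where it is left. Starts within 0.15 of 0.
- crank_grip (a point): Middle of the crank's grip: black round bar, 18 mm thick, 74 mm long, parallel to the barrel's axis and 60 mm from it, 135 mm in front (-x) of the barrel's middle; the crank arm is 39 mm behind this point, the free end 35 mm in front. It turns easily between fingers that follow it round, and can be held from above from right, over the top, to left.
- cover (a joint): Opening of the port's cover (rad): 0 = fully closed, flat over the port; 1.8 = leaning back as far as it goes. Starts at 1.5 to 1.75. A stiff hinge (0.04 N m, about 1 N at the free edge) holds it at any angle, also upside down. A fingertip can push it shut.
- cover_hinge (a point): Middle of the cover's hinge line, along the left edge of the port (port up), parallel to the barrel's axis. The cover is a steel plate 91 mm long along the hinge, 4 mm thick, free edge 52 mm from the hinge; closed, its outer face lies 51 mm from the barrel's axis.
- cover_tab (a point): In the black pull tab near the cover's free edge: 34 mm along the hinge, 6 mm thick, standing 12 mm proud of the cover's outer face. This point is 48.5 mm from the hinge line and, with the cover closed, 9 mm above it, 5 mm under the tab's upper edge.
- pan_floor (a point): Centre of the pan's inner floor. Loose steel pan, 104 mm (its x) by 120 mm (its y), 28 mm tall, walls and floor 4 mm, 0.35 kg. z up.
- pan_pull (a point): Middle of the pan's pull: black upright plate 125 mm from the pan's centre along its +y; 40 mm wide (pan's x), 10 mm thick (pan's y), its top 58 mm and this point 40 mm over the worktop. A strip 34 mm wide, 4 to 10 mm up, joins it to the pan. Grip it across its thickness and slide the pan along the worktop.
- stirrer_stand: Overhead stirrer that stands right of the mill (fixed; origin under its base plate's centre). Its head hangs 0.53 to 0.68 m above the worktop, from 112 mm nearer the robot than the origin to 38 mm beyond it, and from 31 mm right to 51 mm left of it; its column stands 118 mm beyond the origin: keep the arm clear of it, drawn in when it passes in front.
- mat: Black rubber mat on which the fresh cylinders stand, 145 mm (its x) by 130 mm (its y), 3 mm thick, fixed; origin at the centre of its underside.
- fresh0_mid (a point): Centre of a fresh grinding cylinder: plain white ceramic, 21 mm across and 22 mm tall, 27 g, standing on end at the start (z along its axis); None if absent. Two to four are there.
- fresh1_mid (a point): Centre of a fresh grinding cylinder: plain white ceramic, 21 mm across and 22 mm tall, 27 g, standing on end at the start (z along its axis); None if absent. Two to four are there.
- fresh2_mid (a point): Centre of a fresh grinding cylinder: plain white ceramic, 21 mm across and 22 mm tall, 27 g, standing on end at the start (z along its axis); None if absent. Two to four are there.
- fresh3_mid (a point): Centre of a fresh grinding cylinder: plain white ceramic, 21 mm across and 22 mm tall, 27 g, standing on end at the start (z along its axis); None if absent. Two to four are there.
- worn0_mid (a point): Centre of a worn grinding piece: white ceramic rounded by wear, 17 mm across and 16 mm tall, 14 g, in the barrel at the start; None if absent. Two or three are there.
- worn1_mid (a point): Centre of a worn grinding piece: white ceramic rounded by wear, 17 mm across and 16 mm tall, 14 g, in the barrel at the start; None if absent. Two or three are there.
- worn2_mid (a point): Centre of a worn grinding piece: white ceramic rounded by wear, 17 mm across and 16 mm tall, 14 g, in the barrel at the start; None if absent. Two or three are there.
- flask: Bystander: conical flask with a foil cap, 64 mm wide and 104 mm tall, on the plate of the overhead stirrer; origin at the centre of its underside. Leave it alone.
- vial_a: Bystander: nearer glass vial with a white screw cap, 29 mm wide and 98 mm tall; origin at the centre of its underside. Leave it alone.
- vial_b: Bystander: farther glass vial with a white screw cap, 29 mm wide and 98 mm tall; origin at the centre of its underside. Leave it alone.

How it is judged:
On the way, in this order (a step that is already met when the one before it is completed fails the run):
1. the port faces down and all the worn pieces lie in the pan (angle between barrel_mid's own z axis and vertical above 2.84 rad and x of worn0_mid in the frame of pan_floor between -0.052 and 0.052 m and y of worn0_mid in the frame of pan_floor between -0.06 and 0.06 m and z of worn0_mid in the frame of pan_floor between -0.004 and 0.04 m and x of worn1_mid in the frame of pan_floor between -0.052 and 0.052 m and y of worn1_mid in the frame of pan_floor between -0.06 and 0.06 m and z of worn1_mid in the frame of pan_floor between -0.004 and 0.04 m and x of worn2_mid in the frame of pan_floor between -0.052 and 0.052 m and y of worn2_mid in the frame of pan_floor between -0.06 and 0.06 m and z of worn2_mid in the frame of pan_floor between -0.004 and 0.04 m), for 0.3 s.
2. the port faces up and all the fresh cylinders lie in the barrel (angle between barrel_mid's own z axis and vertical below 0.4 rad and x of fresh0_mid in the frame of barrel_mid between -0.049 and 0.049 m and y of fresh0_mid in the frame of barrel_mid between -0.052 and 0.052 m and z of fresh0_mid in the frame of barrel_mid between -0.052 and 0.046 m and x of fresh1_mid in the frame of barrel_mid between -0.049 and 0.049 m and y of fresh1_mid in the frame of barrel_mid between -0.052 and 0.052 m and z of fresh1_mid in the frame of barrel_mid between -0.052 and 0.046 m and x of fresh2_mid in the frame of barrel_mid between -0.049 and 0.049 m and y of fresh2_mid in the frame of barrel_mid between -0.052 and 0.052 m and z of fresh2_mid in the frame of barrel_mid between -0.052 and 0.046 m and x of fresh3_mid in the frame of barrel_mid between -0.049 and 0.049 m and y of fresh3_mid in the frame of barrel_mid between -0.052 and 0.052 m and z of fresh3_mid in the frame of barrel_mid between -0.052 and 0.046 m), for 0.3 s.
At the end, for the whole second after the job is handed in: The cover is closed (within 0.12 rad) over the port, which faces up within 0.3 rad; every fresh cylinder is in the barrel and every worn piece in the pan; the pan stands flat on the worktop, its centre at least 115 mm to the left of the barrel's middle; all at rest (value of joint cover below 0.12 rad and angle between barrel_mid's own z axis and vertical below 0.3 rad and y of pan_floor in the frame of pan_place above 0.115 m and angle between pan_floor's own z axis and vertical below 0.1 rad and height (world z) of pan_floor below 0.015 m and x of worn0_mid in the frame of pan_floor between -0.052 and 0.052 m and y of worn0_mid in the frame of pan_floor between -0.06 and 0.06 m and z of worn0_mid in the frame of pan_floor between -0.004 and 0.04 m and x of worn1_mid in the frame of pan_floor between -0.052 and 0.052 m and y of worn1_mid in the frame of pan_floor between -0.06 and 0.06 m and z of worn1_mid in the frame of pan_floor between -0.004 and 0.04 m and x of worn2_mid in the frame of pan_floor between -0.052 and 0.052 m and y of worn2_mid in the frame of pan_floor between -0.06 and 0.06 m and z of worn2_mid in the frame of pan_floor between -0.004 and 0.04 m and x of fresh0_mid in the frame of barrel_mid between -0.049 and 0.049 m and y of fresh0_mid in the frame of barrel_mid between -0.052 and 0.052 m and z of fresh0_mid in the frame of barrel_mid between -0.052 and 0.046 m and x of fresh1_mid in the frame of barrel_mid between -0.049 and 0.049 m and y of fresh1_mid in the frame of barrel_mid between -0.052 and 0.052 m and z of fresh1_mid in the frame of barrel_mid between -0.052 and 0.046 m and x of fresh2_mid in the frame of barrel_mid between -0.049 and 0.049 m and y of fresh2_mid in the frame of barrel_mid between -0.052 and 0.052 m and z of fresh2_mid in the frame of barrel_mid between -0.052 and 0.046 m and x of fresh3_mid in the frame of barrel_mid between -0.049 and 0.049 m and y of fresh3_mid in the frame of barrel_mid between -0.052 and 0.052 m and z of fresh3_mid in the frame of barrel_mid between -0.052 and 0.046 m and linear speed of each of fresh0, fresh1, fresh2, fresh3, worn0, worn1, worn2 below 0.03 m/s); the robot touches nothing.
It fails at once if the conical flask with a foil cap is moved by more than 30 mm (distance of flask from where it was at the start of the episode above 0.03 m).
It fails at once if the nearer glass vial with a white screw cap is moved by more than 30 mm (distance of vial_a from where it was at the start of the episode above 0.03 m).
It fails at once if the farther glass vial with a white screw cap is moved by more than 30 mm (distance of vial_b from where it was at the start of the episode above 0.03 m).
Of fresh0, fresh1, fresh2, fresh3 only 2 to 4 are there at a start; the rules pass over those that are not, and their reading is None.
Of worn0, worn1, worn2 only 2 to 3 are there at a start; the rules pass over those that are not, and their reading is None.
At some moment in a run one of fresh0, fresh1, fresh2, fresh3 may be knocked a few centimetres aside while the robot is not near it.
Once in a run the grip may slacken for a moment while it holds something.
It also fails if it takes over 210 s, if anything falls off the work surface, if the arm or the gripper's body presses on something with over 40 N, if the wrist force passes 120 N, or if a joint passes its speed limit or range.

## Working session

There is one attempt and no reset: what is moved stays moved. The work goes in short steps, Python scripts to look and compute and a tool call to move; the robot and the scene stay as the last step left them, time stands still between calls to the robot, and variables do not carry over. Pictures are saved under pics/ and viewed, and the job is handed in when it is done.

Besides the shell and the picture viewer there is one more tool, called after "Request:" as name(argument=value, ...), one argument or row to a line, values as JSON. step_arm: Moves the arm, as the interface text tells. Its arguments: {"type":"object","properties":{"steps":{"type":"array","items":{"type":"array","items":{"type":"array","items":{"type":"number"}}}},"fingers":{"type":"number"}},"required":["steps"]}

```bash
mkdir -p pics; ls
python3 - <<'E'
from workcell import sense, eyes, ctrl
import cv2, numpy as np
print(sense())
for n in ("side","top"):
    p,d=eyes.grab_frame(n)
    cv2.imwrite(f"pics/{n}0.png",p[:,:,::-1]); np.savez(f"pics/{n}0.npz",p=p,d=d)
    m=eyes.camera_model(n); print(n,m, d.min(), d.max())
E
```

```text
pics
{'clock': 0.0, 'joint_positions': array([1.13097844e+00, 2.41429375e-01, 3.73378728e-03, 1.33519652e+00,
       4.66924614e-06, 1.57081665e+00]), 'joint_vel': array([ 3.91068845e-04,  9.22160871e-04,  7.78548611e-05,  2.70618505e-03,
       -1.26998309e-03, -5.22201727e-04]), 'tau': array([-1.49589316e-03, -3.72316575e+01,  2.52408403e+01,  1.68139476e-02,
       -1.25127108e-04,  1.20625025e-06]), 'tool_pos': array([0.21261931, 0.45184831, 0.23040842]), 'tcp_rot': array([-0.6852395 , -3.06547551,  0.00321069]), 'wrist_force': array([ 0.62775501, -1.04414414, -0.37024469]), 'torque': array([ 0.02741065, -0.00426813, -0.00067468]), 'finger_gap': 0.9960996322799255}
side {'mtx': array([[452.66810692,   0.        , 283.85653836],
       [  0.        , 452.66810692, 217.52083892],
       [  0.        ,   0.        ,   1.        ]]), 'world_to_cam': array([[ 0.99949065, -0.0313834 , -0.00579042, -0.43607053],
       [ 0.02328406,  0.59304918,  0.8048295 , -0.23474784],
       [-0.02182428, -0.80455438,  0.59347785, -0.91144596],
       [ 0.        ,  0.        ,  0.        ,  1.        ]])} 0.0 3.7972572
top {'mtx': array([[460.27073472,   0.        , 288.52396215],
       [  0.        , 460.27073472, 202.86405051],
       [  0.        ,   0.        ,   1.        ]]), 'world_to_cam': array([[-0.01858831, -0.99970715, -0.01549501,  0.23444193],
       [ 0.99289604, -0.0202789 ,  0.11724431, -0.48696697],
       [-0.1175242 , -0.01320556,  0.99298221, -1.14078544],
       [ 0.        ,  0.        ,  0.        ,  1.        ]])} 0.0 2.0764043
```

View pics/side0.png

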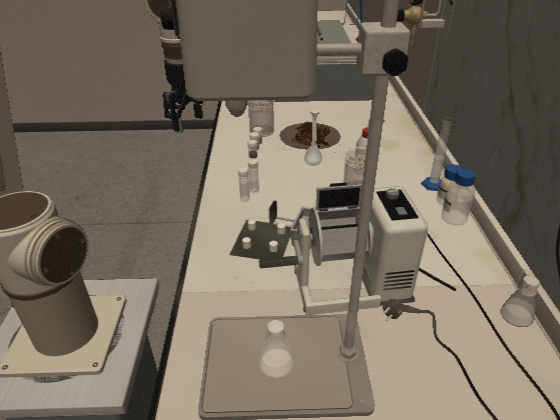

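View pics/top0.png

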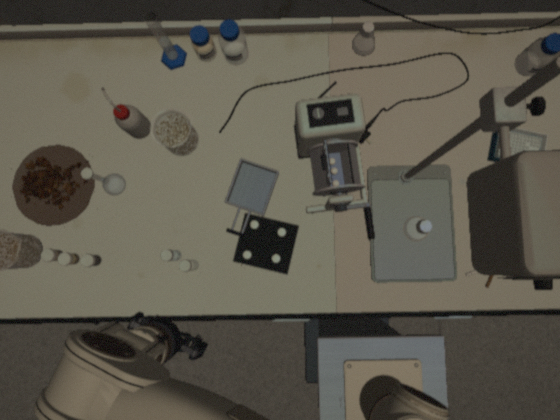

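```bash
cat > h.py <<'E'
import numpy as np, cv2
from workcell import sense, eyes, ctrl
from scipy.spatial.transform import Rotation as R
def grab(n,tag,save=True):
    p,d=eyes.grab_frame(n)
    if save: cv2.imwrite(f"pics/{tag}_{n}.png",p[:,:,::-1]); np.savez(f"pics/{tag}_{n}.npz",p=p,d=d)
    return p,d
def load(n,tag):
    z=np.load(f"pics/{tag}_{n}.npz"); return z['p'],z['d']
def proj(n,P):
    m=eyes.camera_model(n); P=np.atleast_2d(P); c=(m['world_to_cam']@np.c_[P,np.ones(len(P))].T)[:3]
    u=m['mtx']@np.array([c[0],-c[1],-c[2]]); return (u[:2]/u[2]).T
def cloud(n,d):
    m=eyes.camera_model(n); K=m['mtx']; v,u=np.mgrid[:d.shape[0],:d.shape[1]]
    x=(u-K[0,2])/K[0,0]*d; y=(v-K[1,2])/K[1,1]*d
    c=np.stack([x,-y,-d,np.ones_like(d)],-1); return (c@np.linalg.inv(m['world_to_cam']).T)[...,:3]
def ray(n,u,v,z):
    m=eyes.camera_model(n); K=m['mtx']; T=np.linalg.inv(m['world_to_cam'])
    r=T[:3,:3]@np.array([(u-K[0,2])/K[0,0],-(v-K[1,2])/K[1,1],-1]); o=T[:3,3]
    return o+r*(z-o[2])/r[2]
def crop(p,x0,y0,x1,y1,s,name):
    cv2.imwrite(f"pics/{name}.png",cv2.resize(p[y0:y1,x0:x1,::-1],None,fx=s,fy=s,interpolation=cv2.INTER_CUBIC))
E
mv(){ :; }; for n in side top; do mv; cp pics/${n}0.png pics/a_$n.png; cp pics/${n}0.npz pics/a_$n.npz; done
python3 - <<'E'
from h import *
p,d=load('top','a'); crop(np.clip(p.astype(float)*1.6,0,255).astype(np.uint8),150,80,390,290,3.3,'ac_top')
p,d2=load('side','a'); crop(np.clip(p.astype(float)*1.3,0,255).astype(np.uint8),190,150,440,330,3.2,'ac_side')
C=cloud('top',d)
for uv in [(252,187),(238,222),(369,222),(330,120),(344,206),(266,230),(337,167),(355,160),(316,168)]:
    print(uv,C[uv[1],uv[0]].round(3))
C=cloud('side',d2)
for uv in [(395,230),(272,213),(262,262),(338,200),(280,263)]:
    print(uv,C[uv[1],uv[0]].round(3))
E
```

```text
(252, 187) [0.538 0.32  0.004]
(238, 222) [0.447 0.357 0.005]
(369, 222) [0.43  0.042 0.153]
(330, 120) [0.651 0.128 0.213]
(344, 206) [0.466 0.099 0.163]
(266, 230) [0.425 0.285 0.004]
(337, 167) [0.567 0.106 0.103]
(355, 160) [0.572 0.069 0.158]
(316, 168) [0.553 0.159 0.167]
(395, 230) [0.647 0.053 0.205]
(272, 213) [0.417 0.349 0.037]
(262, 262) [0.397 0.033 0.151]
(338, 200) [0.55  0.134 0.22 ]
(280, 263) [0.431 0.033 0.148]
```

```bash
ls pics
```

```text
a_side.npz
a_side.png
a_top.npz
a_top.png
ac_side.png
ac_top.png
side0.npz
side0.png
top0.npz
top0.png
```

View pics/ac_top.png

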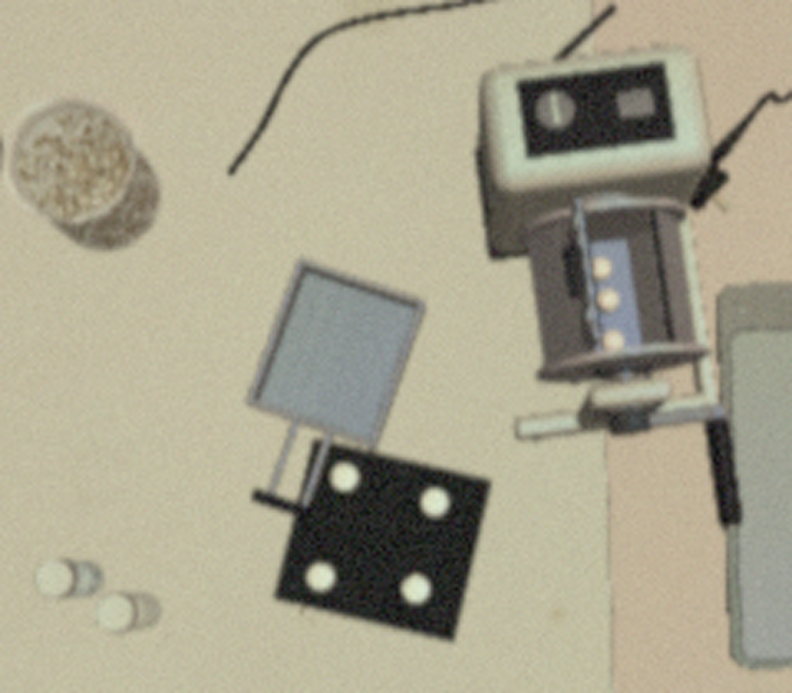

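View pics/ac_side.png

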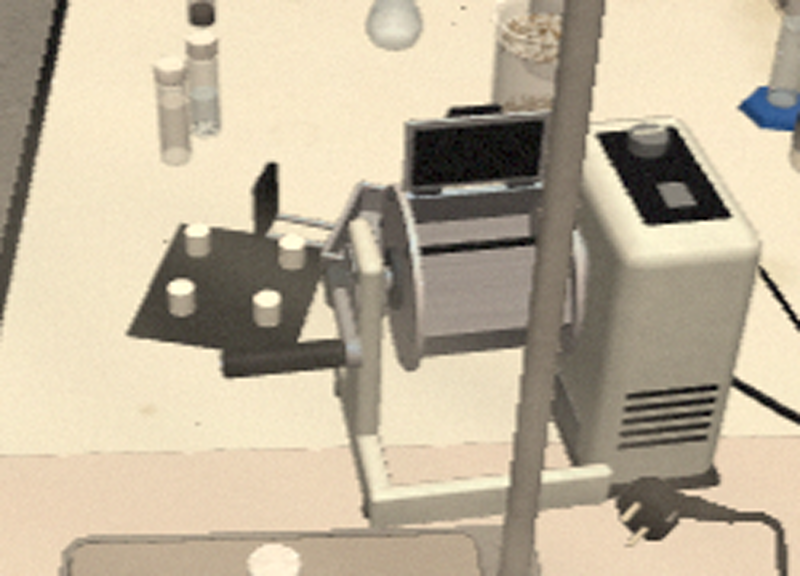

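Run:
```python
from h import *
p,d=load('top','a'); C=cloud('top',d); ps,ds=load('side','a'); S=cloud('side',ds)
hsv=cv2.cvtColor(p,cv2.COLOR_RGB2HSV)
print(hsv[187,252],hsv[230,266],hsv[222,238], p[187,252])
# pan floor mask
z=C[...,2]
box=np.zeros(z.shape,bool); box[150:220,220:285]=1
m=((hsv[...,0]>95)&(hsv[...,0]<125)&box).astype(np.uint8); m=cv2.morphologyEx(m,cv2.MORPH_OPEN,np.ones((3,3)))
c=max(cv2.findContours(m,0,1)[0],key=cv2.contourArea); r=cv2.minAreaRect(c); print('pan',r,cv2.boxPoints(r).tolist())
for b in cv2.boxPoints(r): print(ray('top',*b,0.016).round(3),ray('top',*b,0.028).round(3))
# fresh
for (u0,v0,u1,v1) in [(230,210,300,275)]:
    w=((hsv[...,2]>120)&(hsv[...,1]<90)).astype(np.uint8)
    black=np.zeros_like(w); black[210:275,230:300]=1
    n,l,st,ce=cv2.connectedComponentsWithStats(w*black)
    for i in range(1,n):
        if st[i,4]<250: print('fresh?',st[i],ce[i].round(1),ray('top',*ce[i],0.025).round(4), C[int(ce[i][1]),int(ce[i][0])].round(3))
bl=((hsv[...,2]<45)).astype(np.uint8)
n,l,st,ce=cv2.connectedComponentsWithStats(bl)
for i in range(1,n):
    if 20<st[i,4]<4000 and 80<st[i,1]<290: print('black',st[i],ce[i].round(1),np.nanmedian(C[l==i],0).round(3), cv2.minAreaRect(np.argwhere(l==i)[:,::-1].astype(np.float32)))
```

```text
[80 16 96] [100  31  25] [ 24  42 122] [90 96 94]Traceback (most recent call last):
  File "<stdin>", line 9, in <module>
ValueError: max() iterable argument is empty
```

Run:
```python
from h import *
p,d=load('top','a'); C=cloud('top',d); ps,ds=load('side','a'); S=cloud('side',ds)
g=cv2.medianBlur(p,3); hsv=cv2.cvtColor(g,cv2.COLOR_RGB2HSV)
print(g[187,252],g[187,210],g[230,266],g[208,255],g[222,230],g[210,244])
rb=g[...,0].astype(int)-g[...,2]
box=np.zeros(rb.shape,bool); box[150:216,220:285]=1
m=((rb<9)&box&(g[...,1]>40)).astype(np.uint8); m=cv2.morphologyEx(m,cv2.MORPH_OPEN,np.ones((5,5)))
c=max(cv2.findContours(m,0,1)[0],key=cv2.contourArea); r=cv2.minAreaRect(c); print('pan',r,cv2.contourArea(c))
for b in cv2.boxPoints(r): print(b,ray('top',*b,0.028).round(3))
print('ctr',ray('top',*r[0],.02))
w=((g[...,1]>90)).astype(np.uint8); black=np.zeros_like(w); black[210:275,230:300]=1
n,l,st,ce=cv2.connectedComponentsWithStats(w*black)
for i in range(1,n):
    if 15<st[i,4]<250: print('fresh?',st[i],ce[i].round(1),ray('top',*ce[i],0.023).round(4), C[int(ce[i][1]),int(ce[i][0])].round(3))
bl=((g.max(-1)<50)).astype(np.uint8)
n,l,st,ce=cv2.connectedComponentsWithStats(bl)
for i in range(1,n):
    if 20<st[i,4]<4000 and 80<st[i,1]<290: print('black',st[i],ce[i].round(1),np.nanmedian(C[l==i],0).round(3), cv2.minAreaRect(np.argwhere(l==i)[:,::-1].astype(np.float32)))
# heights: points of pull, from both views
for n_,X,im in(('top',C,p),('side',S,ps)):
    k=(X[...,0]>.38)&(X[...,0]<.5)&(X[...,1]>.3)&(X[...,1]<.42)&(X[...,2]>.03)&(X[...,2]<.07)
    print(n_,'pull',k.sum(),X[k].mean(0) if k.any() else '',X[k].min(0),X[k].max(0))
    # housing top
    k=(abs(X[...,2]-.213)<.008)&(X[...,0]>.55)&(X[...,0]<.8)&(abs(X[...,1]-.1)<.15)
    q=X[k]; rr=cv2.minAreaRect(q[:,:2].astype(np.float32)); print('housing',k.sum(),q.mean(0),rr)
    k=(im.max(-1)<60)&(X[...,2]>.12)&(X[...,2]<.17)&(X[...,0]>.36)&(X[...,0]<.48)&(X[...,1]>-.02)&(X[...,1]<.1)
    q=X[k]; print('grip',k.sum(),q.mean(0),q.min(0),q.max(0),cv2.minAreaRect(q[:,:2].astype(np.float32)))
    k=(abs(X[...,2]-.182)<.006)&(X[...,0]>.4)&(X[...,0]<.56)&(abs(X[...,1]-.1)<.1)
    q=X[k]; print('ped',k.sum(),q.mean(0),q.min(0),q.max(0))
```

```text
[88 94 91] [122 118 101] [25 24 24] [87 92 94] [122 118 102] [110 107  92]
pan ((251.39743041992188, 187.33457946777344), (41.4060173034668, 47.91181182861328), 19.536653518676758) 1803.5
[223.87524 202.98799] [0.495 0.39  0.028]
[239.89742 157.83458] [0.611 0.348 0.028]
[278.91962 171.68117] [0.573 0.248 0.028]
[262.89746 216.83458] [0.457 0.291 0.028]
ctr [0.53499808 0.32011025 0.02      ]
fresh? [251 221   7   8  48] [254.  224.2] [0.4392 0.3141 0.023 ] [0.439 0.313 0.03 ]
fresh? [278 228   8   8  53] [281.3 231.6] [0.419  0.2447 0.023 ] [0.421 0.245 0.025]
fresh? [243 251   8   8  54] [246.6 254.4] [0.3632 0.3335 0.023 ] [0.364 0.335 0.023]
fresh? [272 254   8   9  53] [275.8 258.1] [0.3526 0.2599 0.023 ] [0.353 0.262 0.025]
black [527  97  18  18 237] [536.7 105.6] [ 0.552 -0.122  0.583] ((537.2500610351562, 105.75003814697266), (15.55634880065918, 17.677669525146484), 45.0)
black [308 100  46  27 768] [330.6 113.1] [0.663 0.127 0.215] ((330.16021728515625, 112.86643981933594), (21.979076385498047, 44.05413055419922), 82.64761352539062)
black [359 118  16  25  99] [365.7 132.1] 
[... 2045 characters left out ...]
11705736 0.18132075] [0.47350279 0.05900694 0.17604434] [0.55961853 0.16367915 0.18794004]
side pull 108 [0.42717209 0.35326371 0.04501685] [0.40859721 0.30049691 0.03000151] [0.49703911 0.3819479  0.05950907]
housing 1751 [0.65465097 0.11076432 0.21198539] ((0.6284856796264648, 0.12051284313201904), (0.15222065150737762, 0.14694812893867493), 6.804680824279785)
grip 227 [0.42434483 0.03534463 0.14816703] [0.39286641 0.02756626 0.13897925] [0.46341194 0.04643228 0.15515714] ((0.42753738164901733, 0.03835278004407883), (0.07099654525518417, 0.016110390424728394), 5.673882007598877)
ped 415 [0.51299879 0.09621874 0.18131931] [0.46981154 0.0565601  0.17602373] [0.55991092 0.1523037  0.18793957]
```

Run:
```python
from h import *
p,d=load('top','a'); C=cloud('top',d); ps,ds=load('side','a'); S=cloud('side',ds)
for n_,X,im in(('top',C,p),('side',S,ps)):
    k=(abs(X[...,2]-.2125)<.006)&(X[...,0]>.57)&(X[...,0]<.8)&(abs(X[...,1]-.12)<.11)
    n,l,st,ce=cv2.connectedComponentsWithStats(cv2.morphologyEx(k.astype(np.uint8),cv2.MORPH_OPEN,np.ones((5,5))))
    i=1+st[1:,4].argmax(); q=X[l==i]; rr=cv2.minAreaRect(q[:,:2].astype(np.float32)); print('housing',len(q),q.mean(0),rr,st[i]); print(cv2.boxPoints(rr))
    b=im.max(-1)<55
    k=b&(X[...,2]>.13)&(X[...,2]<.165)&(X[...,0]>.38)&(X[...,0]<.462)&(X[...,1]>.0)&(X[...,1]<.065)
    q=X[k]; vx,vy,x0,y0=cv2.fitLine(q[:,:2].astype(np.float32),cv2.DIST_HUBER,0,.001,.001).ravel(); print('grip',np.degrees(np.arctan2(vy,vx)),x0,y0,np.percentile(q,[2,50,98],0))
    k=b&(X[...,2]>.03)&(X[...,2]<.066)&(X[...,0]>.38)&(X[...,0]<.46)&(X[...,1]>.32)&(X[...,1]<.4)
    q=X[k]; print('pull',len(q),np.percentile(q,[2,50,98],0))
    k=(im.min(-1)>60)&(abs(X[...,2]-.182)<.004)&(X[...,0]>.46)&(X[...,0]<.51)&(abs(X[...,1]-.11)<.03)
    q=X[k]; print('ped',len(q),np.percentile(q,[2,50,98],0))
    # vials
    k=(abs(X[...,2]-.098)<.006)&(X[...,0]>.3)&(X[...,0]<.46)&(X[...,1]>.4)&(X[...,1]<.6)
    n,l,st,ce=cv2.connectedComponentsWithStats(k.astype(np.uint8))
    for i in range(1,n):
        if st[i,4]>15: print('vial',st[i,4],X[l==i].mean(0))
    # pieces in barrel, cover
    k=(X[...,2]>.20)&(X[...,2]<.275)&(X[...,0]>.48)&(X[...,0]<.6)&(X[...,1]>.1)&(X[...,1]<.2)
    q=X[k]; print('cover',len(q),np.percentile(q,[2,50,98],0))
q=None
# stirrer head
k=(S[...,2]>.5)&(S[...,2]<.72)&(S[...,0]>.1)&(S[...,0]<.8)&(abs(S[...,1])<.35)
print('head side',k.sum(),np.percentile(S[k],[1,50,99],0))
k=(C[...,2]>.5)&(C[...,2]<.72)&(C[...,0]>.1)&(C[...,0]<.8)&(abs(C[...,1])<.35)
print('head top',k.sum(),np.percentile(C[k],[1,50,99],0))
```

```text
housing 1986 [0.66311041 0.1263669  0.21327478] ((0.6648107171058655, 0.12773509323596954), (0.0837869942188263, 0.14395484328269958), 6.37318754196167) [ 297   93   67   43 1986]
[[0.61518633 0.19461735]
 [0.63116586 0.05155215]
 [0.7144351  0.06085284]
 [0.6984556  0.20391804]]
grip 5.8550763 0.4279404 0.04234371 [[0.39362599 0.03391058 0.14868918]
 [0.42768411 0.04250653 0.15275206]
 [0.46135366 0.05068116 0.15651673]]
pull 46 [[0.410922   0.34336887 0.03505775]
 [0.41834098 0.35810404 0.05811391]
 [0.42617975 0.37749599 0.06119188]]
ped 145 [[0.47385129 0.08237133 0.17829408]
 [0.48203285 0.10676289 0.18109649]
 [0.49073289 0.13292506 0.18506907]]
vial 118 [0.36585891 0.51639388 0.09831454]
vial 116 [0.34087325 0.47269795 0.09865921]
cover 344 [[0.50144726 0.10627594 0.20079935]
 [0.54107577 0.14023311 0.24924205]
 [0.59397921 0.15246605 0.25462045]]
housing 1422 [0.66270875 0.10769738 0.21229916] ((0.6630945205688477, 0.12297486513853073), (0.08270134031772614, 0.13803371787071228), 6.435173511505127) [ 373  188   52   41 1422]
[[0.6142691  0.18692233]
 [0.6297397  0.04975832]
 
[... 203 characters left out ...]
1 [[0.41136439 0.34096159 0.03112761]
 [0.4192801  0.35344482 0.04775088]
 [0.42736426 0.37551155 0.05802129]]
ped 120 [[0.47189253 0.0808148  0.17811033]
 [0.47990492 0.10517084 0.18032966]
 [0.50184607 0.1313346  0.18349167]]
vial 51 [0.3641746  0.51369756 0.09652262]
vial 57 [0.33875216 0.4697719  0.09647079]
cover 1067 [[0.50168334 0.11697611 0.20093922]
 [0.54716877 0.13542141 0.22828956]
 [0.59250586 0.1464509  0.2510044 ]]
head side 18155 [[ 0.31656587 -0.13203222  0.5091959 ]
 [ 0.41560167 -0.11646976  0.58478858]
 [ 0.5661298  -0.07594894  0.63369328]]
head top 16817 [[ 0.18717349 -0.12181183  0.54067763]
 [ 0.40046532 -0.04457999  0.66399504]
 [ 0.56758649  0.34560772  0.70526845]]
```

Request:
step_arm(
  steps=[
    [[-0.03, 0, 0, -7], [-0.03, 0, 0, -7], [0, 0, 0, 0]],
  ],
  fingers=0.3,
)

```text
clock: 0.35
tool_pos: [0.2679, 0.4294, 0.2289]
tcp_rot: [-0.287, -3.126, 0.007]
wrist_force: [0.5, -0.6, 0.5]
finger_gap: 0.696
```

```bash
cat >> h.py <<'E'
def pose():
    s=sense(); return np.array(s['tool_pos']),R.from_rotvec(s['tcp_rot']),s
def yaw(): # world angle of jaw (tool y), deg
    p,r,s=pose(); y=r.as_matrix()[:,1]; return np.degrees(np.arctan2(y[1],y[0]))
def plan(waypts,k=1.0):
    """waypts: list of (x,y,z,yawdeg,nrows) ; prints rows ideal"""
    p,r,s=pose(); out=[]; y0=yaw(); 
    for (x,y,z,w,n) in waypts:
        if w is None: w=y0
        dw=(w-y0+180)%360-180; P=np.array([x,y,z])
        for i in range(n):
            tgt=p+(P-p)*1.0/(n-i); d=r.inv().apply(tgt-p); rr=-dw/n
            out.append([round(float(v),4) for v in d]+[round(float(rr),2)])
            r=r*R.from_euler('z',rr,degrees=True); p=tgt
        y0=w
    for i in range(0,len(out),10): print('[['+','.join('['+','.join(f'{v:g}' for v in o)+']' for o in out[i:i+10])+']]')
def st():
    p,r,s=pose(); z=r.as_matrix()[:,2]
    print('t',round(s['clock'],2),'p',p.round(4),'yaw',round(yaw(),1),'tilt',np.degrees(np.arccos(-z[2])).round(2),'F',np.round(s['wrist_force'],1),'M',np.round(s['torque'],2),'gap',round(s['finger_gap'],3),'j',np.round(s['joint_positions'],2))
E
python3 - <<'E'
from h import *
st()
E
```

```text
t 0.35 p [0.2679 0.4294 0.2289] yaw 79.5 tilt 0.28 F [ 0.5 -0.6  0.5] M [0.01 0.   0.02] gap 0.696 j [ 1.01  0.26  0.02  1.34 -0.    1.2 ]
```

Run:
```python
from h import *
plan([(0.418,0.36,0.10,160,12),(0.418,0.36,0.024,160,4)])
```

```text
[[[-0.0134,-0.0034,0.0107,-6.71],[-0.0129,-0.0049,0.0107,-6.71],[-0.0122,-0.0064,0.0107,-6.71],[-0.0114,-0.0078,0.0107,-6.71],[-0.0104,-0.009,0.0107,-6.71],[-0.0093,-0.0102,0.0107,-6.71],[-0.008,-0.0112,0.0107,-6.71],[-0.0067,-0.0121,0.0107,-6.71],[-0.0052,-0.0128,0.0107,-6.71],[-0.0037,-0.0133,0.0107,-6.71]]]
[[[-0.0021,-0.0136,0.0107,-6.71],[-0.0005,-0.0138,0.0107,-6.71],[-0.0001,-0,0.019,0],[-0.0001,-0,0.019,0],[-0.0001,-0,0.019,0],[-0.0001,-0,0.019,0]]]
```

Request:
step_arm(
  steps=[
    [[-0.0135, -0.0035, 0.0105, -6.7], [-0.013, -0.005, 0.0105, -6.7], [-0.0122, -0.0065, 0.0105, -6.7], [-0.0115, -0.008, 0.0105, -6.7], [-0.0105, -0.009, 0.0105, -6.7], [-0.0093, -0.01, 0.0105, -6.7], [-0.008, -0.011, 0.0105, -6.7], [-0.0067, -0.012, 0.0105, -6.7], [-0.005, -0.013, 0.0105, -6.7], [-0.004, -0.0133, 0.0105, -6.7]],
  ],
)

```text
clock: 1.18
tool_pos: [0.3955, 0.3716, 0.1174]
tcp_rot: [1.547, -2.723, 0.0]
wrist_force: [0.1, -0.0, -0.2]
finger_gap: 0.698
```

Request:
step_arm(
  steps=[
    [[-0.002, -0.0136, 0.0107, -6.7], [-0.0005, -0.0138, 0.0107, -6.7], [0, 0, 0, 0]],
  ],
)

```text
clock: 1.43
tool_pos: [0.4213, 0.3585, 0.091]
tcp_rot: [1.863, -2.51, -0.0]
wrist_force: [-0.1, 0.3, 0.5]
finger_gap: 0.705
```

Run:
```python
from h import *
st()
plan([(0.418,0.36,0.024,160,5)])
for n in('side','top'):
    p,d=grab(n,'b')
p,_=load('top','b');crop(np.clip(p*1.5,0,255).astype(np.uint8),190,150,320,280,4,'bc_top')
```

```text
t 1.43 p [0.4213 0.3585 0.091 ] yaw 163.2 tilt 0.9 F [-0.1  0.3  0.5] M [-0.06  0.02 -0.  ] gap 0.705 j [ 0.7   0.45 -0.07  1.06  0.   -0.57]
[[[-0.0003,0.0006,0.0134,0.63],[-0.0003,0.0006,0.0134,0.63],[-0.0002,0.0006,0.0134,0.63],[-0.0002,0.0006,0.0134,0.63],[-0.0002,0.0006,0.0134,0.63]]]
```

View pics/b_side.png

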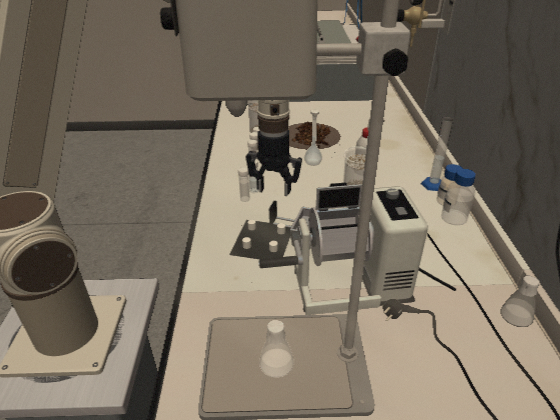

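Request:
step_arm(
  steps=[
    [[-0.0003, 0.0006, 0.0134, 0.6], [-0.0003, 0.0006, 0.0134, 0.6], [-0.0003, 0.0006, 0.0134, 0.6], [-0.0003, 0.0006, 0.0134, 0.6], [-0.0003, 0.0006, 0.012, 0.6], [0, 0, 0, 0]],
  ],
)

```text
clock: 2.03
tool_pos: [0.4148, 0.3676, 0.0309]
tcp_rot: [1.78, -2.581, -0.007]
wrist_force: [0.3, -0.2, -0.5]
finger_gap: 0.7
```

Run:
```python
from h import *
st()
```

```text
t 2.03 p [0.4148 0.3676 0.0309] yaw 159.2 tilt 0.45 F [ 0.3 -0.2 -0.5] M [-0.07 -0.04  0.  ] gap 0.7 j [ 0.72  0.51 -0.15  0.91  0.01 -0.49]
```

Run:
```python
from h import *
plan([(0.418,0.36,0.024,160,2)])
```

```text
[[[0.003,-0.0029,0.0034,-0.41],[0.003,-0.0029,0.0034,-0.41]]]
```

Request:
step_arm(
  steps=[
    [[0.003, -0.003, 0.0034, -0.4], [0.003, -0.003, 0.0034, -0.4], [0, 0, 0, 0], [0, 0, 0, 0]],
  ],
)

```text
clock: 2.37
tool_pos: [0.418, 0.3616, 0.0267]
tcp_rot: [1.801, -2.57, -0.009]
wrist_force: [0.5, 0.3, 0.9]
finger_gap: 0.702
```

Run:
```python
from h import *
st()
```

```text
t 2.37 p [0.418  0.3616 0.0267] yaw 160.0 tilt 0.35 F [0.5 0.3 0.9] M [-0.05 -0.01 -0.03] gap 0.702 j [ 0.71  0.52 -0.16  0.9   0.01 -0.51]
```

Good. Close on the pull.

Request:
step_arm(
  steps=[
    [[0, 0, 0.003, 0], [0, 0, 0, 0], [0, 0, 0, 0], [0, 0, 0, 0], [0, 0, 0, 0], [0, 0, 0, 0]],
  ],
  fingers=1.0,
)

```text
clock: 2.87
tool_pos: [0.4191, 0.3622, 0.0257]
tcp_rot: [-1.8, 2.574, 0.01]
wrist_force: [-0.2, -0.3, -0.6]
finger_gap: 0.107
```

Run:
```python
from h import *
st()
p,d=grab('top','c');crop(np.clip(p*1.5,0,255).astype(np.uint8),190,130,340,280,4,'cc_top')
th=np.radians(6.4); M=np.array([.554,.1135]); ex=np.array([np.cos(th),np.sin(th)]); ey=np.array([-np.sin(th),np.cos(th)])
z=.0235
# rotate: shift +x first
def pull(c,yw): return c+.125*np.array([np.cos(np.radians(yw)),np.sin(np.radians(yw))])
c0=np.array([.535,.32]); 
wp=[]
c1=M+ey*.22+np.array([0.02,0.0]); c2=M+ey*.21
for i in range(1,5):
    f=i/4; yw=160+(128-160)*f; c=c0+(c1-c0)*f; wp.append((*pull(c,yw),z,yw,3))
for i in range(1,5):
    f=i/4; yw=128+(96.4-128)*f; c=c1+(c2-c1)*f; wp.append((*pull(c,yw),z,yw,3))
for w in wp: print(np.round(w,3))
plan(wp)
```

```text
t 2.87 p [0.4191 0.3622 0.0257] yaw 159.9 tilt 0.35 F [-0.2 -0.3 -0.6] M [-0.04 -0.14 -0.03] gap 0.107 j [ 0.71  0.52 -0.16  0.89  0.01 -0.51]
[4.28e-01 3.82e-01 2.40e-02 1.52e+02 3.00e+00]
[4.41e-01 4.00e-01 2.40e-02 1.44e+02 3.00e+00]
[4.56e-01 4.16e-01 2.40e-02 1.36e+02 3.00e+00]
[4.73e-01 4.31e-01 2.40e-02 1.28e+02 3.00e+00]
[4.820e-01 4.380e-01 2.400e-02 1.201e+02 3.000e+00]
[4.930e-01 4.430e-01 2.400e-02 1.122e+02 3.000e+00]
[5.040e-01 4.460e-01 2.400e-02 1.043e+02 3.000e+00]
[5.17e-01 4.46e-01 2.40e-02 9.64e+01 3.00e+00]
[[[-0.0071,-0.0006,0.0007,2.65],[-0.0072,-0.0003,0.0007,2.65],[-0.0072,0,0.0007,2.65],[-0.0073,-0.001,0,2.67],[-0.0073,-0.0007,0,2.67],[-0.0073,-0.0003,0,2.67],[-0.0073,-0.0008,0,2.67],[-0.0074,-0.0004,0,2.67],[-0.0074,-0.0001,0,2.67],[-0.0074,-0.0006,0,2.67]]]
[[[-0.0074,-0.0002,0,2.67],[-0.0074,0.0001,0,2.67],[-0.004,-0.0001,0,2.63],[-0.004,0.0001,0,2.63],[-0.004,0.0003,0,2.63],[-0.0039,-0.0003,-0,2.63],[-0.004,-0.0001,-0,2.63],[-0.004,0,-0,2.63],[-0.004,-0.0006,-0,2.63],[-0.004,-0.0004,-0,2.63]]]
[[[-0.004,-0.0002,-0,2.63],[-0.004,-0.0008,-0,2.63],[-0.004,-0.0006,-0,2.63],[-0.0041,-0.0004,-0,2.63]]]
```

View pics/cc_top.png

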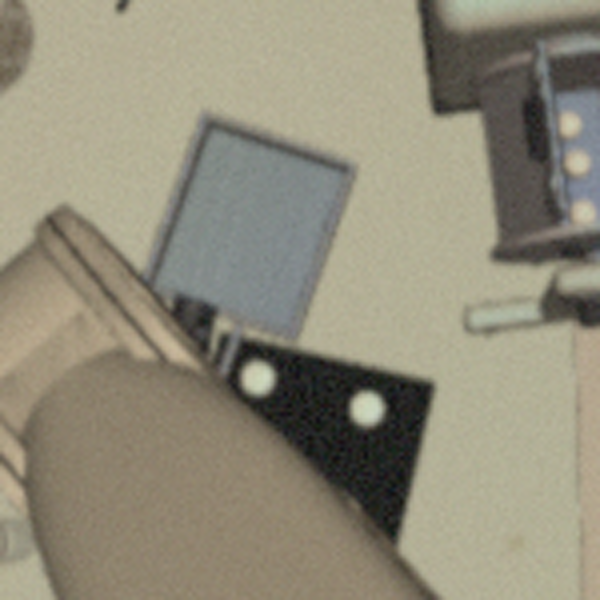

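Request:
step_arm(
  steps=[
    [[-0.007, -0.0015, 0, 2.3], [-0.007, -0.0015, 0, 2.5], [-0.0072, -0.001, 0, 2.6], [-0.0073, -0.001, 0, 2.7], [-0.0073, -0.001, 0, 2.7], [-0.0073, -0.0005, 0, 2.7], [-0.0073, -0.0005, 0, 2.7], [-0.0074, -0.0005, 0, 2.7], [-0.0074, 0, 0, 2.7], [0, 0, 0, 0]],
  ],
)

```text
clock: 3.75
tool_pos: [0.4604, 0.4183, 0.0258]
tcp_rot: [-1.219, 2.893, 0.01]
wrist_force: [0.1, 1.0, -0.6]
finger_gap: 0.108
```

Run:
```python
from h import *
st()
p,d=grab('top','c');crop(np.clip(p*1.5,0,255).astype(np.uint8),190,130,340,280,4,'cc2_top')
```

```text
t 3.75 p [0.4604 0.4183 0.0258] yaw 135.7 tilt 0.37 F [ 0.1  1.  -0.6] M [-0.09 -0.11 -0.14] gap 0.108 j [ 0.74  0.63  0.04  0.98  0.01 -0.06]
```

View pics/cc2_top.png

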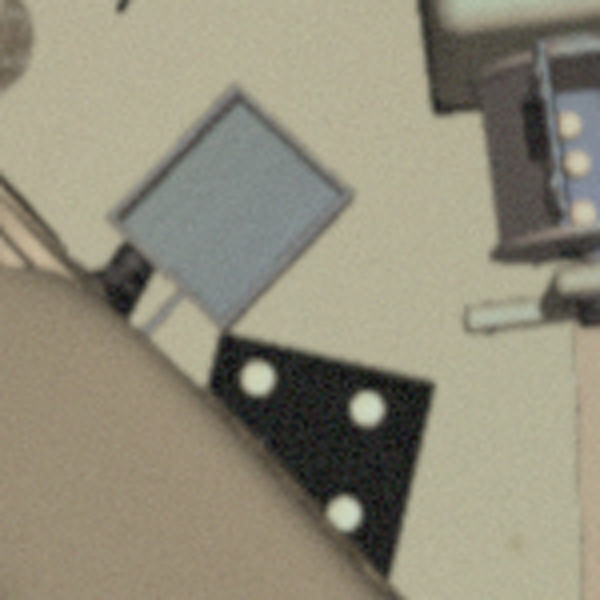

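```bash
cat >> h.py <<'E'
th=np.radians(6.4); M=np.array([.554,.1135]); ex=np.array([np.cos(th),np.sin(th)]); ey=np.array([-np.sin(th),np.cos(th)])
def mill(x,y): return M+ex*x+ey*y
def pull(c,yw): return np.array(c)+.125*np.array([np.cos(np.radians(yw)),np.sin(np.radians(yw))])
def panfit(p):
    g=cv2.medianBlur(p,3).astype(int); rb=g[...,0]-g[...,2]
    box=np.zeros(rb.shape,bool); box[140:222,190:420]=1
    m=((rb<9)&box&(g[...,1]>50)).astype(np.uint8); m=cv2.morphologyEx(m,cv2.MORPH_OPEN,np.ones((5,5)))
    c=max([c for c in cv2.findContours(m,0,1)[0]],key=lambda c:cv2.contourArea(c) if cv2.boundingRect(c)[0]<300 else 0)
    q=np.array([ray('top',u,v,.024)[:2] for u,v in c[:,0]],np.float32); return cv2.minAreaRect(q),cv2.minAreaRect(c)
E
python3 - <<'E'
from h import *
p,d=load('top','c'); print(panfit(p))
p,d=load('top','a'); print(panfit(p))
c1=np.array([.545,.332]); c2=mill(0,.205); wp=[]
n=5
for i in range(1,n+1):
    f=i/n; yw=135.7+(96.4-135.7)*f; c=c1+(c2-c1)*f; wp.append((*pull(c,yw),.0257,yw,3))
plan(wp)
E
```

```text
(((0.5494551062583923, 0.3317819833755493), (0.1075606718659401, 0.123238705098629), 45.57891082763672), ((246.72811889648438, 181.80865478515625), (41.0997428894043, 47.84010314941406), 43.66777801513672))
(((0.5350894331932068, 0.3196607232093811), (0.10725961625576019, 0.12443480640649796), 69.86209106445312), ((251.39743041992188, 187.33457946777344), (41.4060173034668, 47.91181182861328), 19.536653518676758))
[[[-0.0037,0.001,-0,2.65],[-0.0037,0.0011,-0,2.65],[-0.0036,0.0013,-0,2.65],[-0.0044,-0.0006,0,2.62],[-0.0044,-0.0004,0,2.62],[-0.0044,-0.0002,0,2.62],[-0.0044,-0.0008,0,2.62],[-0.0044,-0.0006,0,2.62],[-0.0045,-0.0004,0,2.62],[-0.0045,-0.001,-0,2.62]]]
[[[-0.0045,-0.0008,-0,2.62],[-0.0045,-0.0005,-0,2.62],[-0.0046,-0.0011,-0,2.62],[-0.0046,-0.0009,-0,2.62],[-0.0046,-0.0007,-0,2.62]]]
```

Request:
step_arm(
  steps=[
    [[-0.004, 0, 0, 2.6], [-0.004, 0, 0, 2.6], [-0.004, 0, 0, 2.6], [-0.0044, -0.0005, 0, 2.6], [-0.0044, -0.0005, 0, 2.6], [-0.0044, -0.0005, 0, 2.6], [-0.0044, -0.0006, 0, 2.6], [-0.0044, -0.0006, 0, 2.6], [-0.0045, -0.0006, 0, 2.6], [-0.0045, -0.0008, 0, 2.6]],
  ],
)

```text
clock: 4.63
tool_pos: [0.4971, 0.4337, 0.0258]
tcp_rot: [0.537, -3.095, -0.002]
wrist_force: [0.7, 1.9, -1.0]
finger_gap: 0.108
```

Request:
step_arm(
  steps=[
    [[-0.0045, -0.0008, 0, 2.6], [-0.0045, -0.0008, 0, 2.6], [-0.0045, -0.001, 0, 2.6], [-0.0045, -0.001, 0, 2.6], [-0.0045, -0.001, 0, 2.6], [0, 0, 0, 0], [0, 0, 0, 0]],
  ],
)

```text
clock: 5.22
tool_pos: [0.5217, 0.4357, 0.0256]
tcp_rot: [-0.187, 3.132, 0.007]
wrist_force: [0.1, 1.4, 0.4]
finger_gap: 0.109
```

Run:
```python
from h import *
st()
p,d=grab('top','d');print(panfit(p)[0]); crop(np.clip(p*1.5,0,255).astype(np.uint8),190,100,390,250,4,'d2_top')
```

```text
t 5.22 p [0.5217 0.4357 0.0256] yaw 96.8 tilt 0.34 F [0.1 1.4 0.4] M [0.13 0.03 0.02] gap 0.109 j [0.7  0.73 0.24 1.07 0.   0.58]
((0.5372930765151978, 0.3121922016143799), (0.10625059902667999, 0.11968701332807541), 6.313263893127441)
```

View pics/d2_top.png

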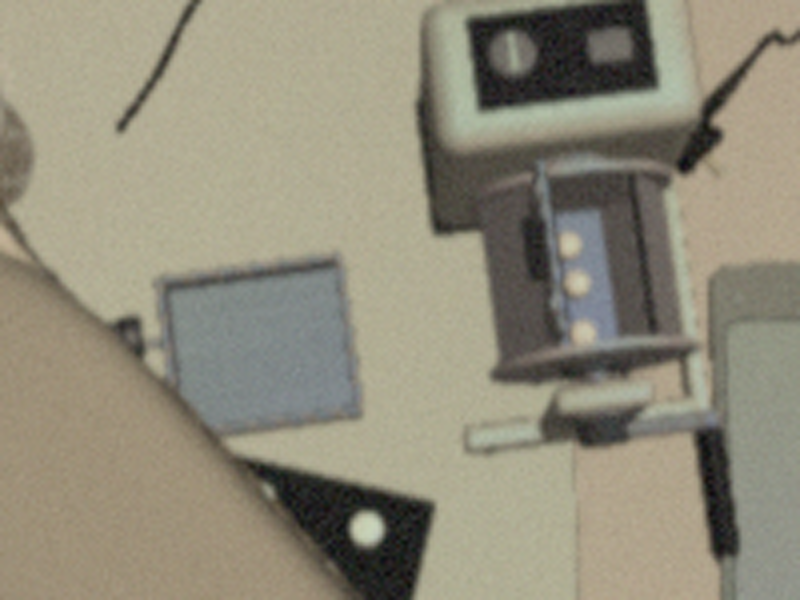

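Run:
```python
from h import *
q=np.array([.5217,.4357])
a=q+(mill(0,.10)-np.array([.5373,.3122])); b=q+(mill(0,.004)-np.array([.5373,.3122]))
plan([(*a,.0256,96.4,10),(*b,.0256,96.4,10)])
```

```text
[[[0.0006,-0.0099,-0,0.04],[0.0006,-0.0099,-0,0.04],[0.0006,-0.0099,-0,0.04],[0.0006,-0.0099,-0,0.04],[0.0006,-0.0099,-0,0.04],[0.0006,-0.0099,-0,0.04],[0.0006,-0.0099,-0,0.04],[0.0006,-0.0099,-0,0.04],[0.0006,-0.0099,-0,0.04],[0.0006,-0.0099,-0,0.04]]]
[[[-0,-0.0096,-0,-0],[-0,-0.0096,-0,-0],[-0,-0.0096,-0,-0],[-0,-0.0096,-0,-0],[-0,-0.0096,-0,-0],[-0,-0.0096,-0,-0],[-0,-0.0096,-0,-0],[-0,-0.0096,-0,-0],[-0,-0.0096,-0,-0],[-0,-0.0096,-0,-0]]]
```

Request:
step_arm(
  steps=[
    [[0.0006, -0.01, 0, 0], [0.0006, -0.01, 0, 0], [0.0006, -0.01, 0, 0], [0.0006, -0.01, 0, 0], [0.0006, -0.01, 0, 0], [0.0006, -0.01, 0, 0], [0.0006, -0.01, 0, 0], [0.0006, -0.01, 0, 0], [0.0006, -0.01, 0, 0], [0, 0, 0, 0]],
  ],
)

```text
clock: 6.1
tool_pos: [0.5253, 0.3391, 0.0264]
tcp_rot: [-0.198, 3.132, 0.014]
wrist_force: [-0.1, -0.8, -0.5]
finger_gap: 0.104
```

Run:
```python
from h import *
st()
p,d=grab('top','e');print(panfit(p)[0]); crop(np.clip(p*1.5,0,255).astype(np.uint8),190,100,390,250,4,'e_top')
q=pose()[0][:2]; print((q-M)@ex,(q-M)@ey)
```

```text
t 6.1 p [0.5253 0.3391 0.0264] yaw 97.3 tilt 0.53 F [-0.1 -0.8 -0.5] M [-0.24 -0.2   0.15] gap 0.104 j [0.57 0.63 0.05 0.98 0.01 0.44]
((0.5436499714851379, 0.20216068625450134), (0.10947869718074799, 0.1396528035402298), 11.651416778564453)
-0.0033093179121432667 0.22766690645100265
```

View pics/e_top.png

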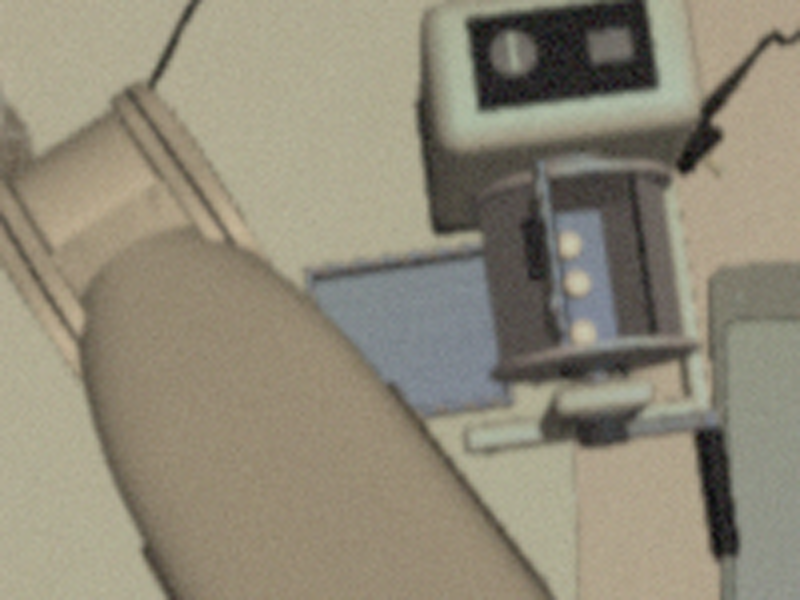

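Request:
step_arm(
  steps=[
    [[-0.0005, -0.01, 0, 0.3], [-0.0005, -0.01, 0, 0.3], [-0.0005, -0.01, 0, 0.3], [0, -0.01, 0, 0], [0, -0.01, 0, 0], [0, -0.01, 0, 0], [0, -0.01, 0, 0], [0, -0.01, 0, 0], [0, -0.01, 0, 0], [0, 0, 0, 0]],
  ],
)

```text
clock: 6.98
tool_pos: [0.5386, 0.2446, 0.0265]
tcp_rot: [-0.175, 3.132, 0.019]
wrist_force: [0.2, 1.2, 1.5]
finger_gap: 0.107
```

Run:
```python
from h import *
st()
q=pose()[0][:2]; print((q-M)@ex,(q-M)@ey)
for n in('top','side'):
    p,d=grab(n,'f'); crop(np.clip(p*1.5,0,255).astype(np.uint8),*((190,100,390,250) if n=='top' else (220,150,420,300)),4,'fc_'+n)
```

```text
t 6.98 p [0.5386 0.2446 0.0265] yaw 96.4 tilt 0.76 F [0.2 1.2 1.5] M [-0.38 -0.1   0.12] gap 0.107 j [ 0.42  0.57 -0.06  0.93  0.01  0.31]
-0.0006479219371840523 0.13199990883876142
```

View pics/fc_side.png

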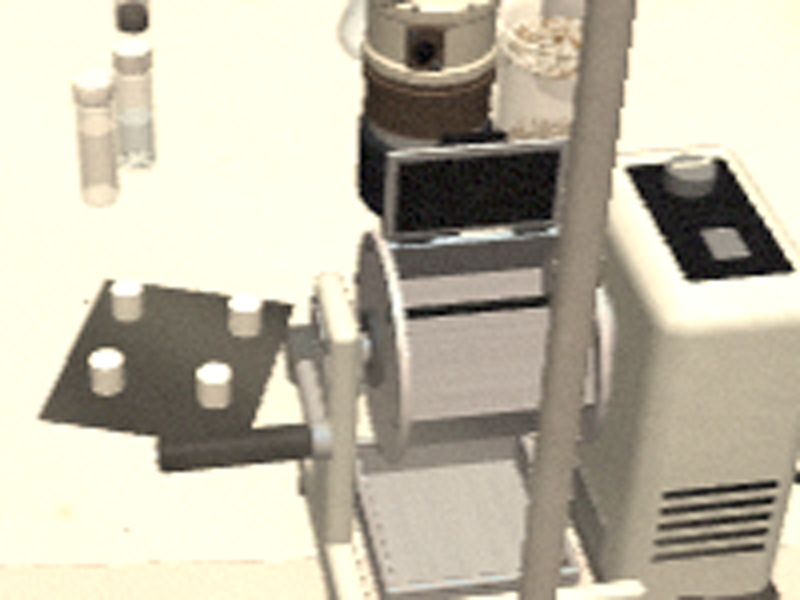

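View pics/fc_top.png

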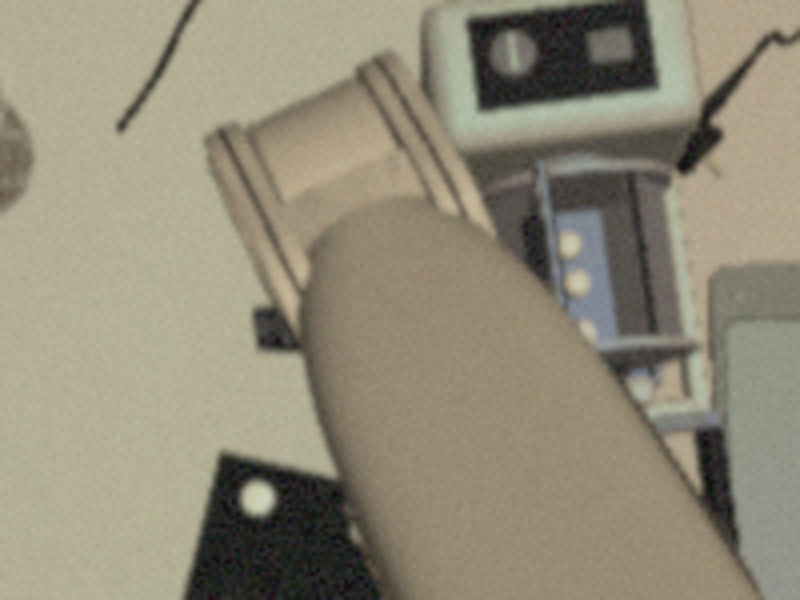

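Request:
step_arm(
  steps=[
    [[0, -0.006, 0, 0], [0, 0, 0, 0]],
  ],
)

```text
clock: 7.25
tool_pos: [0.5392, 0.2386, 0.026]
tcp_rot: [-0.176, 3.132, 0.016]
wrist_force: [0.6, -3.4, 0.4]
finger_gap: 0.109
```

Request:
step_arm(
  steps=[
    [[0, 0, 0, 0], [0, 0, 0, 0], [0, 0, 0, 0]],
  ],
  fingers=0.5,
)

```text
clock: 7.5
tool_pos: [0.5383, 0.2385, 0.025]
tcp_rot: [-0.176, 3.134, 0.017]
wrist_force: [-0.2, 0.1, 0.7]
finger_gap: 0.497
```

Request:
step_arm(
  steps=[
    [[0, 0, -0.01, 0], [0, 0, -0.03, 0], [0, 0, -0.04, 0], [0, 0.01, -0.04, 0], [0, 0.01, -0.04, 0], [0, 0, -0.04, 0], [0, 0, 0, 0]],
  ],
)

```text
clock: 8.08
tool_pos: [0.5313, 0.2569, 0.2325]
tcp_rot: [0.178, -3.127, -0.014]
wrist_force: [0.3, 0.5, 1.9]
finger_gap: 0.501
```

Run:
```python
from h import *
st()
q=pose()[0][:2]; print((q-M)@ex,(q-M)@ey)
g=mill(-.137,-.060); print(g)
plan([(*mill(-.10,.03),.28,96.4,6),(*g,.20,96.4,5)])
```

```text
t 8.08 p [0.5313 0.2569 0.2325] yaw 96.5 tilt 0.76 F [0.3 0.5 1.9] M [ 0.02 -0.13  0.  ] gap 0.501 j [0.44 0.43 0.27 1.42 0.01 0.33]
-0.006575588113900252 0.14507256455764306
[0.42454193 0.03860268]
[[[0.0157,-0.0191,-0.008,0.02],[0.0157,-0.0191,-0.008,0.02],[0.0157,-0.0191,-0.008,0.02],[0.0157,-0.0191,-0.008,0.02],[0.0157,-0.0191,-0.008,0.02],[0.0157,-0.0191,-0.008,0.02],[0.0073,-0.0181,0.0159,-0],[0.0073,-0.0181,0.0159,-0],[0.0073,-0.0181,0.0159,-0],[0.0073,-0.0181,0.0159,-0]]]
[[[0.0073,-0.0181,0.0159,-0]]]
```

Request:
step_arm(
  steps=[
    [[0.033, 0, 0, 0], [0.033, 0, 0, 0], [0.033, -0.003, 0, 0], [0.033, -0.02, 0, 0], [0, -0.033, 0, 0], [0, -0.033, 0, 0], [0, -0.033, 0, 0], [0, -0.033, 0, 0], [0, -0.03, 0, 0], [0, 0, 0, 0]],
  ],
)

```text
clock: 8.92
tool_pos: [0.4166, 0.0568, 0.2365]
tcp_rot: [-0.198, 3.132, 0.025]
wrist_force: [-0.5, 1.0, 0.5]
finger_gap: 0.503
```

Run:
```python
from h import *
st()
q=pose()[0][:2]; print((q-M)@ex,(q-M)@ey)
for n in('top','side'):
    p,d=grab(n,'g'); crop(np.clip(p*1.5,0,255).astype(np.uint8),*((190,100,390,250) if n=='top' else (220,150,420,300)),4,'gc_'+n)
    X=cloud(n,d); b=p.max(-1)<55
    k=b&(X[...,2]>.12)&(X[...,2]<.165)&(X[...,0]>.38)&(X[...,0]<.462)&(X[...,1]>.0)&(X[...,1]<.065)
    print(k.sum(),np.percentile(X[k],[2,50,98],0))
```

```text
t 8.92 p [0.4166 0.0568 0.2365] yaw 97.2 tilt 0.95 F [-0.5  1.   0.5] M [-0.03 -0.03 -0.01] gap 0.503 j [ 0.12  0.08 -0.18  1.31  0.02 -0.  ]
-0.14282373933586273 -0.04098746320618187
9 [[0.3918339  0.0367988  0.14895756]
 [0.39373792 0.04178599 0.15138181]
 [0.39787016 0.04579987 0.15483199]]
107 [[0.39333736 0.02797536 0.13986477]
 [0.42729745 0.03381428 0.14562588]
 [0.45939219 0.04294035 0.15386683]]
```

View pics/g_side.png

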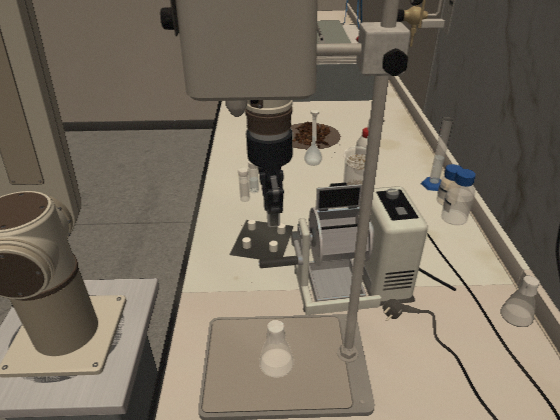

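View pics/gc_top.png

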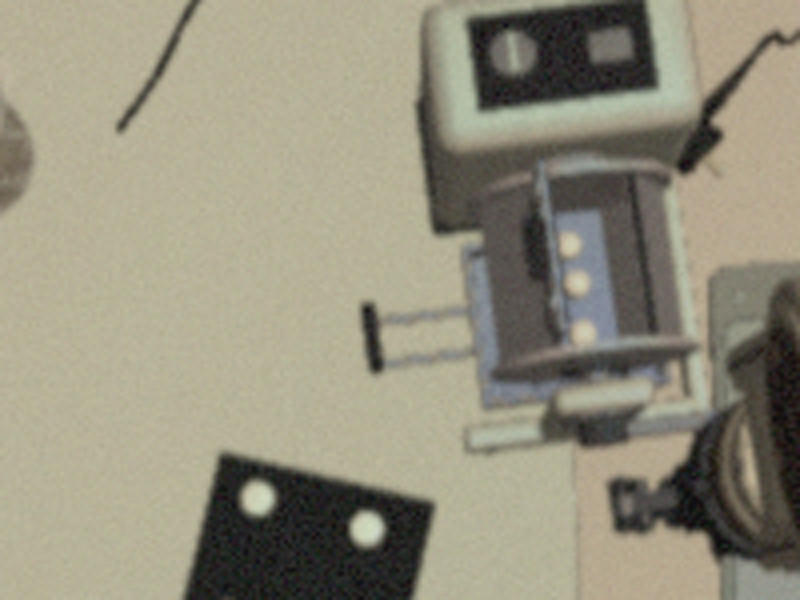

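Run:
```python
from h import *
plan([(.4245,.0388,.175,96.4,4),(.4245,.0388,.125,96.4,5)])
```

```text
[[[-0.0012,-0.0057,0.0153,0.25],[-0.0012,-0.0057,0.0153,0.25],[-0.0013,-0.0057,0.0153,0.25],[-0.0013,-0.0057,0.0153,0.25],[0,-0.0002,0.01,-0],[0,-0.0002,0.01,-0],[0,-0.0002,0.01,-0],[0,-0.0002,0.01,-0],[0,-0.0002,0.01,-0]]]
```

Request:
step_arm(
  steps=[
    [[-0.0012, -0.0057, 0.015, 0.2], [-0.0012, -0.0057, 0.015, 0.2], [-0.0012, -0.0057, 0.015, 0.2], [-0.0012, -0.0057, 0.012, 0.2], [0, 0, 0, 0]],
  ],
)

```text
clock: 9.43
tool_pos: [0.4262, 0.0443, 0.1798]
tcp_rot: [-0.191, 3.126, 0.035]
wrist_force: [-0.5, -0.2, 0.1]
finger_gap: 0.495
```

Run:
```python
from h import *
st();print(pose()[1].as_matrix()[:,2])
plan([(.4245,.0388,.125,96.4,5)])
```

```text
t 9.43 p [0.4262 0.0443 0.1798] yaw 97.0 tilt 1.4 F [-0.5 -0.2  0.1] M [-0.02 -0.02  0.03] gap 0.495 j [ 0.09  0.12 -0.28  1.16  0.02 -0.03]
[ 0.00862822  0.02289189 -0.99970071]
[[[0.0006,-0.0013,0.0109,0.12],[0.0006,-0.0013,0.0109,0.12],[0.0006,-0.0013,0.0109,0.12],[0.0006,-0.0013,0.0109,0.12],[0.0006,-0.0013,0.0109,0.12]]]
```

Request:
step_arm(
  steps=[
    [[0.0006, -0.0013, 0.011, 0.1], [0.0006, -0.0013, 0.011, 0.1], [0.0006, -0.0013, 0.011, 0.1], [0.0006, -0.0013, 0.011, 0.1], [0.0006, -0.0013, 0.01, 0.1], [0, 0, 0, 0]],
  ],
)

```text
clock: 9.93
tool_pos: [0.4262, 0.047, 0.1276]
tcp_rot: [-0.195, 3.121, 0.041]
wrist_force: [0.5, -1.0, 0.7]
finger_gap: 0.498
```

Run:
```python
from h import *
st();print(pose()[1].as_matrix()[:,2])
p,d=grab('top','g2'); crop(np.clip(p*1.5,0,255).astype(np.uint8),290,150,390,250,6,'g2c_top')
p,d=grab('side','g2'); crop(np.clip(p*1.5,0,255).astype(np.uint8),220,150,420,300,4,'g2c_side')
```

```text
t 9.93 p [0.4262 0.047  0.1276] yaw 97.2 tilt 1.71 F [ 0.5 -1.   0.7] M [-0.04 -0.   -0.05] gap 0.498 j [ 0.09  0.17 -0.37  1.02  0.03 -0.03]
[ 0.01250366  0.02718127 -0.99955232]
```

View pics/g2c_side.png

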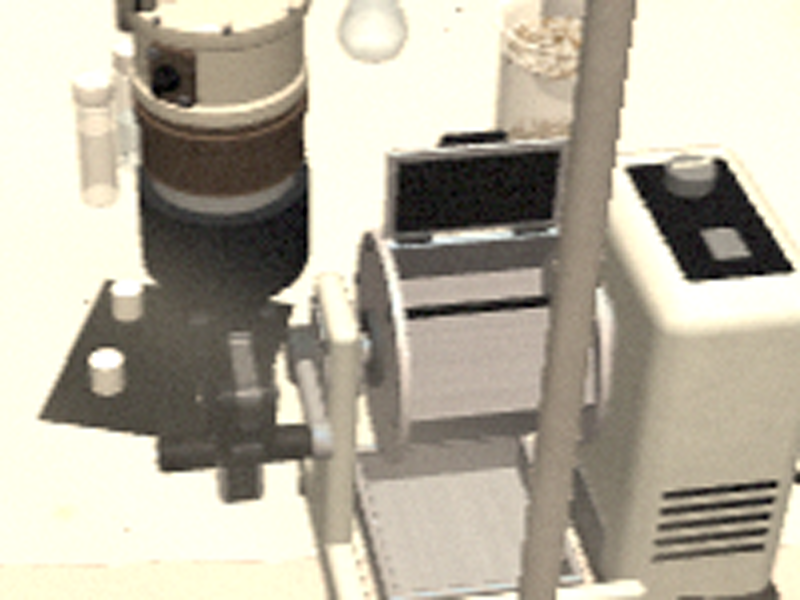

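Request:
step_arm(
  steps=[
    [[0.001, -0.006, 0.001, 0.2], [0, -0.004, 0, 0.2], [0, 0, 0, 0]],
  ],
)

```text
clock: 10.28
tool_pos: [0.4296, 0.0378, 0.1305]
tcp_rot: [-0.188, 3.114, 0.042]
wrist_force: [0.4, -0.1, -0.2]
finger_gap: 0.498
```

Run:
```python
from h import *
st();print(pose()[1].as_matrix()[:,2])
```

```text
t 10.28 p [0.4296 0.0378 0.1305] yaw 96.9 tilt 1.96 F [ 0.4 -0.1 -0.2] M [0.03 0.04 0.01] gap 0.498 j [ 0.07  0.17 -0.37  1.02  0.03 -0.05]
[ 0.01970009  0.02791003 -0.9994163 ]
```

Request:
step_arm(
  steps=[
    [[0, 0, 0, 0], [0, 0, 0, 0], [0, 0, 0, 0], [0, 0, 0, 0]],
  ],
  fingers=1.0,
)

```text
clock: 10.62
tool_pos: [0.4298, 0.0416, 0.1319]
tcp_rot: [-0.188, 3.112, 0.06]
wrist_force: [2.0, -1.6, -3.3]
finger_gap: 0.185
```

Run:
```python
from h import *
st();print(pose()[1].as_matrix()[:,2])
```

```text
t 10.62 p [0.4298 0.0416 0.1319] yaw 96.9 tilt 2.56 F [ 2.  -1.6 -3.3] M [-0.41 -0.21 -0.11] gap 0.185 j [ 0.07  0.16 -0.37  1.02  0.04 -0.05]
[ 0.02060661  0.03961934 -0.99900234]
```

```bash
cat >> h.py <<'E'
def crank(a0,a1,n,off=0.003,x=-.137,yw=96.8):
    p,r,s=pose(); z=r.as_matrix()[:,2]; wp=[]
    for i in range(1,n+1):
        a=a0+(a1-a0)*i/n; g=np.r_[mill(x,-.06*np.cos(a)),.15+.06*np.sin(a)+off]+.019*z
        wp.append((*g,yw,1))
    plan(wp)
def cst():
    p,r,s=pose(); z=r.as_matrix()[:,2]; g=p-.019*z; y=(g[:2]-M)@ey; x=(g[:2]-M)@ex; h=g[2]-.15
    print('grasp mill x %.4f y %.4f h %.4f  rad %.4f ang(off.003) %.3f'%(x,y,h,np.hypot(y,h-.003),np.arctan2(h-.003,-y)))
E
python3 - <<'E'
from h import *
cst(); crank(-.05,.75,10)
E
```

```text
grasp mill x -0.1319 y -0.0583 h 0.0009  rad 0.0584 ang(off.003) -0.036
[[[0.005,-0.0015,-0.0041,0.14],[-0.0001,0.0005,-0.0048,-0],[-0.0001,0.0009,-0.0047,-0],[-0.0001,0.0013,-0.0046,-0],[-0.0001,0.0016,-0.0045,-0],[-0.0001,0.002,-0.0044,-0],[-0.0001,0.0023,-0.0042,-0],[-0.0001,0.0027,-0.004,-0],[-0.0001,0.003,-0.0038,-0],[-0.0001,0.0033,-0.0035,-0]]]
```

Request:
step_arm(
  steps=[
    [[0, -0.001, -0.006, 0], [0, 0.0005, -0.006, 0], [0, 0.001, -0.006, 0], [0, 0.0015, -0.006, 0], [0, 0.002, -0.006, 0], [0, 0.0025, -0.006, 0]],
  ],
)

```text
clock: 11.12
tool_pos: [0.4293, 0.0447, 0.1606]
tcp_rot: [-0.185, 3.117, 0.051]
wrist_force: [5.5, -0.5, -15.9]
finger_gap: 0.187
```

Run:
```python
from h import *
st();cst()
```

```text
t 11.12 p [0.4293 0.0447 0.1606] yaw 96.8 tilt 2.15 F [  5.5  -0.5 -15.9] M [-0.72 -1.27 -0.09] gap 0.187 j [ 0.08  0.14 -0.31  1.1   0.03 -0.04]
grasp mill x -0.1319 y -0.0551 h 0.0296  rad 0.0612 ang(off.003) 0.449
```

Run:
```python
from h import *
crank(.47,1.5,10,x=-.132)
```

```text
[[[-0.0001,0.0049,-0.0058,0.02],[-0.0001,0.0038,-0.0049,-0],[-0.0001,0.0043,-0.0045,-0],[-0.0001,0.0047,-0.004,-0],[-0.0001,0.0051,-0.0035,-0],[-0.0001,0.0054,-0.003,-0],[-0.0001,0.0057,-0.0024,-0],[-0.0001,0.0059,-0.0018,-0],[-0.0001,0.0061,-0.0012,-0],[-0.0001,0.0062,-0.0006,-0]]]
```

Request:
step_arm(
  steps=[
    [[0, 0.005, -0.006, 0], [0, 0.004, -0.005, 0], [0, 0.0043, -0.0045, 0], [0, 0.0047, -0.004, 0], [0, 0.005, -0.0035, 0], [0, 0.0055, -0.003, 0], [0, 0.0057, -0.0025, 0], [0, 0.006, -0.002, 0]],
  ],
)

```text
clock: 11.78
tool_pos: [0.4282, 0.056, 0.1831]
tcp_rot: [-0.158, 3.122, -0.063]
wrist_force: [3.5, -14.4, -7.0]
finger_gap: 0.183
```

Run:
```python
from h import *
st();cst();crank(1.25,2.2,9,x=-.132)
```

```text
t 11.78 p [0.4282 0.056  0.1831] yaw 95.8 tilt 2.47 F [  3.5 -14.4  -7. ] M [-3.31 -0.9   0.19] gap 0.183 j [ 0.16  0.13 -0.26  1.17 -0.04  0.06]
grasp mill x -0.1317 y -0.0423 h 0.0521  rad 0.0648 ang(off.003) 0.860
[[[0.0005,0.0291,-0.0107,-1.02],[-0.0001,0.0062,-0.0013,-0],[-0.0001,0.0063,-0.0006,-0],[-0,0.0063,0,-0],[-0,0.0063,0.0007,-0],[-0,0.0062,0.0014,-0],[-0,0.006,0.002,-0],[-0,0.0058,0.0026,-0],[0,0.0054,0.0032,-0]]]
```

Run:
```python
from h import *
crank(.86,1.7,6,x=-.132)
```

```text
[[[0.0004,0.0098,-0.0018,-1.02],[-0.0001,0.0072,-0.0043,-0],[-0.0001,0.0077,-0.0033,-0],[-0.0001,0.0081,-0.0022,-0],[-0.0001,0.0083,-0.001,-0],[-0.0001,0.0084,0.0002,-0]]]
```

Request:
step_arm(
  steps=[
    [[0, 0.012, -0.003, 0], [0, 0.012, -0.004, 0], [0, 0.012, -0.003, 0], [0, 0.012, -0.002, 0]],
  ],
)

```text
clock: 12.12
tool_pos: [0.4269, 0.0697, 0.1963]
tcp_rot: [-0.126, 3.11, -0.2]
wrist_force: [-1.0, -23.6, 10.5]
finger_gap: 0.184
```

Run:
```python
from h import *
st();cst()
```

```text
t 12.12 p [0.4269 0.0697 0.1963] yaw 94.6 tilt 7.48 F [ -1.  -23.6  10.5] M [-5.53  0.16  0.19] gap 0.184 j [ 0.25  0.13 -0.23  1.21 -0.13  0.17]
grasp mill x -0.1314 y -0.0269 h 0.0652  rad 0.0677 ang(off.003) 1.163
```

Run:
```python
from h import *
for n in('top','side'):
    p,d=grab(n,'i'); crop(np.clip(p*1.5,0,255).astype(np.uint8),*((290,120,390,240) if n=='top' else (240,150,400,290)),5,'ic_'+n)
st()
```

```text
t 12.22 p [0.4269 0.0704 0.1968] yaw 94.7 tilt 7.43 F [ -1.5 -22.6  13.4] M [-5.46  0.25  0.1 ] gap 0.186 j [ 0.25  0.13 -0.23  1.21 -0.13  0.17]
```

View pics/ic_side.png

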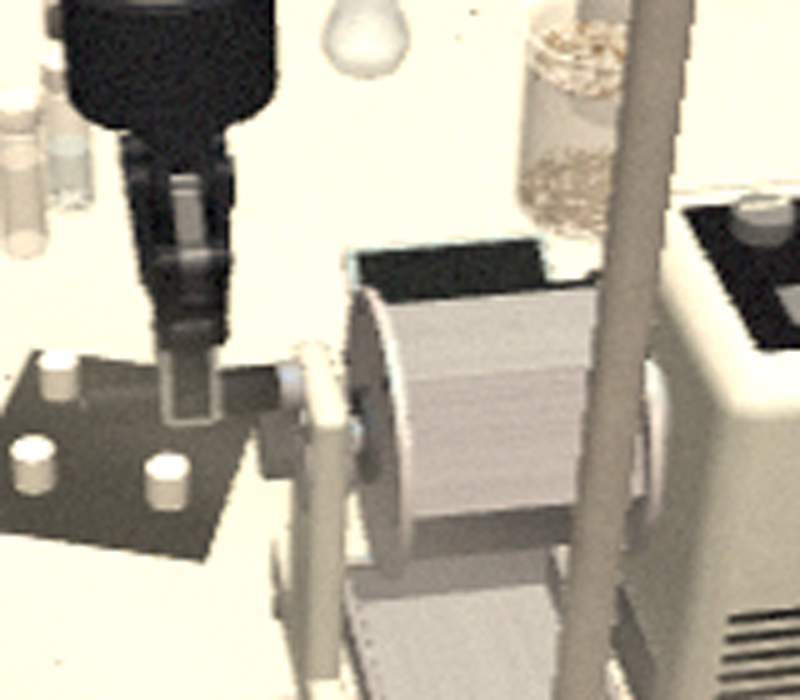

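View pics/ic_top.png

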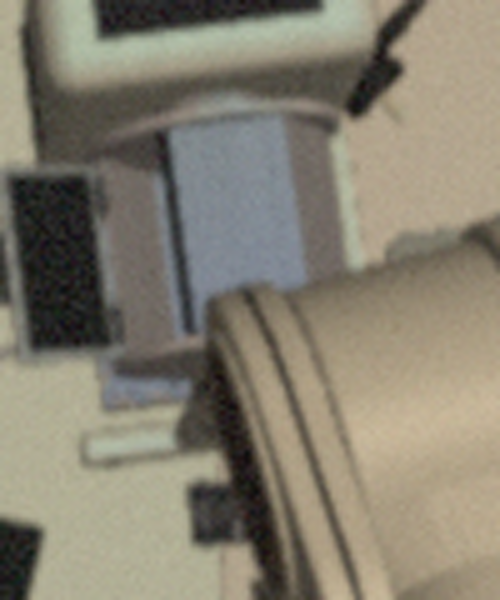

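Request:
step_arm(
  steps=[
    [[0, 0, 0, 0], [0, 0, 0, 0]],
  ],
  fingers=0.66,
)

```text
clock: 12.38
tool_pos: [0.4274, 0.0675, 0.1986]
tcp_rot: [-0.124, 3.107, -0.207]
wrist_force: [-0.7, 0.4, -0.8]
finger_gap: 0.34
```

Run:
```python
from h import *
st();cst()
```

```text
t 12.38 p [0.4274 0.0675 0.1986] yaw 94.5 tilt 7.74 F [-0.7  0.4 -0.8] M [ 0.18  0.04 -0.02] gap 0.34 j [ 0.25  0.13 -0.23  1.22 -0.14  0.17]
grasp mill x -0.1313 y -0.0291 h 0.0674  rad 0.0707 ang(off.003) 1.147
```

Run:
```python
from h import *
crank(1.0,2.4,7,off=0.0,x=-.133,yw=95)
```

```text
[[[0.0022,0.0088,0.0104,-0.49],[0.0002,0.011,-0.0047,0],[0.0002,0.0117,-0.0024,0],[0.0003,0.012,-0.0001,0],[0.0003,0.0117,0.0023,0],[0.0003,0.0111,0.0046,0],[0.0003,0.0099,0.0067,0]]]
```

Request:
step_arm(
  steps=[
    [[0.001, 0.014, 0.006, 0], [0, 0.016, -0.002, 0], [0, 0.018, -0.001, 0], [0, 0.018, 0, 0]],
  ],
)

```text
clock: 12.72
tool_pos: [0.4271, 0.1168, 0.1937]
tcp_rot: [-0.1, 3.087, -0.262]
wrist_force: [-2.1, -8.3, 5.2]
finger_gap: 0.34
```

Run:
```python
from h import *
st();cst()
for n in('top','side'):
    p,d=grab(n,'i'); crop(np.clip(p*1.5,0,255).astype(np.uint8),*((290,120,390,240) if n=='top' else (240,150,400,290)),5,'i2_'+n)
```

```text
t 12.72 p [0.4271 0.1168 0.1937] yaw 93.6 tilt 9.97 F [-2.1 -8.3  5.2] M [-1.74  0.43 -0.07] gap 0.34 j [ 0.39  0.16 -0.21  1.22 -0.17  0.32]
grasp mill x -0.1263 y 0.0207 h 0.0624  rad 0.0629 ang(off.003) 1.906
```

View pics/i2_side.png

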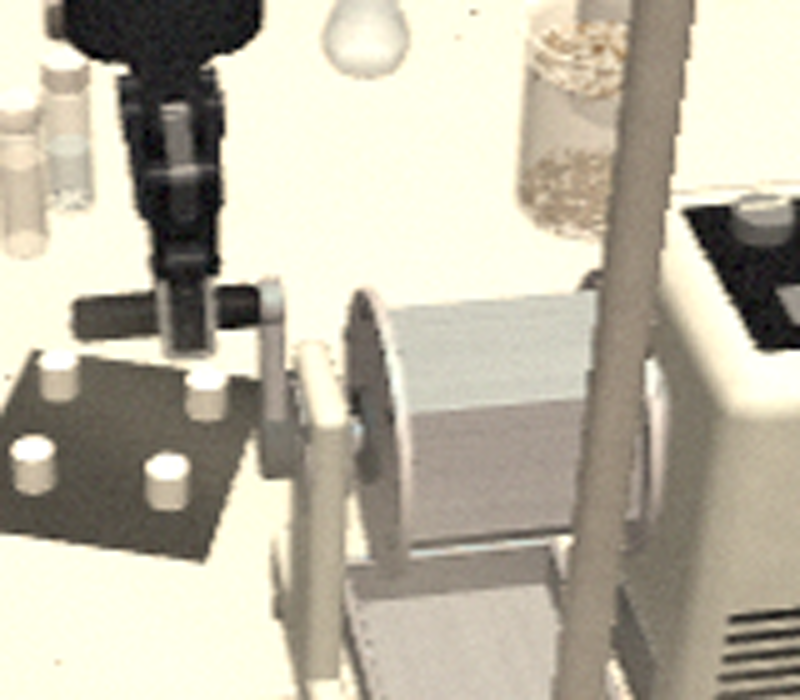

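Request:
step_arm(
  steps=[
    [[0, 0.018, 0.003, 0], [0, 0.018, 0.005, 0], [0, 0.016, 0.008, 0]],
  ],
)

```text
clock: 13.07
tool_pos: [0.4231, 0.1581, 0.1689]
tcp_rot: [-0.099, 3.087, -0.288]
wrist_force: [4.4, -21.8, -4.9]
finger_gap: 0.342
```

Run:
```python
from h import *
st();cst(); print(pose()[1].as_matrix().round(3))
for n in('top','side'):
    p,d=grab(n,'i'); crop(np.clip(p*1.5,0,255).astype(np.uint8),*((290,120,390,240) if n=='top' else (240,150,400,290)),5,'i3_'+n)
```

```text
t 13.07 p [0.4231 0.1581 0.1689] yaw 93.5 tilt 10.89 F [  4.4 -21.8  -4.9] M [-3.98 -0.93  0.17] gap 0.342 j [ 0.48  0.22 -0.21  1.19 -0.18  0.42]
grasp mill x -0.1256 y 0.0625 h 0.0376  rad 0.0714 ang(off.003) 2.636
[[-0.997 -0.06   0.045]
 [-0.067  0.981 -0.183]
 [-0.033 -0.186 -0.982]]
```

View pics/i3_side.png

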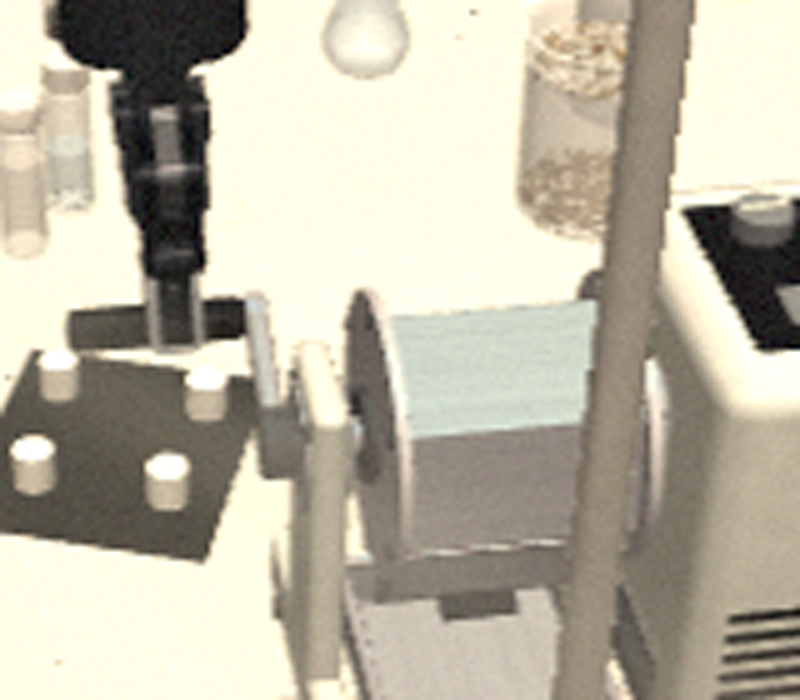

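Request:
step_arm(
  steps=[
    [[0, 0, -0.03, 0], [0, 0, -0.035, 0], [0, 0, 0, 0], [0, 0, 0, 0], [0, 0, 0, 0]],
  ],
  fingers=0.66,
)

```text
clock: 13.58
tool_pos: [0.4167, 0.1704, 0.2284]
tcp_rot: [-0.105, 3.102, -0.286]
wrist_force: [0.8, -0.2, 0.4]
finger_gap: 0.337
```

Request:
step_arm(
  steps=[
    [[0, 0, 0, 0], [0, 0, 0, 0], [0, 0, 0, 0]],
  ],
  fingers=1.0,
)

```text
clock: 13.83
tool_pos: [0.4158, 0.1696, 0.2264]
tcp_rot: [-0.105, 3.106, -0.286]
wrist_force: [-0.4, -0.7, 0.5]
finger_gap: 0.002
```

Run:
```python
from h import *
st();cst()
for n in('top','side'):
    p,d=grab(n,'j'); crop(np.clip(p*1.5,0,255).astype(np.uint8),*((290,120,390,240) if n=='top' else (240,150,400,290)),5,'jc_'+n)
    X=cloud(n,d); b=p.max(-1)<55
    k=b&(X[...,2]>.15)&(X[...,2]<.215)&(X[...,0]>.36)&(X[...,0]<.45)&(X[...,1]>.11)&(X[...,1]<.19)
    print(k.sum(),np.percentile(X[k],[2,25,50,75,98],0).round(3) if k.any() else '')
g=mill(-.133,.052); plan([(*g,.215,94,3)])
```

```text
t 13.83 p [0.4158 0.1696 0.2264] yaw 93.8 tilt 10.6 F [-0.4 -0.7  0.5] M [ 0.15  0.11 -0.02] gap 0.002 j [ 0.5   0.19 -0.09  1.36 -0.17  0.44]
grasp mill x -0.1312 y 0.0746 h 0.0951  rad 0.1185 ang(off.003) 2.252
0 
178 [[0.399 0.145 0.169]
 [0.415 0.148 0.175]
 [0.426 0.15  0.179]
 [0.438 0.152 0.181]
 [0.449 0.159 0.183]]
[[[0.0004,-0.0056,0.0049,-0.07],[0.0004,-0.0056,0.0049,-0.07],[0.0004,-0.0056,0.0049,-0.07]]]
```

View pics/jc_side.png

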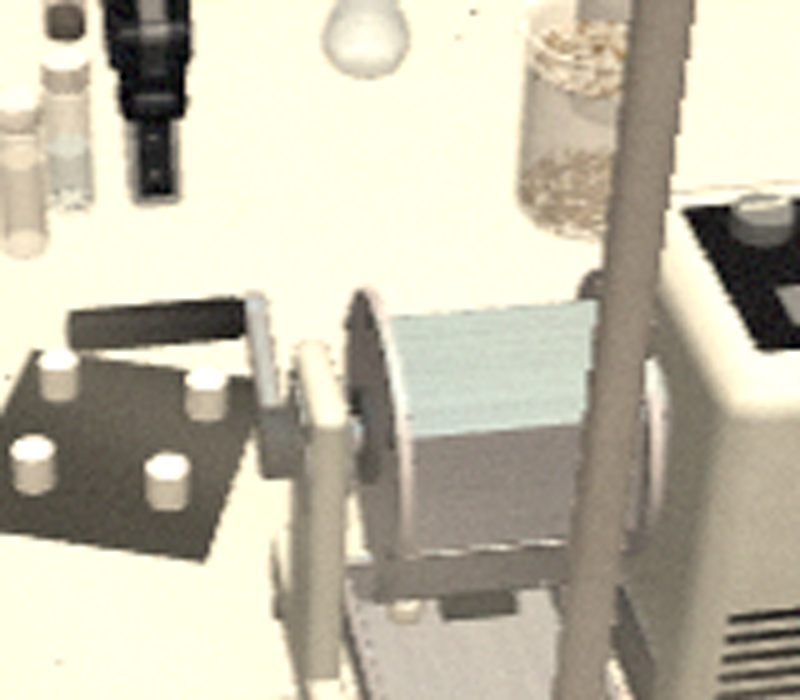

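View pics/jc_top.png

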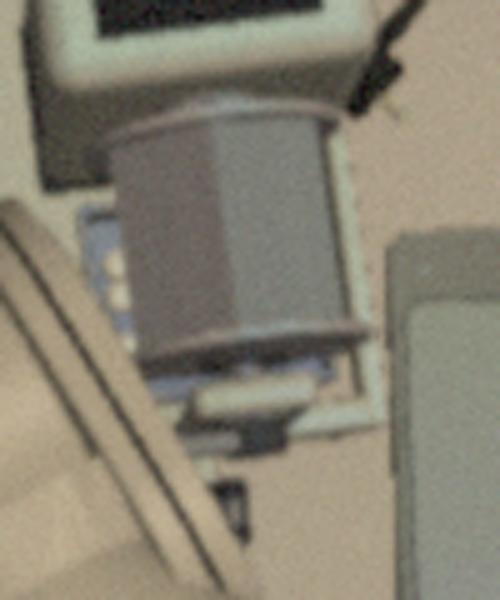

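Run:
```python
from h import *
g=mill(-.135,.058); plan([(*g,.19,94,3),(*g,.162,94,3)])
```

```text
[[[0.0013,-0.0021,0.0127,-0.07],[0.0013,-0.0021,0.0127,-0.07],[0.0013,-0.0021,0.0127,-0.07],[0.0001,0.0017,0.0092,0],[0.0001,0.0017,0.0092,0],[0.0001,0.0017,0.0092,0]]]
```

Request:
step_arm(
  steps=[
    [[0.001, -0.002, 0.013, 0], [0.001, -0.002, 0.013, 0], [0.001, -0.002, 0.013, 0], [0, 0.0017, 0.009, 0], [0, 0.0017, 0.009, 0], [0, 0.0017, 0.009, 0], [0, 0.001, 0.006, 0]],
  ],
)

```text
clock: 14.52
tool_pos: [0.4153, 0.1644, 0.1566]
tcp_rot: [-0.11, 3.105, -0.253]
wrist_force: [-1.7, -0.1, 5.8]
finger_gap: -0.001
```

Run:
```python
from h import *
st();cst()
for n in('top','side'):
    p,d=grab(n,'k'); crop(np.clip(p*1.5,0,255).astype(np.uint8),*((290,120,390,240) if n=='top' else (240,150,400,290)),5,'kc_'+n)
```

```text
t 14.52 p [0.4153 0.1644 0.1566] yaw 94.0 tilt 9.41 F [-1.7 -0.1  5.8] M [-0.06  0.5  -0.07] gap -0.001 j [ 0.48  0.22 -0.23  1.16 -0.16  0.42]
grasp mill x -0.1324 y 0.0692 h 0.0254  rad 0.0727 ang(off.003) 2.829
```

View pics/kc_side.png

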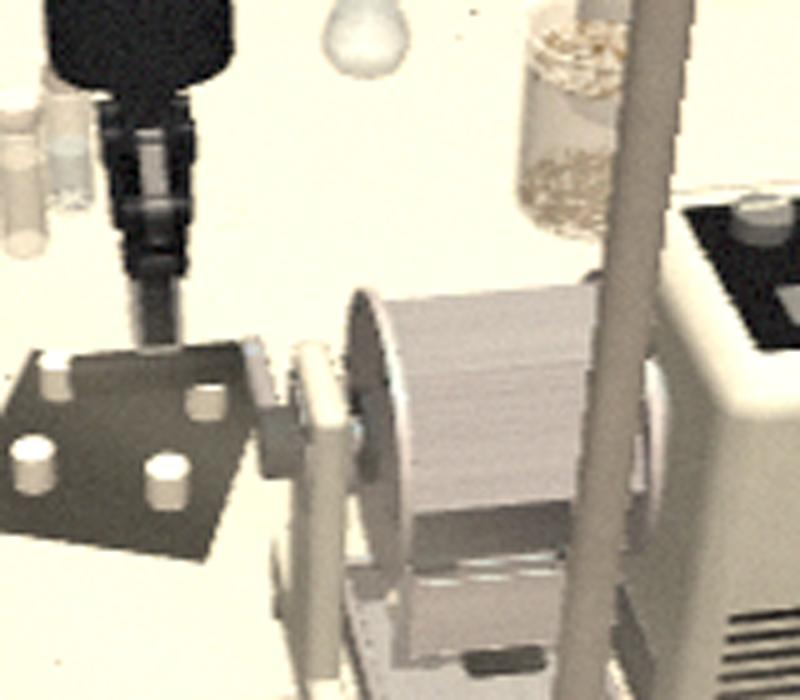

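Request:
step_arm(
  steps=[
    [[0, 0, -0.02, 0], [0, 0, -0.03, 0], [0, 0, -0.03, 0], [0, 0, 0, 0], [0, 0, 0, 0], [0, 0, 0, 0]],
  ],
  fingers=0.55,
)

```text
clock: 15.12
tool_pos: [0.4113, 0.1747, 0.2363]
tcp_rot: [-0.109, 3.11, -0.266]
wrist_force: [0.0, -0.2, -0.4]
finger_gap: 0.453
```

Run:
```python
from h import *
st();cst()
for n in('top','side'):
    p,d=grab(n,'k'); crop(np.clip(p*1.5,0,255).astype(np.uint8),*((290,120,390,240) if n=='top' else (240,150,400,290)),5,'kc_'+n)
```

```text
t 15.12 p [0.4113 0.1747 0.2363] yaw 93.9 tilt 9.83 F [ 0.  -0.2 -0.4] M [ 0.16  0.02 -0.02] gap 0.453 j [ 0.51  0.18 -0.07  1.38 -0.16  0.45]
grasp mill x -0.1351 y 0.0799 h 0.1051  rad 0.1296 ang(off.003) 2.235
```

View pics/kc_side.png

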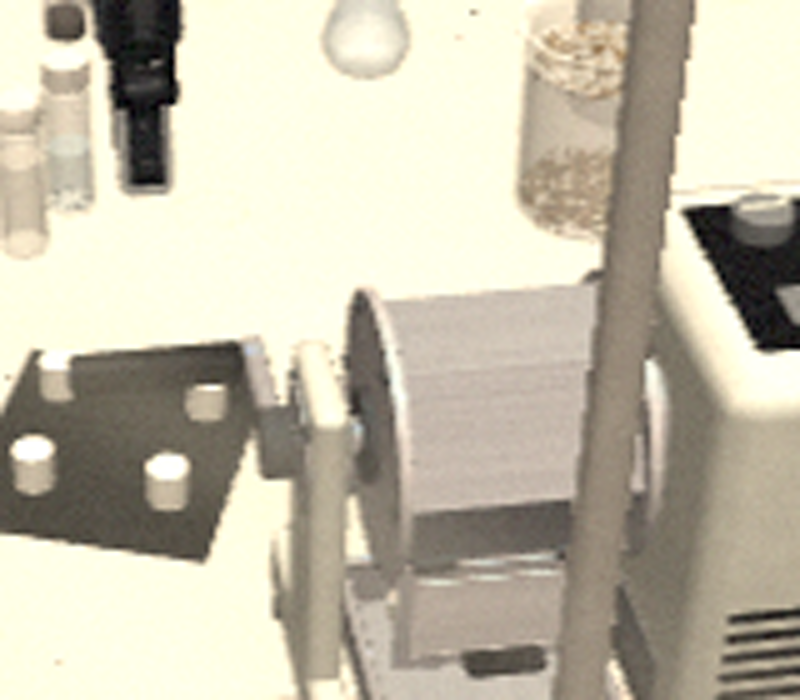

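View pics/kc_top.png

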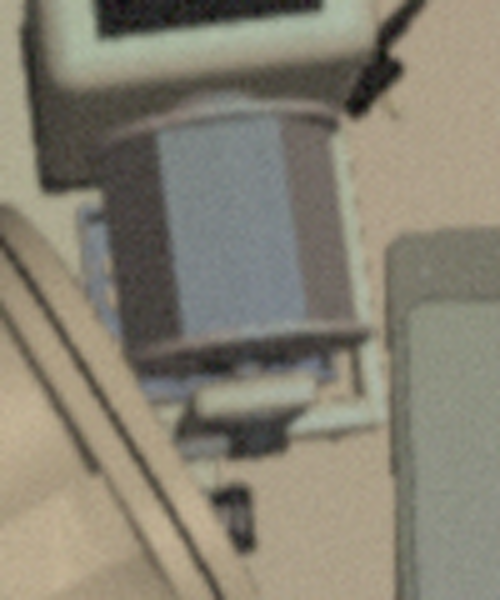

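```bash
cat >> h.py <<'E'
def gr(mx,my,h,off=0.):
    z=pose()[1].as_matrix()[:,2]; return np.r_[mill(mx,my),.15+h+off]+.019*z
E
python3 - <<'E'
from h import *
z=pose()[1].as_matrix()[:,2]
t=gr(-.135,.06,.0,0.002); print(t)
plan([(*(t-.045*z),96,3),(*t,96,4)])
E
```

```text
[0.41357131 0.1548483  0.13328114]
[[[-0.0002,-0.0006,0.0196,-0.69],[-0.0002,-0.0006,0.0196,-0.69],[-0.0002,-0.0006,0.0196,-0.69],[0,-0,0.0112,0],[0,-0,0.0112,0],[0,-0,0.0112,0],[-0,-0,0.0112,0]]]
```

Request:
step_arm(
  steps=[
    [[0, -0.001, 0.02, -0.7], [0, -0.001, 0.02, -0.7], [0, -0.001, 0.019, -0.7], [0, 0, 0, 0]],
  ],
)

```text
clock: 15.55
tool_pos: [0.4109, 0.1596, 0.1733]
tcp_rot: [-0.168, 3.115, -0.271]
wrist_force: [0.3, -0.7, -1.0]
finger_gap: 0.449
```

Run:
```python
from h import *
st();cst()
t=gr(-.135,.06,.0,0.001); print(t)
plan([(*t,96,4)])
```

```text
t 15.55 p [0.4109 0.1596 0.1733] yaw 96.2 tilt 9.96 F [ 0.3 -0.7 -1. ] M [ 0.12  0.07 -0.01] gap 0.449 j [ 0.48  0.21 -0.21  1.22 -0.16  0.38]
grasp mill x -0.1370 y 0.0651 h 0.0421  rad 0.0759 ang(off.003) 2.601
[0.41351614 0.15481281 0.13228615]
[[[-0.0005,0.0005,0.0103,0.05],[-0.0005,0.0005,0.0103,0.05],[-0.0005,0.0005,0.0103,0.05],[-0.0005,0.0005,0.0103,0.05]]]
```

Request:
step_arm(
  steps=[
    [[-0.0005, 0.0005, 0.0105, 0], [-0.0005, 0.0005, 0.0105, 0], [-0.0005, 0.0005, 0.0105, 0], [-0.0005, 0.0005, 0.0105, 0], [0, 0, 0, 0]],
  ],
)

```text
clock: 15.97
tool_pos: [0.4113, 0.1527, 0.1289]
tcp_rot: [-0.164, 3.122, -0.277]
wrist_force: [-1.4, -0.4, -0.1]
finger_gap: 0.449
```

Run:
```python
from h import *
st();cst()
for n in('top','side'):
    p,d=grab(n,'l'); crop(np.clip(p*1.5,0,255).astype(np.uint8),*((290,120,390,240) if n=='top' else (240,150,400,290)),5,'lc_'+n)
```

```text
t 15.97 p [0.4113 0.1527 0.1289] yaw 96.1 tilt 10.13 F [-1.4 -0.4 -0.1] M [ 0.11  0.07 -0.02] gap 0.449 j [ 0.47  0.25 -0.28  1.11 -0.16  0.37]
grasp mill x -0.1373 y 0.0582 h -0.0024  rad 0.0585 ang(off.003) -3.050
```

View pics/lc_side.png

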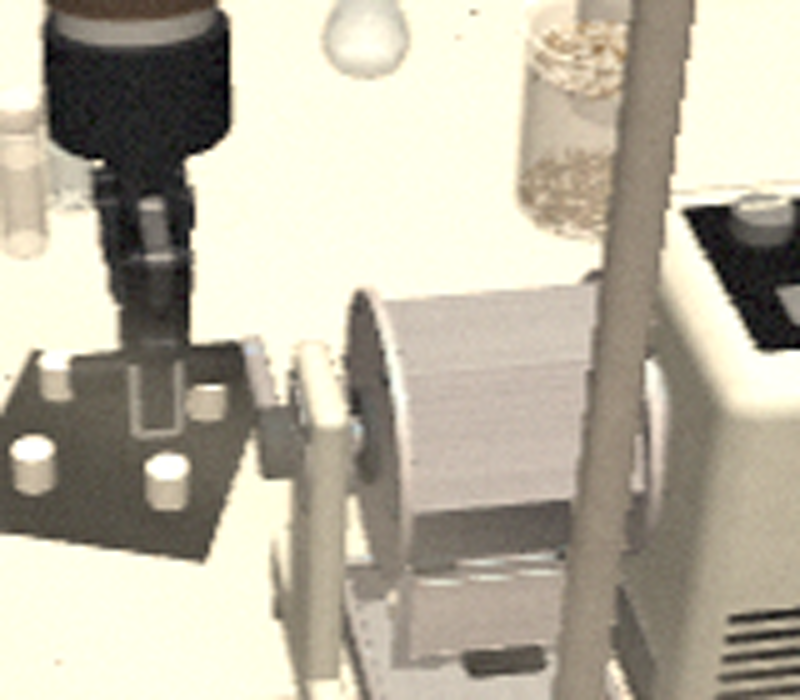

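Request:
step_arm(
  steps=[
    [[0, 0, 0, 0], [0, 0, 0, 0], [0, 0, 0, 0]],
  ],
  fingers=1.0,
)

```text
clock: 16.32
tool_pos: [0.4124, 0.157, 0.1317]
tcp_rot: [-0.166, 3.121, -0.262]
wrist_force: [2.1, -6.3, -6.1]
finger_gap: 0.188
```

Run:
```python
from h import *
st();cst();crank(3.18,2.3,5,off=0,x=-.137,yw=96)
```

```text
t 16.32 p [0.4124 0.157  0.1317] yaw 96.1 tilt 9.6 F [ 2.1 -6.3 -6.1] M [-0.97 -0.41  0.11] gap 0.188 j [ 0.47  0.25 -0.27  1.12 -0.16  0.37]
grasp mill x -0.1358 y 0.0621 h 0.0004  rad 0.0622 ang(off.003) -3.100
[[[0.0012,-0.004,-0.0072,0.11],[0,-0.004,-0.0097,0],[-0,-0.0057,-0.0089,0],[-0,-0.0072,-0.0078,0],[-0,-0.0084,-0.0064,0]]]
```

Request:
step_arm(
  steps=[
    [[0, -0.003, -0.012, 0], [0, -0.004, -0.012, 0], [0, -0.006, -0.012, 0], [0, -0.008, -0.01, 0], [0, -0.01, -0.008, 0]],
  ],
)

```text
clock: 16.73
tool_pos: [0.4142, 0.1403, 0.1837]
tcp_rot: [0.171, -3.125, 0.245]
wrist_force: [2.3, 8.0, -14.7]
finger_gap: 0.18
```

Run:
```python
from h import *
st();cst()
```

```text
t 16.73 p [0.4142 0.1403 0.1837] yaw 96.3 tilt 8.97 F [  2.3   8.  -14.7] M [ 2.8  -0.28  0.07] gap 0.18 j [ 0.43  0.19 -0.2   1.24 -0.14  0.32]
grasp mill x -0.1357 y 0.0452 h 0.0524  rad 0.0670 ang(off.003) 2.311
```

Run:
```python
from h import *
crank(2.3,1.3,6,off=0.003,x=-.137,yw=96)
```

```text
[[[0.0012,-0.0132,0.0008,0.31],[-0,-0.0095,-0.0032,0],[-0.0001,-0.0099,-0.0016,0],[-0.0001,-0.01,0.0001,0],[-0.0001,-0.0098,0.0018,0],[-0.0001,-0.0094,0.0034,0]]]
```

Request:
step_arm(
  steps=[
    [[0, -0.013, -0.001, 0], [0, -0.012, -0.003, 0], [0, -0.012, -0.001, 0], [0, -0.012, 0.001, 0], [0, -0.012, 0.002, 0]],
  ],
)

```text
clock: 17.15
tool_pos: [0.4173, 0.1144, 0.2023]
tcp_rot: [0.199, -3.129, 0.103]
wrist_force: [-9.9, 19.0, 12.7]
finger_gap: 0.18
```

Run:
```python
from h import *
st();cst()
```

```text
t 17.15 p [0.4173 0.1144 0.2023] yaw 97.3 tilt 3.78 F [-9.9 19.  12.7] M [ 4.55  2.14 -0.34] gap 0.18 j [ 0.31  0.14 -0.2   1.25 -0.06  0.18]
grasp mill x -0.1356 y 0.0173 h 0.0713  rad 0.0705 ang(off.003) 1.819
```

Request:
step_arm(
  steps=[
    [[0, -0.013, 0.001, 0], [0, -0.013, 0.002, 0], [0, -0.013, 0.003, 0]],
  ],
)

```text
clock: 17.4
tool_pos: [0.4198, 0.0926, 0.2067]
tcp_rot: [0.216, -3.133, 0.03]
wrist_force: [-6.7, 12.5, 7.2]
finger_gap: 0.179
```

Request:
step_arm(
  steps=[
    [[0, 0, 0, 0], [0, 0, 0, 0]],
  ],
  fingers=0.66,
)

```text
clock: 17.57
tool_pos: [0.4202, 0.0925, 0.2098]
tcp_rot: [-0.215, 3.13, -0.027]
wrist_force: [0.6, -0.0, -0.2]
finger_gap: 0.336
```

Run:
```python
from h import *
st();cst();print(pose()[1].as_matrix()[:,2].round(3))
for n in('top','side'):
    p,d=grab(n,'m'); crop(np.clip(p*1.5,0,255).astype(np.uint8),*((290,120,390,240) if n=='top' else (240,150,400,290)),5,'mc_'+n)
```

```text
t 17.57 p [0.4202 0.0925 0.2098] yaw 97.9 tilt 1.01 F [ 0.6 -0.  -0.2] M [-0.03 -0.06 -0.02] gap 0.336 j [ 0.23  0.11 -0.21  1.25 -0.02  0.09]
grasp mill x -0.1354 y -0.0056 h 0.0788  rad 0.0760 ang(off.003) 1.497
[ 0.005 -0.017 -1.   ]
```

View pics/mc_side.png

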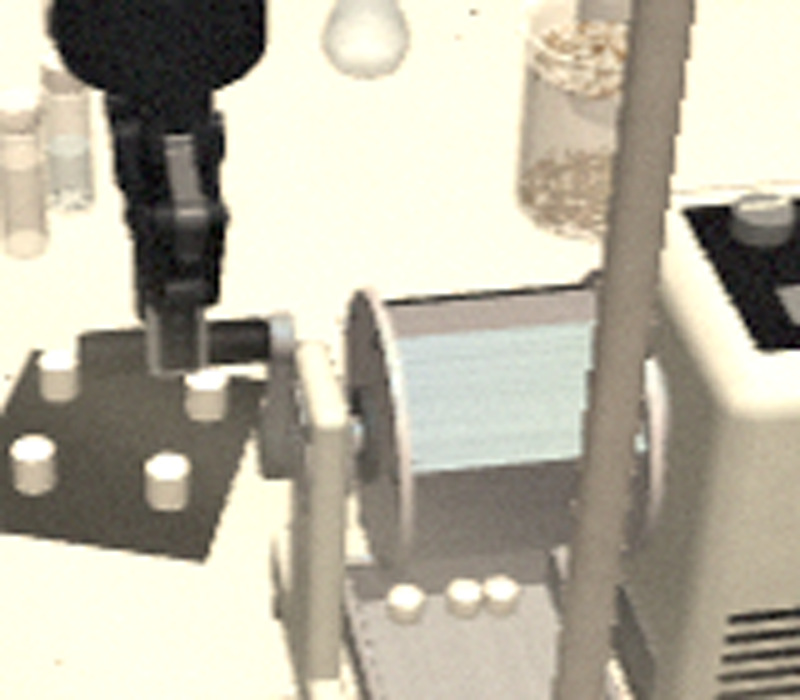

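Request:
step_arm(
  steps=[
    [[0, -0.002, 0.012, 0], [0, -0.014, 0.004, 0], [0, -0.016, 0.003, 0], [0, -0.018, 0.006, 0], [0, -0.01, 0.008, 0]],
  ],
)

```text
clock: 18.08
tool_pos: [0.4269, 0.0443, 0.1762]
tcp_rot: [-0.234, 3.132, 0.016]
wrist_force: [-2.2, 6.6, 4.4]
finger_gap: 0.341
```

Run:
```python
from h import *
st();cst();print(pose()[1].as_matrix()[:,2].round(3))
for n in('top','side'):
    p,d=grab(n,'m'); crop(np.clip(p*1.5,0,255).astype(np.uint8),*((290,120,390,240) if n=='top' else (240,150,400,290)),5,'m2_'+n)
```

```text
t 18.08 p [0.4269 0.0443 0.1762] yaw 98.5 tilt 0.6 F [-2.2  6.6  4.4] M [1.48 0.57 0.  ] gap 0.341 j [ 0.1   0.14 -0.27  1.16  0.01 -0.05]
grasp mill x -0.1341 y -0.0548 h 0.0452  rad 0.0692 ang(off.003) 0.656
[-0.    0.01 -1.  ]
```

View pics/m2_side.png

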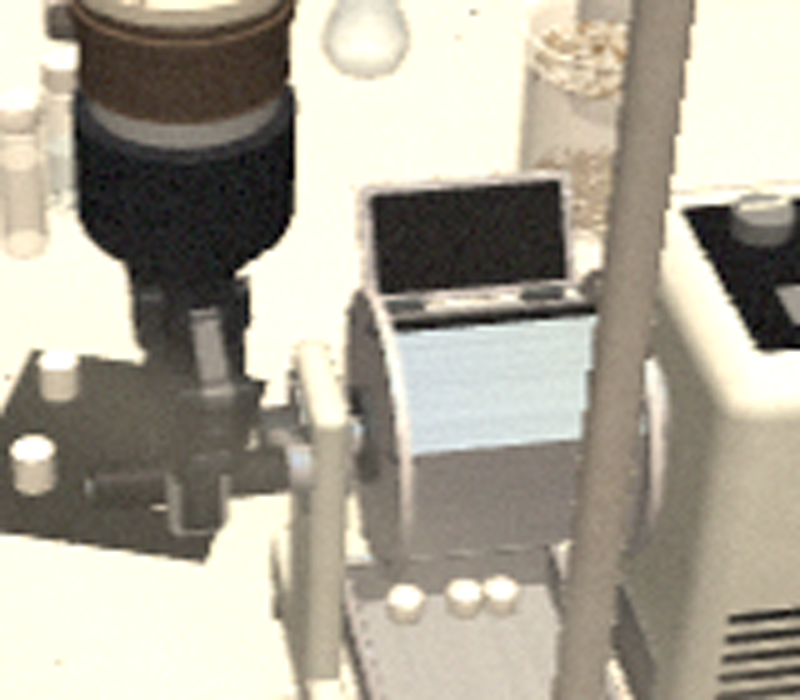

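Request:
step_arm(
  steps=[
    [[0, 0.003, -0.03, 0], [0, 0, -0.03, 0], [0, 0, 0, 0]],
  ],
)

```text
clock: 18.43
tool_pos: [0.4237, 0.0442, 0.2343]
tcp_rot: [0.227, -3.122, -0.003]
wrist_force: [1.4, -0.2, 0.2]
finger_gap: 0.341
```

Request:
step_arm(
  steps=[
    [[0, 0, 0, 0], [0, 0, 0, 0], [0, 0, 0, 0], [0, 0, 0, 0]],
  ],
  fingers=1.0,
)

```text
clock: 18.77
tool_pos: [0.4242, 0.0436, 0.2342]
tcp_rot: [0.227, -3.123, 0.003]
wrist_force: [-0.2, 1.0, -0.4]
finger_gap: -0.003
```

Run:
```python
from h import *
st();cst();print(pose()[1].as_matrix()[:,2].round(3))
g=mill(-.134,-.057); plan([(*g,.195,96,3),(*g,.159,96,4)])
```

```text
t 18.77 p [0.4242 0.0436 0.2342] yaw 98.3 tilt 0.58 F [-0.2  1.  -0.4] M [-0.06 -0.05 -0.01] gap -0.003 j [ 0.1   0.1  -0.16  1.32 -0.   -0.04]
grasp mill x -0.1366 y -0.0550 h 0.1032  rad 0.1143 ang(off.003) 1.069
[-0.01  -0.002 -1.   ]
[[[-0.001,-0.0007,0.0131,0.78],[-0.001,-0.0007,0.0131,0.78],[-0.0011,-0.0007,0.0131,0.78],[-0.0001,0,0.009,0],[-0.0001,0,0.009,0],[-0.0001,0,0.009,0],[-0.0001,0,0.009,0]]]
```

Request:
step_arm(
  steps=[
    [[-0.001, -0.0007, 0.013, 0.8], [-0.001, -0.0007, 0.013, 0.8], [-0.001, -0.0007, 0.013, 0.8], [0, 0, 0.01, 0], [0, 0, 0.01, 0], [0, 0, 0.01, 0], [0, 0, 0.006, 0]],
  ],
)

```text
clock: 19.35
tool_pos: [0.4288, 0.0296, 0.1585]
tcp_rot: [0.149, -3.134, 0.05]
wrist_force: [0.1, -0.0, 4.5]
finger_gap: 0.002
```

Run:
```python
from h import *
st();cst()
```

```text
t 19.35 p [0.4288 0.0296 0.1585] yaw 95.5 tilt 1.85 F [ 0.1 -0.   4.5] M [0.21 0.08 0.01] gap 0.002 j [ 0.09  0.16 -0.3   1.12 -0.03 -0.  ]
grasp mill x -0.1336 y -0.0688 h 0.0275  rad 0.0730 ang(off.003) 0.342
```

Request:
step_arm(
  steps=[
    [[0, 0.003, -0.03, 0], [0, 0.005, -0.04, 0], [0, 0.02, -0.04, 0], [0.01, 0.035, 0, 0], [0.01, 0.035, 0, 0], [0, 0.035, 0, 0], [0, 0.035, 0, 0], [0, 0.03, 0, 0]],
  ],
)

```text
clock: 20.02
tool_pos: [0.3867, 0.2285, 0.2593]
tcp_rot: [0.122, -3.121, 0.057]
wrist_force: [1.3, 0.2, 0.5]
finger_gap: -0.001
```

Run:
```python
from h import *
st();cst()
for n in('top','side'):
    p,d=grab(n,'n'); crop(np.clip(p*1.5,0,255).astype(np.uint8),*((290,120,390,240) if n=='top' else (240,150,400,290)),5,'nc_'+n)
    X=cloud(n,d); b=p.max(-1)<55
    k=b&(X[...,2]>.12)&(X[...,2]<.18)&(X[...,0]>.38)&(X[...,0]<.462)&(X[...,1]>.0)&(X[...,1]<.065)
    print(k.sum(),np.percentile(X[k],[2,50,98],0).round(3))
```

```text
t 20.02 p [0.3867 0.2285 0.2593] yaw 94.5 tilt 2.33 F [1.3 0.2 0.5] M [ 0.01 -0.04 -0.02] gap -0.001 j [ 0.55  0.16 -0.03  1.42 -0.02  0.47]
grasp mill x -0.1530 y 0.1336 h 0.1282  rad 0.1831 ang(off.003) 2.389
216 [[0.394 0.033 0.154]
 [0.427 0.042 0.158]
 [0.461 0.051 0.162]]
124 [[0.393 0.028 0.144]
 [0.42  0.033 0.151]
 [0.458 0.044 0.16 ]]
```

View pics/nc_side.png

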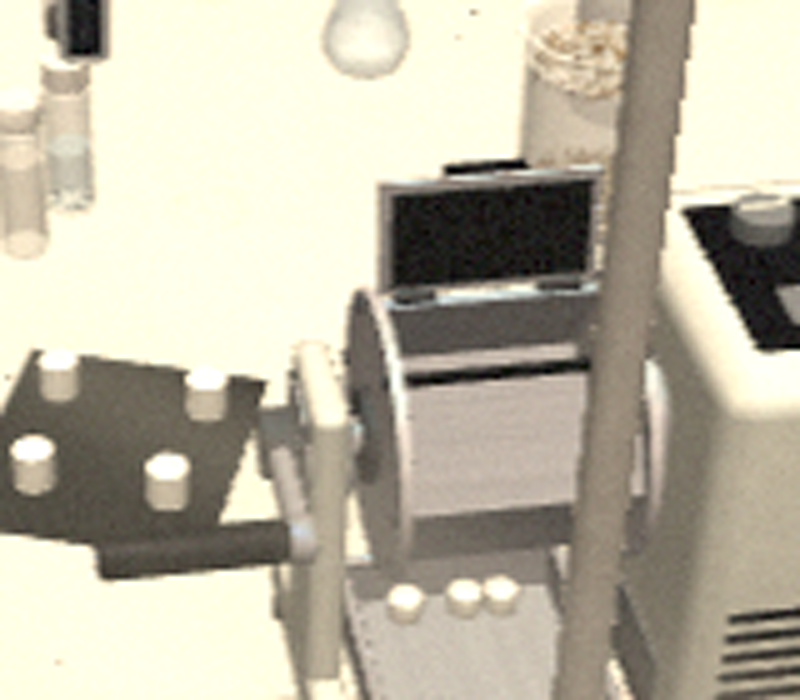

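View pics/n_top.png

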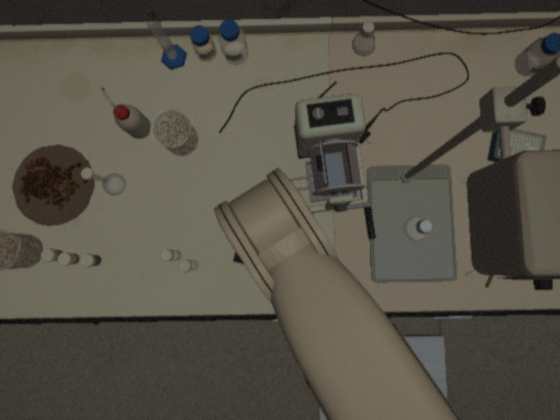

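Run:
```python
from h import *
g=mill(0,.128); print(g); plan([(*mill(0,.14),.22,96.4,6),(*g,.10,96.4,4)])
```

```text
[0.53973198 0.24070229]
[[[-0.0256,0.0018,0.0058,-0.26],[-0.0257,0.0017,0.0058,-0.26],[-0.0257,0.0016,0.0058,-0.26],[-0.0257,0.0015,0.0058,-0.26],[-0.0257,0.0014,0.0058,-0.26],[-0.0257,0.0012,0.0058,-0.26],[-0.0007,-0.002,0.0301,-0],[-0.0007,-0.002,0.0301,-0],[-0.0007,-0.002,0.0301,-0],[-0.0007,-0.002,0.0301,-0]]]
```

Request:
step_arm(
  steps=[
    [[-0.0256, 0.0018, 0.006, -0.3], [-0.0256, 0.0018, 0.006, -0.3], [-0.0256, 0.0016, 0.006, -0.3], [-0.0256, 0.0015, 0.006, -0.3], [-0.0256, 0.0014, 0.006, -0.3], [-0.0256, 0.0012, 0.006, -0.3], [0, -0.002, 0.03, 0], [0, -0.002, 0.03, 0], [0, -0.002, 0.03, 0], [0, 0, 0, 0]],
  ],
  fingers=0.4,
)

```text
clock: 20.95
tool_pos: [0.5425, 0.2372, 0.1171]
tcp_rot: [0.184, -3.109, 0.07]
wrist_force: [-0.8, -1.3, -0.6]
finger_gap: 0.603
```

Run:
```python
from h import *
st(); print(pose()[1].as_matrix()[:,2].round(3))
g=mill(0,.127); plan([(*g,.026,96.4,6)])
for n in('top','side'):
    p,d=grab(n,'o'); crop(np.clip(p*1.5,0,255).astype(np.uint8),*((240,120,390,240) if n=='top' else (240,150,400,290)),5,'oc_'+n)
```

```text
t 20.95 p [0.5425 0.2372 0.1171] yaw 96.8 tilt 2.98 F [-0.8 -1.3 -0.6] M [-0.01  0.11 -0.05] gap 0.603 j [ 0.43  0.52  0.12  1.21 -0.03  0.31]
[-0.024 -0.046 -0.999]
[[[-0.0001,0.0011,0.0152,0.07],[-0.0001,0.0011,0.0152,0.07],[-0.0001,0.0011,0.0152,0.07],[-0.0001,0.0011,0.0152,0.07],[-0.0001,0.0011,0.0152,0.07],[-0.0001,0.0011,0.0152,0.07]]]
```

View pics/oc_top.png

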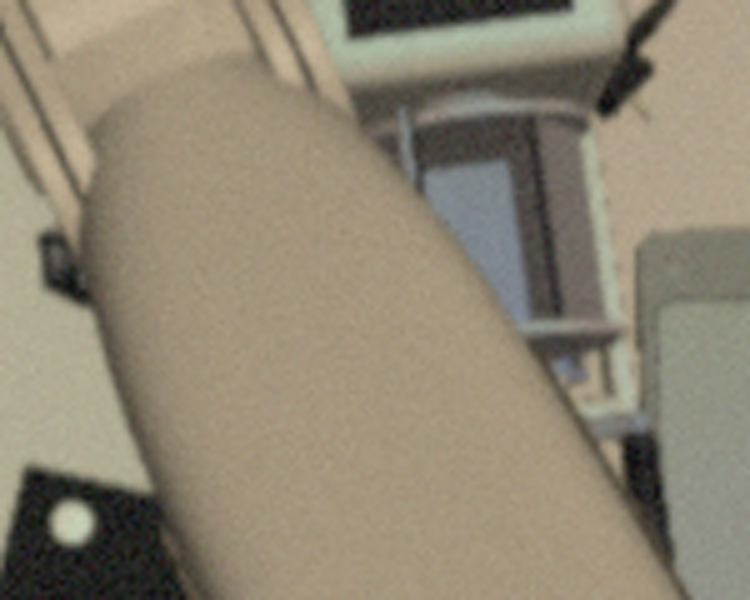

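Request:
step_arm(
  steps=[
    [[0, 0.0012, 0.016, 0], [0, 0.0012, 0.016, 0], [0, 0.0012, 0.016, 0], [0, 0.0012, 0.016, 0], [0, 0.0012, 0.015, 0], [0, 0, 0, 0]],
  ],
)

```text
clock: 21.55
tool_pos: [0.5544, 0.2462, 0.0592]
tcp_rot: [-0.184, 3.128, -0.05]
wrist_force: [-0.2, 0.2, -0.7]
finger_gap: 0.601
```

Run:
```python
from h import *
st(); print(pose()[1].as_matrix()[:,2].round(3));cst()
g=mill(0,.127); plan([(*g,.026,96.4,1)])
```

```text
t 21.55 p [0.5544 0.2462 0.0592] yaw 96.7 tilt 1.88 F [-0.2  0.2 -0.7] M [-0.02  0.03 -0.02] gap 0.601 j [ 0.43  0.57  0.04  1.04 -0.03  0.32]
[ 0.01  -0.031 -0.999]
grasp mill x 0.0151 y 0.1324 h -0.0718  rad 0.1521 ang(off.003) -2.627
[[[0.0155,-0.0037,0.0332,0.34]]]
```

Request:
step_arm(
  steps=[
    [[0.008, -0.002, 0.004, 0.2], [0.008, -0.001, 0.004, 0.1], [0, 0, 0, 0]],
  ],
)

```text
clock: 21.8
tool_pos: [0.5428, 0.243, 0.0582]
tcp_rot: [-0.176, 3.118, -0.044]
wrist_force: [-0.4, -0.8, 0.1]
finger_gap: 0.599
```

Run:
```python
from h import *
st(); cst()
g=mill(0,.127); plan([(*g,.026,96.4,3)])
```

```text
t 21.8 p [0.5428 0.243  0.0582] yaw 96.4 tilt 1.9 F [-0.4 -0.8  0.1] M [ 0.06  0.08 -0.01] gap 0.599 j [ 0.44  0.54 -0.01  1.01 -0.03  0.33]
grasp mill x 0.0030 y 0.1305 h -0.0728  rad 0.1509 ang(off.003) -2.615
[[[0.0013,-0.0007,0.0107,0.01],[0.0013,-0.0007,0.0107,0.01],[0.0013,-0.0007,0.0107,0.01]]]
```

Request:
step_arm(
  steps=[
    [[0.003, -0.001, 0.012, 0], [0.003, -0.001, 0.012, 0], [0.003, -0.001, 0.012, 0], [0, 0, 0, 0]],
  ],
)

```text
clock: 22.13
tool_pos: [0.5404, 0.2409, 0.0307]
tcp_rot: [-0.176, 3.104, -0.035]
wrist_force: [-0.3, -0.6, -0.2]
finger_gap: 0.599
```

Run:
```python
from h import *
st(); cst()
g=mill(0,.127); plan([(*g,.026,96.4,1)])
```

```text
t 22.13 p [0.5404 0.2409 0.0307] yaw 96.5 tilt 2.28 F [-0.3 -0.6 -0.2] M [-0.04  0.1  -0.05] gap 0.599 j [ 0.44  0.56 -0.07  0.92 -0.03  0.32]
grasp mill x 0.0001 y 0.1285 h -0.1003  rad 0.1649 ang(off.003) -2.465
[[[0.0009,-0.001,0.0047,0.06]]]
```

Request:
step_arm(
  steps=[
    [[0.001, 0, 0.004, 0], [0, 0, 0, 0], [0, 0, 0, 0], [0, 0, 0, 0], [0, 0, 0, 0]],
  ],
  fingers=1.0,
)

```text
clock: 22.55
tool_pos: [0.5425, 0.2424, 0.0311]
tcp_rot: [-0.175, 3.098, -0.029]
wrist_force: [-0.1, 1.2, -5.8]
finger_gap: 0.108
```

Run:
```python
from h import *
st(); cst()
p=pose()[0]; g=p[:2]+ey*.165; plan([(*g,p[2],96.4,13)])
```

```text
t 22.55 p [0.5425 0.2424 0.0311] yaw 96.5 tilt 2.47 F [-0.1  1.2 -5.8] M [0.57 0.11 0.05] gap 0.108 j [ 0.44  0.56 -0.07  0.91 -0.03  0.32]
grasp mill x 0.0022 y 0.1298 h -0.0999  rad 0.1656 ang(off.003) -2.471
[[[-0,0.0127,-0.0003,0],[-0,0.0127,-0.0003,0],[-0,0.0127,-0.0003,0],[-0,0.0127,-0.0003,0],[-0,0.0127,-0.0003,0],[-0,0.0127,-0.0003,0],[-0,0.0127,-0.0003,0],[-0,0.0127,-0.0003,0],[-0,0.0127,-0.0003,0],[-0,0.0127,-0.0003,0]]]
[[[-0,0.0127,-0.0003,0],[-0,0.0127,-0.0003,0],[-0,0.0127,-0.0003,0]]]
```

Request:
step_arm(
  steps=[
    [[0, 0.004, 0.002, 0], [0, 0.007, 0.001, 0], [0, 0.01, 0, 0], [0, 0.01, 0, 0], [0, 0.01, 0, 0], [0, 0.01, 0, 0], [0, 0.01, 0, 0], [0, 0.01, 0, 0], [0, 0.01, 0, 0], [0, 0.006, 0, 0]],
  ],
)

```text
clock: 23.38
tool_pos: [0.5359, 0.3265, 0.0283]
tcp_rot: [-0.165, 3.091, -0.06]
wrist_force: [0.5, -5.0, 3.6]
finger_gap: 0.103
```

Run:
```python
from h import *
st(); cst()
for n in('top','side'):
    p,d=grab(n,'q'); crop(np.clip(p*1.5,0,255).astype(np.uint8),*((220,100,390,240) if n=='top' else (240,150,400,290)),4,'qc_'+n)
```

```text
t 23.38 p [0.5359 0.3265 0.0283] yaw 96.1 tilt 3.44 F [ 0.5 -5.   3.6] M [-1.13  0.18  0.11] gap 0.103 j [ 0.57  0.62  0.04  0.97 -0.06  0.47]
grasp mill x 0.0050 y 0.2145 h -0.1027  rad 0.2392 ang(off.003) -2.684
```

View pics/qc_side.png

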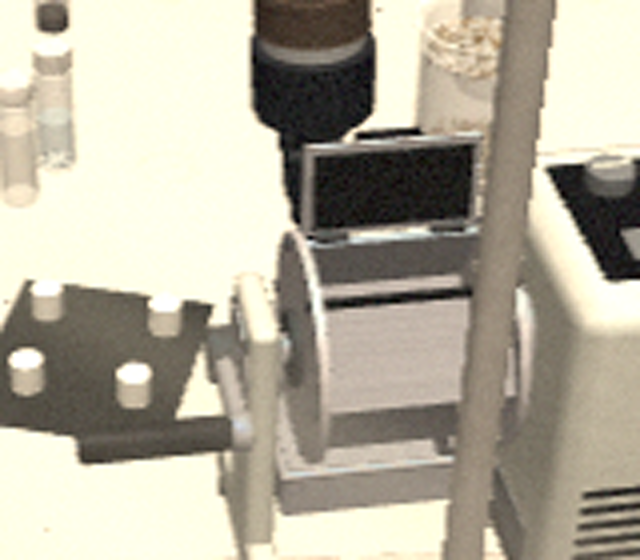

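View pics/qc_top.png

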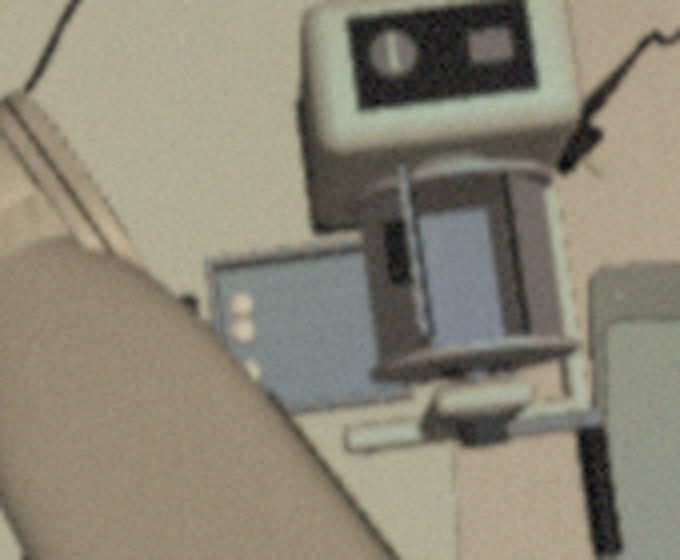

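Request:
step_arm(
  steps=[
    [[-0.0005, 0.006, 0, 0], [-0.0005, 0.009, 0, 0], [-0.0005, 0.011, 0, 0], [0, 0.011, 0, 0], [0, 0.011, 0, 0], [0, 0.011, 0, 0], [0, 0.011, 0, 0], [0, 0.008, 0, 0], [0, 0, 0, 0]],
  ],
)

```text
clock: 24.23
tool_pos: [0.5303, 0.4016, 0.0277]
tcp_rot: [-0.159, 3.088, -0.078]
wrist_force: [0.4, -2.3, 4.1]
finger_gap: 0.109
```

Run:
```python
from h import *
st(); cst()
for n in('top','side'):
    p,d=grab(n,'r'); crop(np.clip(p*1.5,0,255).astype(np.uint8),*((220,100,390,240) if n=='top' else (240,150,400,290)),4,'rc_'+n)
p,_=load('top','r'); print(panfit(p)[0])
```

```text
t 24.23 p [0.5303 0.4016 0.0277] yaw 95.8 tilt 3.99 F [ 0.4 -2.3  4.1] M [-0.56  0.24  0.11] gap 0.109 j [ 0.68  0.7   0.18  1.04 -0.07  0.58]
grasp mill x 0.0077 y 0.2900 h -0.1034  rad 0.3089 ang(off.003) -2.790
((0.541290283203125, 0.2745528221130371), (0.10622379928827286, 0.11779661476612091), 5.6028971672058105)
```

View pics/rc_top.png

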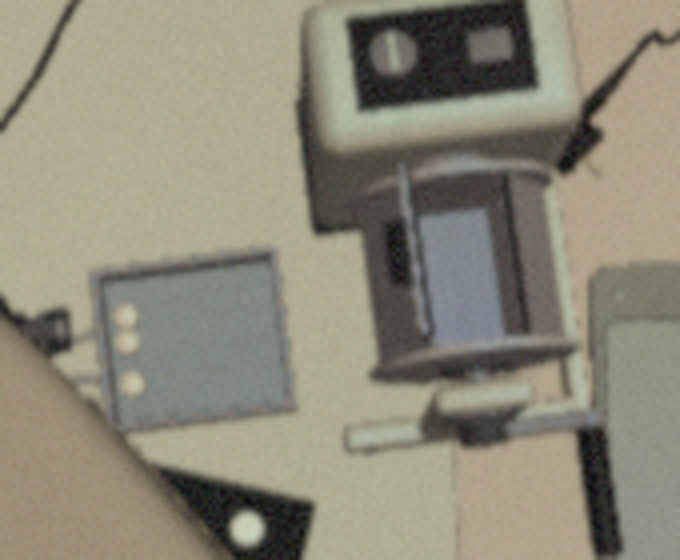

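Request:
step_arm(
  steps=[
    [[0, 0, 0, 0], [0, 0, 0, 0], [0, 0, -0.012, 0], [0, 0, -0.03, 0], [0, 0, -0.04, 0], [0, 0, -0.04, 0], [0, 0, -0.02, 0], [0, 0, 0, 0]],
  ],
  fingers=0.5,
)

```text
clock: 25.0
tool_pos: [0.5193, 0.4086, 0.1717]
tcp_rot: [-0.157, 3.101, -0.071]
wrist_force: [-0.1, -0.2, 1.8]
finger_gap: 0.498
```

Run:
```python
from h import *
st(); print(pose()[1].as_matrix()[:,2].round(3))
plan([(.419,.245,.12,6.4,13)])
```

```text
t 25.0 p [0.5193 0.4086 0.1717] yaw 95.7 tilt 3.33 F [-0.1 -0.2  1.8] M [ 0.06 -0.03 -0.01] gap 0.498 j [ 0.69  0.59  0.38  1.36 -0.06  0.59]
[ 0.038 -0.044 -0.998]
[[[0.0091,-0.0116,0.0042,6.87],[0.0076,-0.0126,0.0042,6.87],[0.0061,-0.0134,0.0042,6.87],[0.0044,-0.014,0.0042,6.87],[0.0027,-0.0144,0.0042,6.87],[0.001,-0.0147,0.0042,6.87],[-0.0008,-0.0147,0.0042,6.87],[-0.0025,-0.0145,0.0042,6.87],[-0.0042,-0.0141,0.0042,6.87],[-0.0059,-0.0135,0.0042,6.87]]]
[[[-0.0075,-0.0127,0.0042,6.87],[-0.0089,-0.0117,0.0042,6.87],[-0.0103,-0.0105,0.0042,6.87]]]
```

Request:
step_arm(
  steps=[
    [[0.009, -0.0116, 0.004, 6.9], [0.0076, -0.0126, 0.004, 6.9], [0.006, -0.0134, 0.004, 6.9], [0.0044, -0.014, 0.004, 6.9], [0.0027, -0.0144, 0.004, 6.9], [0.001, -0.0147, 0.004, 6.9], [-0.001, -0.0147, 0.004, 6.9], [-0.0025, -0.0145, 0.004, 6.9], [-0.0042, -0.014, 0.004, 6.9], [-0.006, -0.0135, 0.004, 6.9]],
  ],
  fingers=0.58,
)

```text
clock: 25.83
tool_pos: [0.4352, 0.2832, 0.1291]
tcp_rot: [1.677, 2.597, -0.012]
wrist_force: [-0.2, 0.1, 0.4]
finger_gap: 0.42
```

Request:
step_arm(
  steps=[
    [[-0.0075, -0.0127, 0.004, 6.9], [-0.009, -0.0117, 0.004, 6.9], [-0.01, -0.0105, 0.004, 6.9], [0, 0, 0, 0]],
  ],
)

```text
clock: 26.17
tool_pos: [0.4033, 0.2417, 0.1126]
tcp_rot: [2.139, 2.237, -0.01]
wrist_force: [-0.9, 0.5, 0.1]
finger_gap: 0.421
```

Run:
```python
from h import *
st(); print(pose()[1].as_matrix()[:,2].round(3))
for n in('top','side'):
    p,d=grab(n,'s'); crop(np.clip(p*1.5,0,255).astype(np.uint8),*((190,140,340,280) if n=='top' else (220,180,340,290)),5 if n=='top' else 6,'sc_'+n)
```

```text
t 26.17 p [0.4033 0.2417 0.1126] yaw 2.6 tilt 2.67 F [-0.9  0.5  0.1] M [ 0.05 -0.01 -0.02] gap 0.421 j [ 0.57  0.27 -0.29  1.01 -0.05  2.1 ]
[ 0.029 -0.036 -0.999]
```

View pics/sc_side.png

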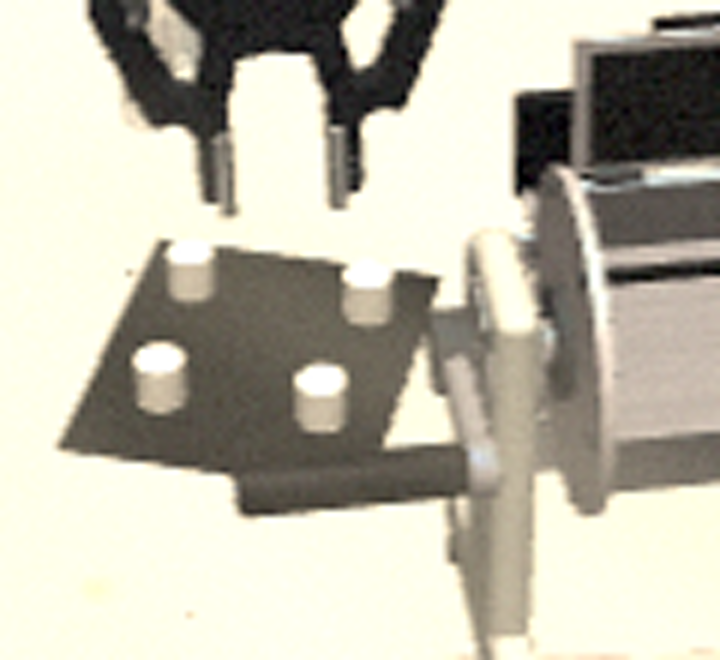

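View pics/sc_top.png

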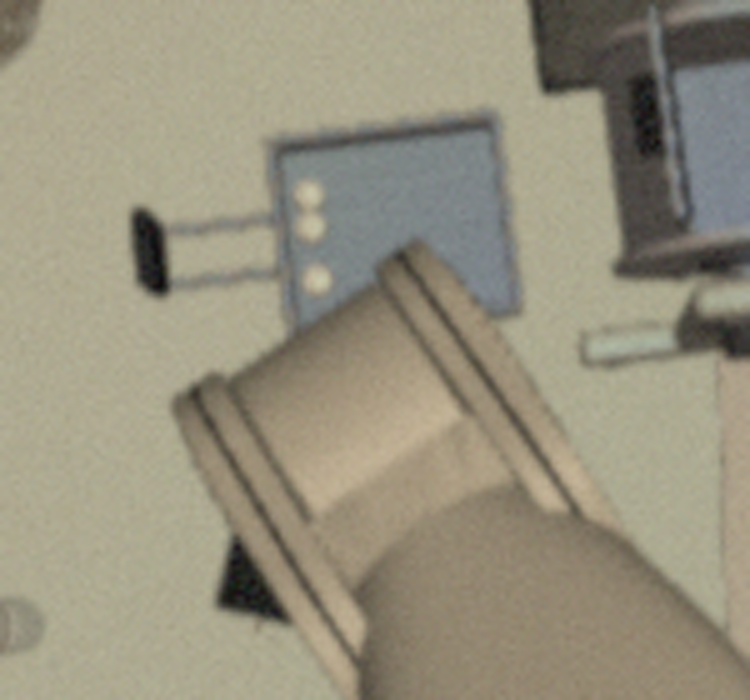

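```bash
cat >> h.py <<'E'
def fresh(n,p,d):
    X=cloud(n,d); g=cv2.GaussianBlur(p,(3,3),0)
    b=g.min(-1)>(75 if n=='top' else 120)
    k=b&(X[...,2]>.019)&(X[...,2]<.032)&(X[...,0]>.3)&(X[...,0]<.475)&(X[...,1]>.19)&(X[...,1]<.38)
    m,l,s,c=cv2.connectedComponentsWithStats(k.astype(np.uint8))
    for i in range(1,m):
        if s[i,4]>=12:
            print(n,s[i,4],c[i].round(1),'ray top',ray(n,*c[i],.025).round(4),'depth',X[l==i].mean(0).round(4))
E
python3 - <<'E'
from h import *
for t in 'as':
  for n in('top','side'):
    print(t); fresh(n,*load(n,t))
E
```

```text
a
top 17 [260.3 212.4] ray top [0.469  0.2975 0.025 ] depth [0.4686 0.2971 0.0296]
top 45 [254.1 224.1] ray top [0.4395 0.3136 0.025 ] depth [0.4395 0.3136 0.025 ]
top 51 [281.5 231.5] ray top [0.4193 0.2442 0.025 ] depth [0.4193 0.2442 0.0258]
top 52 [246.6 254.2] ray top [0.3635 0.3333 0.025 ] depth [0.3635 0.3333 0.0251]
top 48 [275.6 257.7] ray top [0.3534 0.2601 0.025 ] depth [0.3534 0.2601 0.0258]
a
side 31 [251.1 221.6] ray top [0.3621 0.3299 0.025 ] depth [0.362  0.3319 0.0235]
side 34 [280.6 225.4] ray top [0.438  0.3107 0.025 ] depth [0.438  0.3126 0.0236]
side 31 [246.1 239.7] ray top [0.3518 0.2563 0.025 ] depth [0.3517 0.2576 0.024 ]
side 34 [273.  243.3] ray top [0.4176 0.2401 0.025 ] depth [0.4176 0.2417 0.0237]
s
s
side 32 [251.2 221.7] ray top [0.3622 0.3295 0.025 ] depth [0.3622 0.3308 0.0241]
side 33 [280.8 225.4] ray top [0.4383 0.3107 0.025 ] depth [0.4383 0.3124 0.0237]
side 34 [246.1 239.8] ray top [0.3519 0.2561 0.025 ] depth [0.3518 0.2573 0.0241]
side 34 [273.  243.3] ray top [0.4176 0.2401 0.025 ] depth [0.4176 0.2423 0.0232]
```

Run:
```python
from h import *
plan([(.4185,.243,.06,4,4)])
```

```text
[[[0.0001,0.0027,0.0136,-0.27],[0.0001,0.0027,0.0136,-0.27],[0.0001,0.0027,0.0136,-0.27],[0,0.0027,0.0136,-0.27]]]
```

Request:
step_arm(
  steps=[
    [[0, 0.003, 0.014, 0], [0, 0.003, 0.014, 0], [0, 0.003, 0.014, 0], [0, 0.003, 0.014, 0], [0, 0, 0, 0]],
  ],
)

```text
clock: 26.68
tool_pos: [0.4263, 0.249, 0.0589]
tcp_rot: [2.117, 2.255, 0.017]
wrist_force: [0.4, 0.0, -0.7]
finger_gap: 0.42
```

Run:
```python
from h import *
st();plan([(.4185,.243,.04,4,2)])
```

```text
t 26.68 p [0.4263 0.249  0.0589] yaw 3.6 tilt 2.82 F [ 0.4  0.  -0.7] M [-0.    0.07 -0.03] gap 0.42 j [ 0.56  0.36 -0.32  0.87 -0.04  2.06]
[[[-0.0025,-0.0045,0.0094,-0.18],[-0.0025,-0.0045,0.0094,-0.18]]]
```

Request:
step_arm(
  steps=[
    [[-0.0025, -0.006, 0.01, 0], [-0.0025, -0.005, 0.01, 0], [0, 0, 0, 0]],
  ],
)

```text
clock: 26.93
tool_pos: [0.4192, 0.2458, 0.0391]
tcp_rot: [2.111, 2.261, 0.023]
wrist_force: [0.0, -1.0, 0.0]
finger_gap: 0.419
```

Run:
```python
from h import *
st();plan([(.4185,.243,.007,4,3)])
```

```text
t 26.93 p [0.4192 0.2458 0.0391] yaw 4.0 tilt 2.87 F [ 0. -1.  0.] M [ 0.    0.03 -0.  ] gap 0.419 j [ 0.56  0.37 -0.36  0.81 -0.04  2.06]
[[[-0.0006,-0.0008,0.0107,-0.01],[-0.0006,-0.0008,0.0107,-0.01],[-0.0006,-0.0008,0.0107,-0.01]]]
```

Request:
step_arm(
  steps=[
    [[-0.001, -0.002, 0.011, 0], [-0.001, -0.002, 0.011, 0], [-0.001, -0.002, 0.01, 0], [0, 0, 0, 0]],
  ],
)

```text
clock: 27.27
tool_pos: [0.4193, 0.246, 0.0101]
tcp_rot: [2.104, 2.266, 0.036]
wrist_force: [-0.8, -0.8, 0.2]
finger_gap: 0.42
```

Run:
```python
from h import *
st()
p,d=grab('side','t'); crop(np.clip(p*1.5,0,255).astype(np.uint8),220,180,340,290,6,'tc_side')
```

```text
t 27.27 p [0.4193 0.246  0.0101] yaw 4.3 tilt 3.12 F [-0.8 -0.8  0.2] M [-0.06  0.11  0.03] gap 0.42 j [ 0.56  0.41 -0.4   0.72 -0.04  2.05]
```

View pics/tc_side.png

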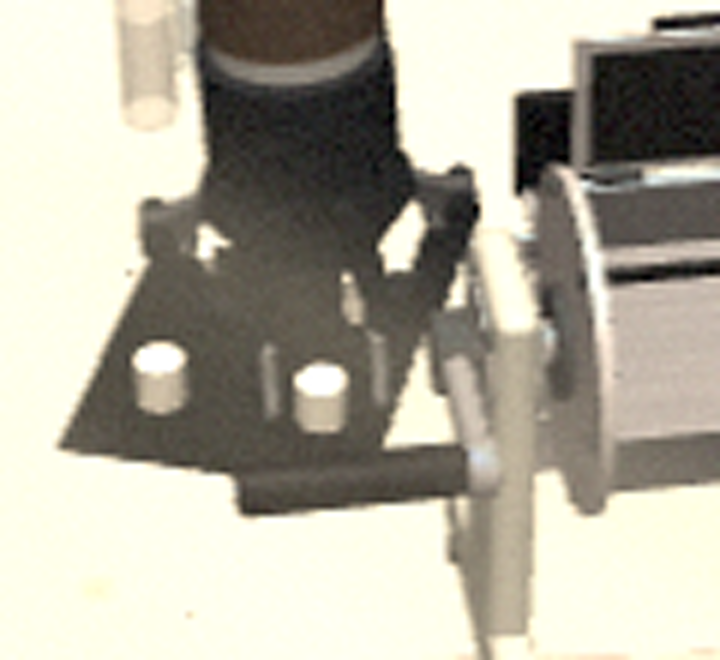

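Request:
step_arm(
  steps=[
    [[-0.003, 0, 0.002, 0], [0, 0, 0, 0], [0, 0, 0, 0], [0, 0, 0, 0], [0, 0, 0, 0]],
  ],
  fingers=1.0,
)

```text
clock: 27.73
tool_pos: [0.4243, 0.2461, 0.0132]
tcp_rot: [2.1, 2.266, 0.051]
wrist_force: [1.0, 0.3, -0.2]
finger_gap: 0.213
```

Request:
step_arm(
  steps=[
    [[0, 0, -0.02, 0], [0, 0, -0.03, 0], [0, 0, -0.04, 0], [0, 0, -0.04, 0], [0, 0, -0.04, 0], [0, 0, 0, 0]],
  ],
)

```text
clock: 28.23
tool_pos: [0.4116, 0.2465, 0.1882]
tcp_rot: [2.102, 2.268, 0.039]
wrist_force: [2.2, 0.6, 0.2]
finger_gap: 0.214
```

Run:
```python
from h import *
st()
p,d=grab('side','t'); crop(np.clip(p*1.5,0,255).astype(np.uint8),220,150,340,290,5,'t2_side')
plan([(*mill(-.015,-.008),.265,6.4,8),(*mill(-.015,-.008),.20,6.4,3)])
```

```text
t 28.23 p [0.4116 0.2465 0.1882] yaw 4.4 tilt 3.18 F [2.2 0.6 0.2] M [ 0.02 -0.09  0.03] gap 0.214 j [ 0.57  0.2  -0.17  1.17 -0.04  2.06]
[[[-0.0191,0.0153,-0.0089,-0.25],[-0.0192,0.0152,-0.0089,-0.25],[-0.0192,0.0151,-0.0089,-0.25],[-0.0193,0.015,-0.0089,-0.25],[-0.0194,0.0149,-0.0089,-0.25],[-0.0194,0.0148,-0.0089,-0.25],[-0.0195,0.0147,-0.0089,-0.25],[-0.0196,0.0147,-0.0089,-0.25],[0.0005,-0.001,0.0216,-0],[0.0005,-0.001,0.0216,-0]]]
[[[0.0005,-0.001,0.0216,-0]]]
```

View pics/t2_side.png

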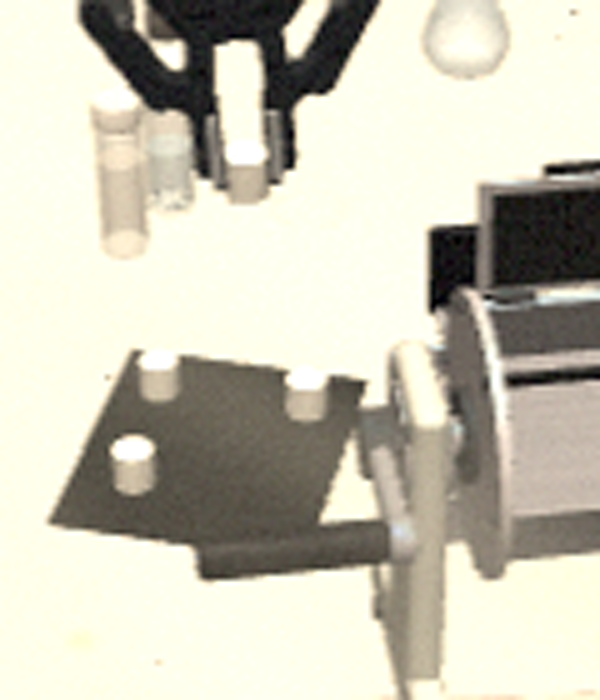

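Request:
step_arm(
  steps=[
    [[-0.005, 0, -0.035, 0], [-0.01, 0, -0.035, 0], [-0.02, 0.01, -0.02, -0.2], [-0.024, 0.018, 0, -0.2], [-0.024, 0.02, 0, -0.2], [-0.024, 0.02, 0, -0.2], [-0.024, 0.02, 0, -0.2], [-0.015, 0.018, 0, -0.2], [0, 0, 0, 0]],
  ],
)

```text
clock: 29.03
tool_pos: [0.5239, 0.1046, 0.2783]
tcp_rot: [2.072, 2.302, 0.015]
wrist_force: [-0.3, 0.6, -0.0]
finger_gap: 0.216
```

Run:
```python
from h import *
st();cst()
plan([(*mill(-.015,-.008),.265,6.4,2)])
```

```text
t 29.03 p [0.5239 0.1046 0.2783] yaw 6.1 tilt 2.61 F [-0.3  0.6 -0. ] M [-0.01  0.03  0.03] gap 0.216 j [ 0.21  0.27  0.16  1.43 -0.03  1.68]
grasp mill x -0.0316 y -0.0050 h 0.1473  rad 0.1443 ang(off.003) 1.536
[[[-0.001,0.0077,0.007,-0.17],[-0.001,0.0077,0.007,-0.17]]]
```

Request:
step_arm(
  steps=[
    [[-0.001, 0.004, 0.02, 0], [-0.001, 0, 0.025, 0], [0, 0, 0.022, 0], [0, 0, 0, 0]],
  ],
)

```text
clock: 29.37
tool_pos: [0.5306, 0.0997, 0.2051]
tcp_rot: [2.079, 2.3, 0.011]
wrist_force: [-0.7, -0.1, -1.0]
finger_gap: 0.212
```

Run:
```python
from h import *
st();cst()
p,d=grab('side','u'); crop(np.clip(p*1.5,0,255).astype(np.uint8),260,120,400,270,5,'uc_side')
p,d=grab('top','u'); crop(np.clip(p*1.5,0,255).astype(np.uint8),260,100,400,240,5,'uc_top')
```

```text
t 29.37 p [0.5306 0.0997 0.2051] yaw 5.8 tilt 2.39 F [-0.7 -0.1 -1. ] M [ 0.    0.16 -0.02] gap 0.212 j [ 0.2   0.31  0.03  1.26 -0.03  1.67]
grasp mill x -0.0254 y -0.0106 h 0.0741  rad 0.0719 ang(off.003) 1.423
```

View pics/uc_side.png

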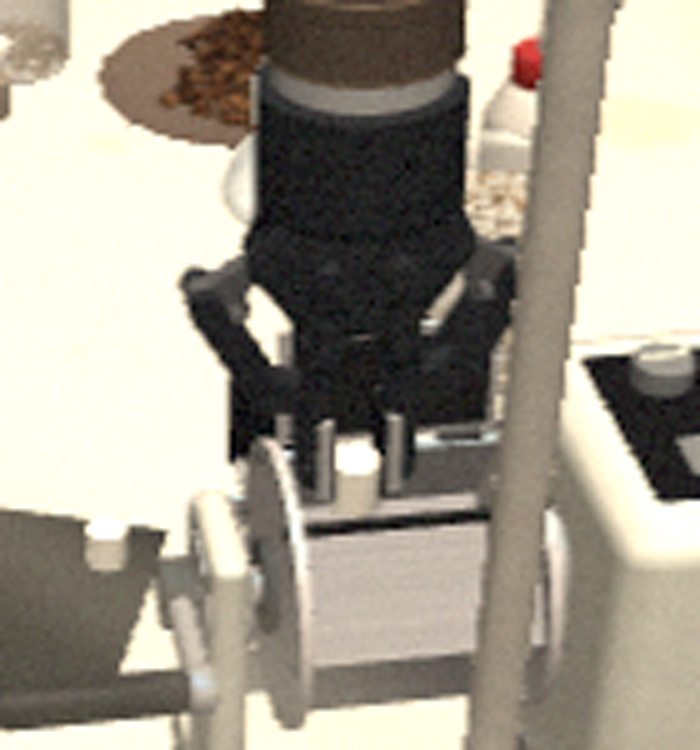

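Request:
step_arm(
  steps=[
    [[0, 0.012, 0, 0], [0, 0.01, 0.008, 0], [0, 0, 0.012, 0], [0, 0, 0, 0]],
  ],
)

```text
clock: 29.8
tool_pos: [0.5583, 0.1044, 0.1947]
tcp_rot: [2.071, 2.297, 0.028]
wrist_force: [-0.7, -0.6, -0.6]
finger_gap: 0.218
```

Run:
```python
from h import *
st();cst()
```

```text
t 29.8 p [0.5583 0.1044 0.1947] yaw 6.0 tilt 3.01 F [-0.7 -0.6 -0.6] M [0.06 0.1  0.03] gap 0.218 j [ 0.2   0.36  0.07  1.24 -0.03  1.67]
grasp mill x 0.0024 y -0.0091 h 0.0636  rad 0.0613 ang(off.003) 1.422
```

Request:
step_arm(
  steps=[
    [[0, -0.002, 0.012, 0], [0, 0, 0, 0]],
  ],
)

```text
clock: 29.97
tool_pos: [0.5583, 0.1048, 0.1842]
tcp_rot: [2.068, 2.296, 0.033]
wrist_force: [-0.6, 0.2, -1.8]
finger_gap: 0.217
```

Request:
step_arm(
  steps=[
    [[0, 0, 0, 0], [0, 0, 0, 0], [0, 0, 0, 0]],
  ],
  fingers=0.58,
)

```text
clock: 30.22
tool_pos: [0.5597, 0.1055, 0.1874]
tcp_rot: [2.066, 2.295, 0.038]
wrist_force: [-0.2, 0.6, 0.4]
finger_gap: 0.422
```

Request:
step_arm(
  steps=[
    [[0, 0, -0.03, 0], [0, 0, -0.03, 0], [0, 0, -0.03, 0], [0.015, -0.01, -0.005, 0], [0.025, -0.015, 0, 0], [0.028, -0.016, 0, 0], [0.028, -0.016, 0, 0], [0.028, -0.016, 0, 0.3], [0.025, -0.02, 0, 0.3], [0, 0, 0, 0]],
  ],
)

```text
clock: 31.05
tool_pos: [0.4464, 0.2506, 0.2872]
tcp_rot: [2.084, 2.271, 0.062]
wrist_force: [1.0, -0.6, 0.0]
finger_gap: 0.42
```

Run:
```python
from h import *
st();print(pose()[1].as_matrix()[:,2].round(3))
p,d=grab('side','v'); crop(np.clip(p*1.5,0,255).astype(np.uint8),220,150,380,290,5,'vc_side'); fresh('side',p,d)
p,d=grab('top','v'); crop(np.clip(p*1.5,0,255).astype(np.uint8),230,100,400,280,4,'vc_top')
plan([(.439,.312,.12,6,8)])
```

```text
t 31.05 p [0.4464 0.2506 0.2872] yaw 5.0 tilt 4.09 F [ 1.  -0.6  0. ] M [-0.03  0.05  0.02] gap 0.42 j [ 0.54  0.2   0.1   1.41 -0.05  2.02]
[ 0.071 -0.011 -0.997]
side 31 [251.1 221.6] ray top [0.3621 0.3299 0.025 ] depth [0.3619 0.3323 0.0232]
side 33 [280.8 225.4] ray top [0.4383 0.3107 0.025 ] depth [0.4383 0.3129 0.0233]
side 31 [246.1 239.7] ray top [0.3518 0.2563 0.025 ] depth [0.3517 0.2578 0.0238]
[[[0.0084,-0.0021,0.0207,-0.15],[0.0084,-0.0021,0.0207,-0.15],[0.0084,-0.0021,0.0207,-0.15],[0.0084,-0.002,0.0207,-0.15],[0.0084,-0.002,0.0207,-0.15],[0.0085,-0.002,0.0207,-0.15],[0.0085,-0.002,0.0207,-0.15],[0.0085,-0.0019,0.0207,-0.15]]]
```

View pics/vc_top.png

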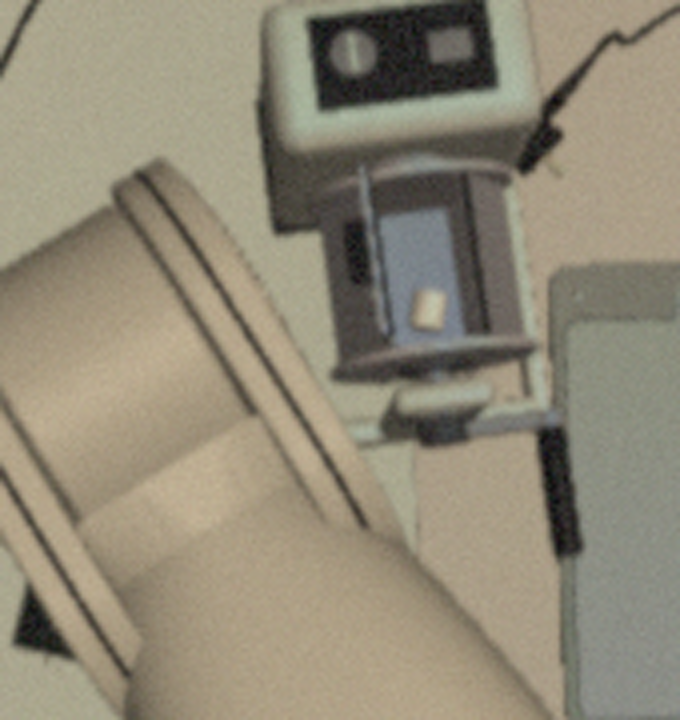

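Request:
step_arm(
  steps=[
    [[0.0085, -0.003, 0.021, 0], [0.0085, -0.003, 0.021, 0], [0.0085, -0.003, 0.021, 0], [0.0085, -0.003, 0.021, 0], [0.0085, -0.003, 0.021, 0], [0.0085, -0.003, 0.021, 0], [0.0085, -0.003, 0.021, 0], [0.0085, -0.003, 0.021, 0], [0, 0, 0, 0]],
  ],
  fingers=0.63,
)

```text
clock: 31.9
tool_pos: [0.4466, 0.308, 0.1178]
tcp_rot: [2.096, 2.24, 0.086]
wrist_force: [-0.2, -0.2, -0.3]
finger_gap: 0.369
```

Run:
```python
from h import *
st();print(pose()[1].as_matrix()[:,2].round(3))
plan([(.4385,.312,.045,6,4)])
```

```text
t 31.9 p [0.4466 0.308  0.1178] yaw 3.8 tilt 5.25 F [-0.2 -0.2 -0.3] M [-0.05  0.18  0.01] gap 0.369 j [ 0.64  0.35 -0.16  1.   -0.06  2.14]
[ 0.091 -0.009 -0.996]
[[[0.0014,-0.0036,0.0179,-0.54],[0.0014,-0.0036,0.0179,-0.54],[0.0015,-0.0036,0.0179,-0.54],[0.0015,-0.0035,0.0179,-0.54]]]
```

Request:
step_arm(
  steps=[
    [[0.0015, -0.005, 0.018, -0.5], [0.0015, -0.005, 0.018, -0.5], [0.0015, -0.005, 0.018, -0.5], [0.0015, -0.005, 0.016, -0.5], [0, 0, 0, 0]],
  ],
)

```text
clock: 32.32
tool_pos: [0.441, 0.3086, 0.0492]
tcp_rot: [2.061, 2.264, 0.093]
wrist_force: [-1.0, -0.5, 0.0]
finger_gap: 0.371
```

Run:
```python
from h import *
st();print(pose()[1].as_matrix()[:,2].round(3))
plan([(.4385,.312,.01,6,3)])
p,d=grab('side','w'); crop(np.clip(p*1.5,0,255).astype(np.uint8),220,180,340,290,6,'wc_side'); fresh('side',p,d)
```

```text
t 32.32 p [0.441  0.3086 0.0492] yaw 5.4 tilt 5.7 F [-1.  -0.5  0. ] M [-0.04  0.13 -0.  ] gap 0.371 j [ 0.65  0.41 -0.27  0.82 -0.07  2.12]
[ 0.099 -0.008 -0.995]
[[[0.0014,-0.002,0.0129,-0.19],[0.0014,-0.002,0.0129,-0.19],[0.0014,-0.002,0.0129,-0.19]]]
side 32 [251.2 221.7] ray top [0.3622 0.3295 0.025 ] depth [0.3621 0.332  0.0232]
side 32 [280.8 225.5] ray top [0.4384 0.3105 0.025 ] depth [0.4384 0.312  0.0239]
side 35 [246.  239.7] ray top [0.3516 0.2563 0.025 ] depth [0.3516 0.2571 0.0243]
```

View pics/wc_side.png

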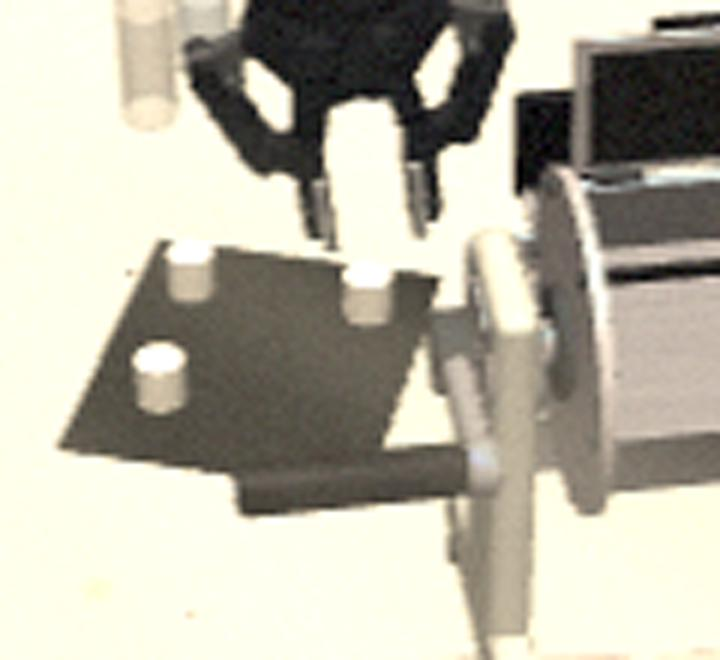

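Request:
step_arm(
  steps=[
    [[0.0012, -0.003, 0.0135, 0], [0.0012, -0.003, 0.0135, 0], [0.0012, -0.003, 0.0135, 0], [0, 0, 0, 0]],
  ],
)

```text
clock: 32.7
tool_pos: [0.4479, 0.3147, 0.0277]
tcp_rot: [2.063, 2.252, 0.13]
wrist_force: [-0.1, 0.4, -0.1]
finger_gap: 0.372
```

Run:
```python
from h import *
st()
plan([(.4385,.312,.008,6,1)])
p,d=grab('side','w'); crop(np.clip(p*1.5,0,255).astype(np.uint8),220,180,340,290,6,'wc_side')
```

```text
t 32.7 p [0.4479 0.3147 0.0277] yaw 5.0 tilt 6.87 F [-0.1  0.4 -0.1] M [-0.04  0.2   0.03] gap 0.372 j [ 0.65  0.44 -0.29  0.74 -0.07  2.13]
[[[-0.0018,-0.0119,0.0184,-0.98]]]
```

View pics/wc_side.png

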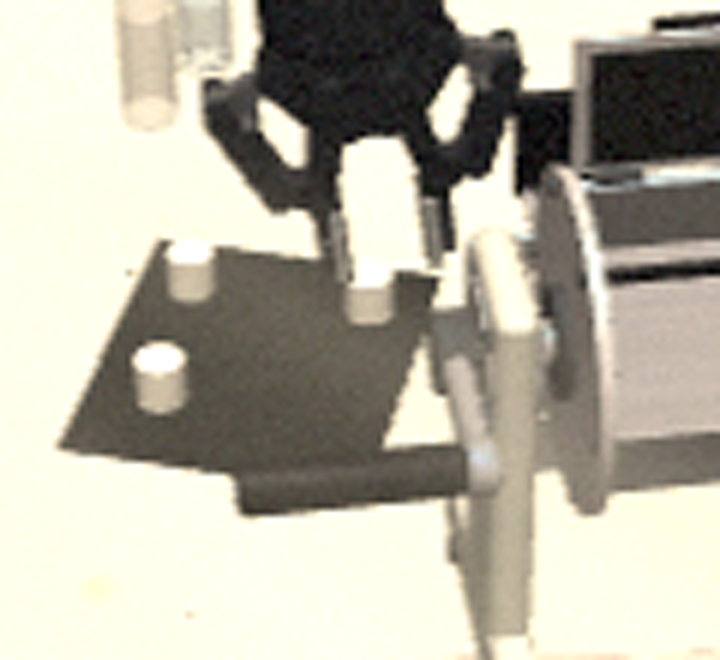

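Request:
step_arm(
  steps=[
    [[-0.001, -0.008, -0.004, -0.5], [-0.001, -0.006, -0.001, -0.5], [0, 0, 0, 0]],
  ],
)

```text
clock: 33.0
tool_pos: [0.4398, 0.3133, 0.0391]
tcp_rot: [2.043, 2.263, 0.15]
wrist_force: [0.1, -0.0, -1.1]
finger_gap: 0.37
```

Run:
```python
from h import *
st()
plan([(.4385,.312,.008,6,1)])
```

```text
t 33.0 p [0.4398 0.3133 0.0391] yaw 5.8 tilt 7.61 F [ 0.1 -0.  -1.1] M [-0.06  0.15 -0.03] gap 0.37 j [ 0.66  0.41 -0.32  0.74 -0.07  2.12]
[[[-0.0011,-0.0055,0.0306,-0.15]]]
```

Request:
step_arm(
  steps=[
    [[0, 0, 0, 0], [0, 0, 0, 0], [0, 0, 0, 0], [0, 0, 0, 0]],
  ],
)

```text
clock: 33.33
tool_pos: [0.4404, 0.3131, 0.0403]
tcp_rot: [2.043, 2.261, 0.152]
wrist_force: [0.2, 0.3, -1.1]
finger_gap: 0.365
```

Run:
```python
from h import *
s=sense(); print(s['joint_positions'].round(4),s['tau'].round(2)); st()
```

```text
[ 0.6579  0.4054 -0.3152  0.7361 -0.0711  2.1232] [-1.000e-02 -4.062e+01  2.068e+01 -8.500e-01 -2.300e-01 -0.000e+00]
t 33.33 p [0.4404 0.3131 0.0403] yaw 5.8 tilt 7.7 F [ 0.2  0.3 -1.1] M [-0.03  0.16  0.04] gap 0.365 j [ 0.66  0.41 -0.32  0.74 -0.07  2.12]
```

Request:
step_arm(
  steps=[
    [[-0.001, -0.006, 0.018, 0], [-0.001, -0.006, 0.016, 0], [0, 0, 0, 0]],
  ],
)

```text
clock: 33.58
tool_pos: [0.4365, 0.3127, 0.0059]
tcp_rot: [2.042, 2.259, 0.163]
wrist_force: [-0.7, 0.2, -0.8]
finger_gap: 0.374
```

Run:
```python
from h import *
st()
plan([(.4385,.312,.008,6,1)])
```

```text
t 33.58 p [0.4365 0.3127 0.0059] yaw 5.8 tilt 8.07 F [-0.7  0.2 -0.8] M [-0.03  0.12  0.02] gap 0.374 j [ 0.66  0.45 -0.37  0.64 -0.07  2.13]
[[[-0.0009,0.0022,-0.0018,-0.23]]]
```

Good. Close.

Request:
step_arm(
  steps=[
    [[0, 0, 0, 0], [0, 0, 0, 0], [0, 0, 0, 0], [0, 0, 0, 0]],
  ],
  fingers=1.0,
)

```text
clock: 33.92
tool_pos: [0.4365, 0.3128, 0.0066]
tcp_rot: [2.042, 2.26, 0.16]
wrist_force: [0.8, 0.2, 0.1]
finger_gap: 0.224
```

Request:
step_arm(
  steps=[
    [[0, 0, -0.03, 0], [0, 0, -0.041, 0], [0, 0, -0.041, 0], [0, 0, -0.041, 0], [-0.005, 0, -0.041, 0], [-0.01, 0, -0.041, 0], [-0.02, 0, -0.02, 0], [0, 0, 0, 0]],
  ],
)

```text
clock: 34.58
tool_pos: [0.4014, 0.2715, 0.2651]
tcp_rot: [2.041, 2.264, 0.139]
wrist_force: [0.6, 0.2, 0.0]
finger_gap: 0.224
```

Run:
```python
from h import *
st();print(pose()[1].as_matrix()[:,2].round(3))
p,d=grab('side','x'); crop(np.clip(p*1.5,0,255).astype(np.uint8),210,80,370,280,4,'xc_side')
plan([(*mill(-.01,-.008),.275,6.4,8)])
```

```text
t 34.58 p [0.4014 0.2715 0.2651] yaw 6.0 tilt 7.32 F [0.6 0.2 0. ] M [-0.    0.1  -0.01] gap 0.224 j [ 0.64  0.11 -0.07  1.28 -0.07  2.1 ]
[ 0.127  0.007 -0.992]
[[[-0.0228,0.0157,0.0007,-0.05],[-0.0228,0.0157,0.0007,-0.05],[-0.0228,0.0157,0.0007,-0.05],[-0.0228,0.0156,0.0007,-0.05],[-0.0228,0.0156,0.0007,-0.05],[-0.0229,0.0156,0.0007,-0.05],[-0.0229,0.0156,0.0007,-0.05],[-0.0229,0.0156,0.0007,-0.05]]]
```

View pics/xc_side.png

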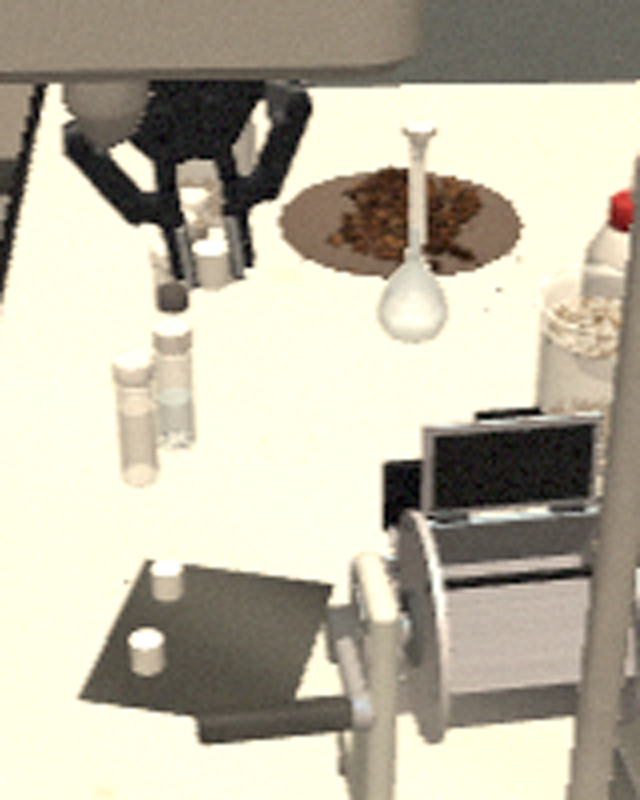

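Request:
step_arm(
  steps=[
    [[-0.023, 0.0157, -0.001, 0], [-0.023, 0.0157, -0.001, 0], [-0.023, 0.0157, 0, 0], [-0.023, 0.0157, 0, 0], [-0.023, 0.0157, 0, 0], [-0.023, 0.0157, 0, 0], [-0.023, 0.0157, 0, 0], [-0.02, 0.014, 0, 0], [0, 0, 0, 0]],
  ],
)

```text
clock: 35.38
tool_pos: [0.5438, 0.1022, 0.265]
tcp_rot: [2.043, 2.287, 0.113]
wrist_force: [-0.2, 0.2, -0.4]
finger_gap: 0.224
```

Run:
```python
from h import *
st();cst();print(pose()[1].as_matrix()[:,2].round(3))
plan([(*mill(0.01,-.008),.188,6.4,4)])
```

```text
t 35.38 p [0.5438 0.1022 0.265 ] yaw 6.4 tilt 5.92 F [-0.2  0.2 -0.4] M [0.01 0.08 0.05] gap 0.224 j [ 0.19  0.25  0.1   1.32 -0.01  1.65]
grasp mill x -0.0133 y -0.0100 h 0.1339  rad 0.1312 ang(off.003) 1.495
[ 0.103  0.006 -0.995]
[[[0.0006,0.0033,0.0197,0.01],[0.0006,0.0033,0.0197,0.01],[0.0006,0.0033,0.0197,0.01],[0.0006,0.0033,0.0197,0.01]]]
```

Request:
step_arm(
  steps=[
    [[0, 0.002, 0.021, 0], [0, 0.002, 0.021, 0], [0, 0.002, 0.021, 0], [0, 0.002, 0.016, 0], [0, 0, 0, 0]],
  ],
)

```text
clock: 35.8
tool_pos: [0.5576, 0.104, 0.1745]
tcp_rot: [2.055, 2.291, 0.099]
wrist_force: [-0.6, 0.9, -1.1]
finger_gap: 0.224
```

Run:
```python
from h import *
st();cst()
p,d=grab('side','y'); crop(np.clip(p*1.5,0,255).astype(np.uint8),260,120,400,270,5,'yc_side')
```

```text
t 35.8 p [0.5576 0.104  0.1745] yaw 6.2 tilt 5.13 F [-0.6  0.9 -1.1] M [-0.03  0.11  0.01] gap 0.224 j [ 0.19  0.33 -0.02  1.13 -0.01  1.65]
grasp mill x 0.0008 y -0.0098 h 0.0434  rad 0.0415 ang(off.003) 1.333
```

View pics/yc_side.png

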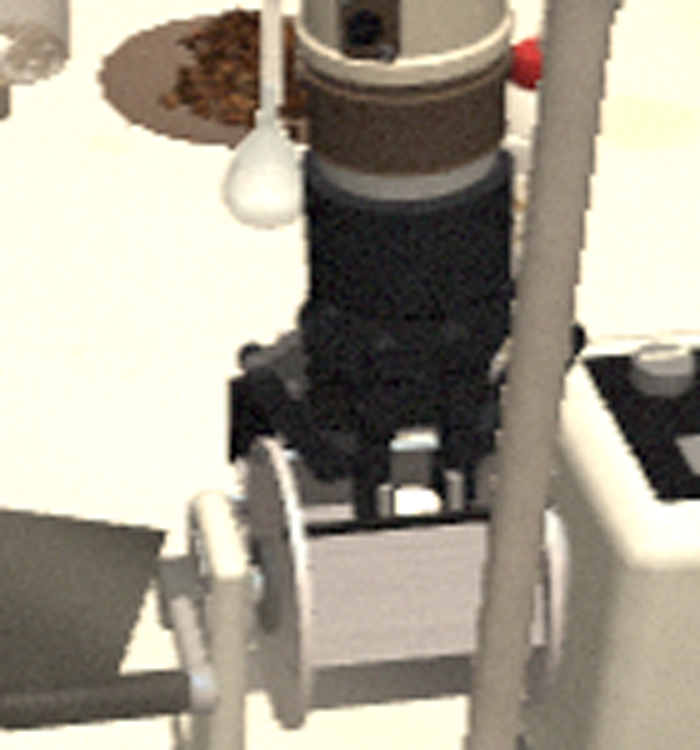

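Request:
step_arm(
  steps=[
    [[0, 0, 0, 0], [0, 0, 0, 0], [0, 0, 0, 0]],
  ],
  fingers=0.56,
)

```text
clock: 36.1
tool_pos: [0.5568, 0.1055, 0.1757]
tcp_rot: [2.053, 2.294, 0.098]
wrist_force: [0.4, -0.9, 0.7]
finger_gap: 0.44
```

Request:
step_arm(
  steps=[
    [[0, 0, -0.035, 0], [0, 0, -0.041, 0], [0, 0, -0.035, 0], [0.015, -0.02, 0, 0], [0.025, -0.03, 0, 0], [0.025, -0.03, 0, 0], [0.025, -0.03, 0, 0], [0.025, -0.03, 0, 0], [0.02, -0.025, 0, 0], [0, 0, 0, 0]],
  ],
)

```text
clock: 36.93
tool_pos: [0.367, 0.2266, 0.2884]
tcp_rot: [2.053, 2.279, 0.141]
wrist_force: [-0.2, -0.5, 0.7]
finger_gap: 0.444
```

Run:
```python
from h import *
st();print(pose()[1].as_matrix()[:,2].round(3))
p,d=grab('side','z'); fresh('side',p,d)
p,d=grab('top','z'); crop(np.clip(p*1.5,0,255).astype(np.uint8),230,100,400,280,4,'zc_top')
plan([(.351,.2585,.10,6,6)])
```

```text
t 36.93 p [0.367  0.2266 0.2884] yaw 5.9 tilt 6.65 F [-0.2 -0.5  0.7] M [-0.07  0.1   0.  ] gap 0.444 j [ 0.59 -0.   -0.13  1.33 -0.05  2.05]
[ 0.114  0.02  -0.993]
side 31 [251.1 221.6] ray top [0.3621 0.3299 0.025 ] depth [0.362  0.3318 0.0236]
side 31 [246.1 239.7] ray top [0.3518 0.2563 0.025 ] depth [0.3517 0.2576 0.0239]
[[[0.0056,-0.0064,0.031,-0.03],[0.0056,-0.0064,0.031,-0.03],[0.0056,-0.0064,0.031,-0.03],[0.0056,-0.0064,0.031,-0.03],[0.0056,-0.0064,0.031,-0.03],[0.0056,-0.0064,0.031,-0.03]]]
```

View pics/zc_top.png

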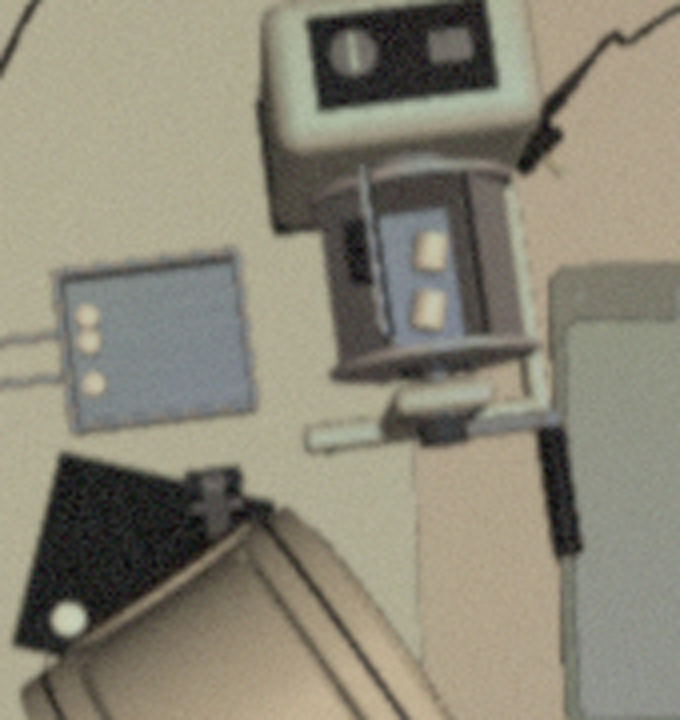

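Request:
step_arm(
  steps=[
    [[0.0056, -0.007, 0.031, 0], [0.0056, -0.007, 0.031, 0], [0.0056, -0.007, 0.031, 0], [0.0056, -0.007, 0.031, 0], [0.0056, -0.007, 0.031, 0], [0.0056, -0.007, 0.031, 0], [0, -0.004, 0.025, 0], [0, 0, 0, 0]],
  ],
)

```text
clock: 37.7
tool_pos: [0.364, 0.2622, 0.077]
tcp_rot: [2.06, 2.249, 0.186]
wrist_force: [-0.9, -0.9, 0.7]
finger_gap: 0.438
```

Run:
```python
from h import *
st();print(pose()[1].as_matrix()[:,2].round(3))
plan([(.3525,.2585,.05,6,2)])
```

```text
t 37.7 p [0.364  0.2622 0.077 ] yaw 4.9 tilt 8.52 F [-0.9 -0.9  0.7] M [-0.12  0.2   0.06] gap 0.438 j [ 0.67  0.19 -0.52  0.73 -0.06  2.15]
[ 0.145  0.032 -0.989]
[[[-0.0016,-0.0078,0.0124,-0.53],[-0.0015,-0.0078,0.0124,-0.53]]]
```

Request:
step_arm(
  steps=[
    [[-0.002, -0.01, 0.018, -0.5], [-0.002, -0.01, 0.018, -0.5], [0, 0, 0, 0]],
  ],
)

```text
clock: 37.95
tool_pos: [0.3553, 0.2578, 0.04]
tcp_rot: [2.044, 2.259, 0.191]
wrist_force: [-0.8, -0.7, -0.4]
finger_gap: 0.445
```

Run:
```python
from h import *
st();print(pose()[1].as_matrix()[:,2].round(3))
plan([(.3525,.2585,.008,6,2)])
p,d=grab('side','w'); crop(np.clip(p*1.5,0,255).astype(np.uint8),220,180,340,290,6,'w3_side')
```

```text
t 37.95 p [0.3553 0.2578 0.04  ] yaw 5.7 tilt 8.8 F [-0.8 -0.7 -0.4] M [-0.03  0.22 -0.05] gap 0.445 j [ 0.67  0.23 -0.6   0.61 -0.07  2.14]
[ 0.149  0.033 -0.988]
[[[0.0002,-0.0038,0.0156,-0.17],[0.0002,-0.0038,0.0156,-0.17]]]
```

View pics/w3_side.png

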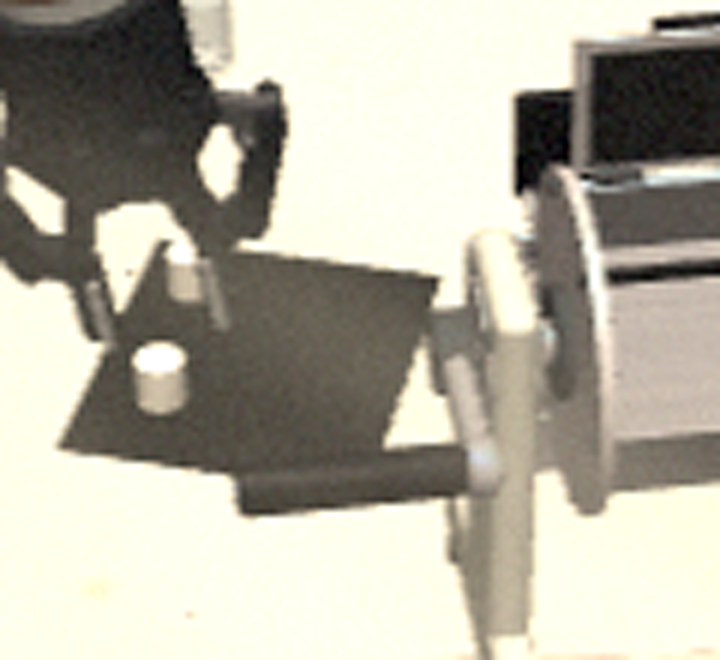

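Request:
step_arm(
  steps=[
    [[0, -0.0055, 0.018, 0], [0, -0.0045, 0.016, 0], [0, 0, 0, 0]],
  ],
)

```text
clock: 38.25
tool_pos: [0.361, 0.2632, 0.0131]
tcp_rot: [2.046, 2.249, 0.218]
wrist_force: [-1.0, -0.6, 0.4]
finger_gap: 0.442
```

Run:
```python
from h import *
st()
plan([(.3525,.2585,.008,6,1)])
```

```text
t 38.25 p [0.361  0.2632 0.0131] yaw 5.3 tilt 9.77 F [-1.  -0.6  0.4] M [-0.04  0.26 -0.02] gap 0.442 j [ 0.68  0.28 -0.63  0.51 -0.07  2.15]
[[[-0.004,-0.0096,0.0034,-0.71]]]
```

Request:
step_arm(
  steps=[
    [[-0.003, -0.008, 0.005, -0.5], [0, 0, 0, 0]],
  ],
)

```text
clock: 38.42
tool_pos: [0.3577, 0.2612, 0.0099]
tcp_rot: [2.036, 2.255, 0.226]
wrist_force: [-0.3, -1.1, -0.7]
finger_gap: 0.439
```

Run:
```python
from h import *
st()
plan([(.3525,.2585,.008,6,1)])
p,d=grab('side','w'); crop(np.clip(p*1.5,0,255).astype(np.uint8),220,180,340,290,6,'w4_side')
```

```text
t 38.42 p [0.3577 0.2612 0.0099] yaw 5.7 tilt 10.09 F [-0.3 -1.1 -0.7] M [-0.12  0.26 -0.01] gap 0.439 j [ 0.68  0.28 -0.65  0.49 -0.07  2.14]
[[[-0.0022,-0.0056,0.0009,-0.3]]]
```

View pics/w4_side.png

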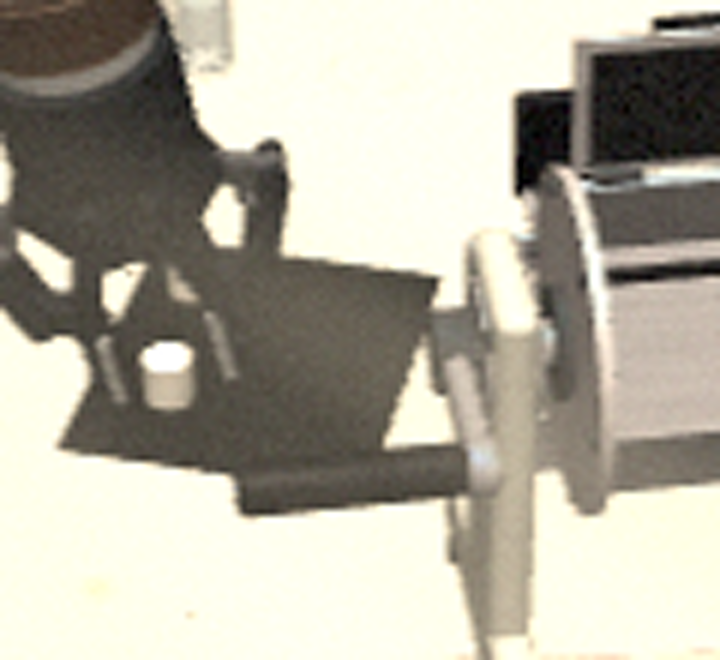

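Request:
step_arm(
  steps=[
    [[0, 0, 0.001, 0], [0, 0, 0, 0], [0, 0, 0, 0], [0, 0, 0, 0]],
  ],
  fingers=1.0,
)

```text
clock: 38.8
tool_pos: [0.3624, 0.2646, 0.0138]
tcp_rot: [2.035, 2.252, 0.242]
wrist_force: [0.4, 0.1, -0.5]
finger_gap: 0.217
```

Request:
step_arm(
  steps=[
    [[0, 0, -0.03, 0], [0, 0.006, -0.041, 0], [0, 0.006, -0.041, 0], [0, 0.006, -0.041, 0], [-0.005, 0.01, -0.041, 0], [-0.01, 0.01, -0.041, 0], [-0.02, 0.01, -0.02, 0], [0, 0, 0, 0]],
  ],
)

```text
clock: 39.47
tool_pos: [0.3652, 0.2197, 0.2774]
tcp_rot: [2.03, 2.256, 0.23]
wrist_force: [1.4, -0.1, 0.5]
finger_gap: 0.217
```

Run:
```python
from h import *
st();print(pose()[1].as_matrix()[:,2].round(3))
p,d=grab('side','x'); crop(np.clip(p*1.5,0,255).astype(np.uint8),210,80,370,280,4,'x2_side');fresh('side',p,d)
plan([(*mill(-.01,-.008),.28,6.4,9)])
```

```text
t 39.47 p [0.3652 0.2197 0.2774] yaw 5.9 tilt 10.34 F [ 1.4 -0.1  0.5] M [-0.03  0.16  0.03] gap 0.217 j [ 0.58 -0.06 -0.23  1.23 -0.06  2.04]
[ 0.173  0.047 -0.984]
side 31 [251.1 221.6] ray top [0.3621 0.3299 0.025 ] depth [0.362  0.3318 0.0235]
[[[-0.015,0.0184,0.0024,-0.06],[-0.015,0.0184,0.0024,-0.06],[-0.015,0.0184,0.0024,-0.06],[-0.015,0.0184,0.0024,-0.06],[-0.015,0.0184,0.0024,-0.06],[-0.0151,0.0183,0.0024,-0.06],[-0.0151,0.0183,0.0024,-0.06],[-0.0151,0.0183,0.0024,-0.06],[-0.0151,0.0183,0.0024,-0.06]]]
```

View pics/x2_side.png

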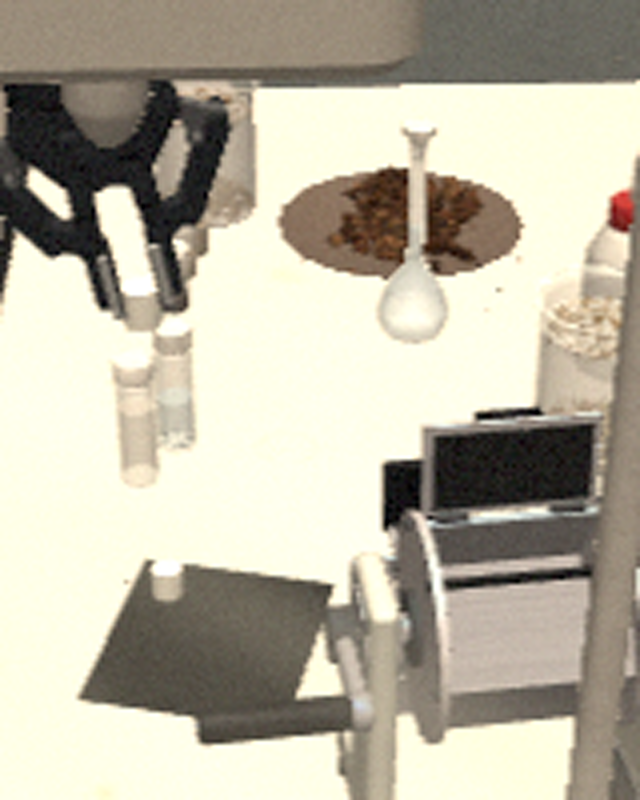

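Request:
step_arm(
  steps=[
    [[-0.013, 0.012, -0.004, 0], [-0.015, 0.0184, -0.003, 0], [-0.015, 0.0184, 0, 0], [-0.015, 0.0184, 0.002, 0], [-0.015, 0.0184, 0.002, 0], [-0.015, 0.0184, 0.002, 0], [-0.015, 0.0184, 0.002, 0], [-0.015, 0.0184, 0.002, 0], [-0.014, 0.0184, 0.002, 0], [0, 0, 0, 0]],
  ],
)

```text
clock: 40.35
tool_pos: [0.5339, 0.105, 0.2745]
tcp_rot: [2.037, 2.282, 0.198]
wrist_force: [0.6, 0.5, -0.3]
finger_gap: 0.215
```

Run:
```python
from h import *
st();cst();print(pose()[1].as_matrix()[:,2].round(3))
plan([(*mill(-.005,-.008),.19,6.4,4)])
p,d=grab('side','y'); crop(np.clip(p*1.5,0,255).astype(np.uint8),240,80,400,270,4,'y2_side')
```

```text
t 40.35 p [0.5339 0.105  0.2745] yaw 6.4 tilt 8.61 F [ 0.6  0.5 -0.3] M [-0.05  0.12  0.02] gap 0.215 j [0.18 0.2  0.05 1.27 0.02 1.64]
grasp mill x -0.0237 y -0.0068 h 0.1433  rad 0.1404 ang(off.003) 1.523
[ 0.143  0.045 -0.989]
[[[-0.0011,0.0008,0.0215,-0.01],[-0.0011,0.0008,0.0215,-0.01],[-0.0011,0.0008,0.0215,-0.01],[-0.0011,0.0008,0.0215,-0.01]]]
```

View pics/y2_side.png

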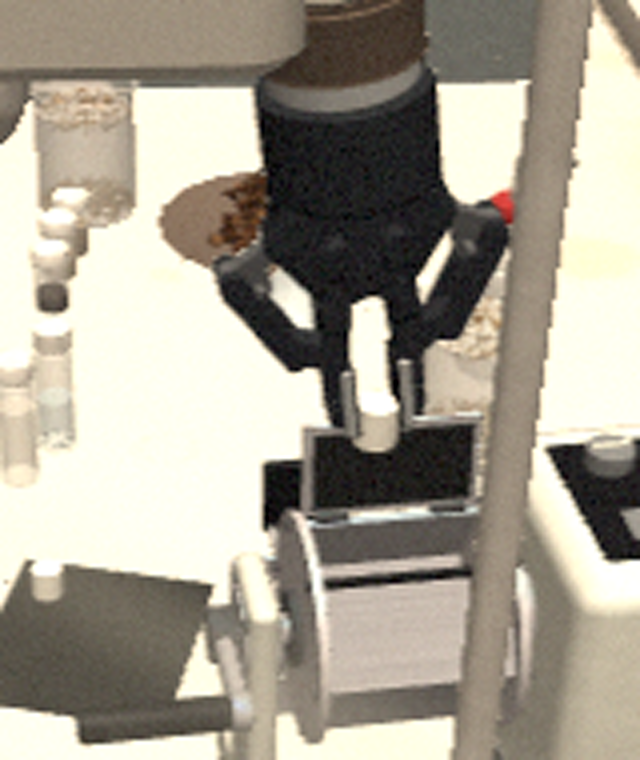

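Request:
step_arm(
  steps=[
    [[-0.001, -0.001, 0.021, 0], [-0.001, -0.001, 0.021, 0], [-0.001, -0.001, 0.021, 0], [-0.001, -0.001, 0.018, 0], [0, 0, 0, 0]],
  ],
)

```text
clock: 40.82
tool_pos: [0.5335, 0.1087, 0.1834]
tcp_rot: [2.041, 2.295, 0.185]
wrist_force: [0.5, -0.1, -1.0]
finger_gap: 0.217
```

Run:
```python
from h import *
st();cst()
p,d=grab('side','y'); crop(np.clip(p*1.5,0,255).astype(np.uint8),260,120,400,270,4,'y3_side')
```

```text
t 40.82 p [0.5335 0.1087 0.1834] yaw 6.6 tilt 7.83 F [ 0.5 -0.1 -1. ] M [-0.18 -0.14 -0.02] gap 0.217 j [ 0.19  0.25 -0.12  1.07  0.02  1.64]
grasp mill x -0.0234 y -0.0031 h 0.0522  rad 0.0493 ang(off.003) 1.508
```

View pics/y3_side.png

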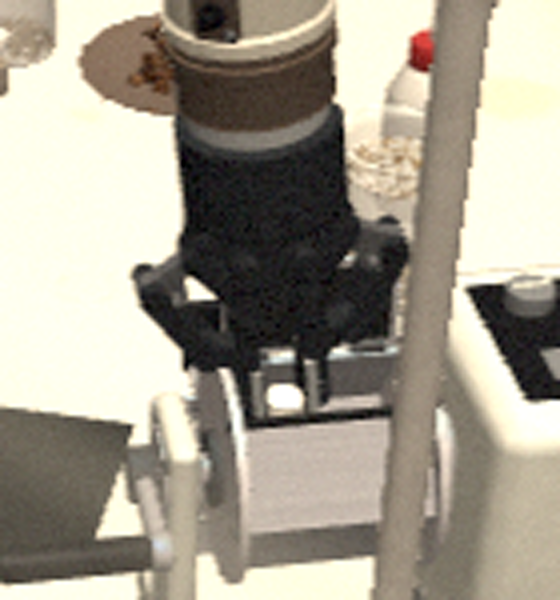

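Request:
step_arm(
  steps=[
    [[-0.004, 0.01, 0.002, 0], [0, 0.006, 0.002, 0], [0, 0, 0, 0]],
  ],
)

```text
clock: 41.12
tool_pos: [0.5517, 0.1087, 0.1848]
tcp_rot: [2.037, 2.297, 0.19]
wrist_force: [0.5, 0.4, -1.6]
finger_gap: 0.214
```

Request:
step_arm(
  steps=[
    [[0, 0, 0, 0], [0, 0, 0, 0], [0, 0, 0, 0]],
  ],
  fingers=0.6,
)

```text
clock: 41.37
tool_pos: [0.5541, 0.1093, 0.1877]
tcp_rot: [2.035, 2.294, 0.196]
wrist_force: [0.5, 0.3, 0.6]
finger_gap: 0.401
```

Run:
```python
from h import *
st();cst()
```

```text
t 41.37 p [0.5541 0.1093 0.1877] yaw 6.7 tilt 8.32 F [0.5 0.3 0.6] M [-0.05  0.14  0.03] gap 0.401 j [ 0.18  0.28 -0.07  1.08  0.02  1.63]
grasp mill x -0.0030 y -0.0048 h 0.0565  rad 0.0537 ang(off.003) 1.481
```

Request:
step_arm(
  steps=[
    [[0, 0, -0.035, 0], [0, 0, -0.041, 0], [0, 0, -0.035, 0], [0.02, -0.015, -0.005, 0], [0.03, -0.025, 0, 0], [0.03, -0.025, 0, 0], [0.03, -0.025, 0, 0], [0.03, -0.025, 0, 0], [0.03, -0.025, 0, 0], [0, 0, 0, 0]],
  ],
  fingers=0.54,
)

```text
clock: 42.2
tool_pos: [0.3762, 0.2605, 0.2991]
tcp_rot: [2.043, 2.282, 0.216]
wrist_force: [0.6, -1.0, -0.6]
finger_gap: 0.461
```

Run:
```python
from h import *
st();print(pose()[1].as_matrix()[:,2].round(3))
p,d=grab('side','z'); fresh('side',p,d)
p,d=grab('top','z'); crop(np.clip(p*1.5,0,255).astype(np.uint8),230,100,400,280,4,'z2_top')
plan([(.360,.332,.10,6,7)])
```

```text
t 42.2 p [0.3762 0.2605 0.2991] yaw 6.1 tilt 9.06 F [ 0.6 -1.  -0.6] M [-0.05  0.13 -0.  ] gap 0.461 j [ 0.63  0.01 -0.1   1.31 -0.04  2.09]
[ 0.147  0.057 -0.988]
side 31 [251.1 221.6] ray top [0.3621 0.3299 0.025 ] depth [0.362  0.3313 0.024 ]
[[[0.0097,-0.0061,0.0283,-0.01],[0.0097,-0.0061,0.0283,-0.01],[0.0097,-0.0061,0.0283,-0.01],[0.0097,-0.0061,0.0283,-0.01],[0.0097,-0.0061,0.0283,-0.01],[0.0097,-0.0061,0.0283,-0.01],[0.0097,-0.0061,0.0283,-0.01]]]
```

View pics/z2_top.png

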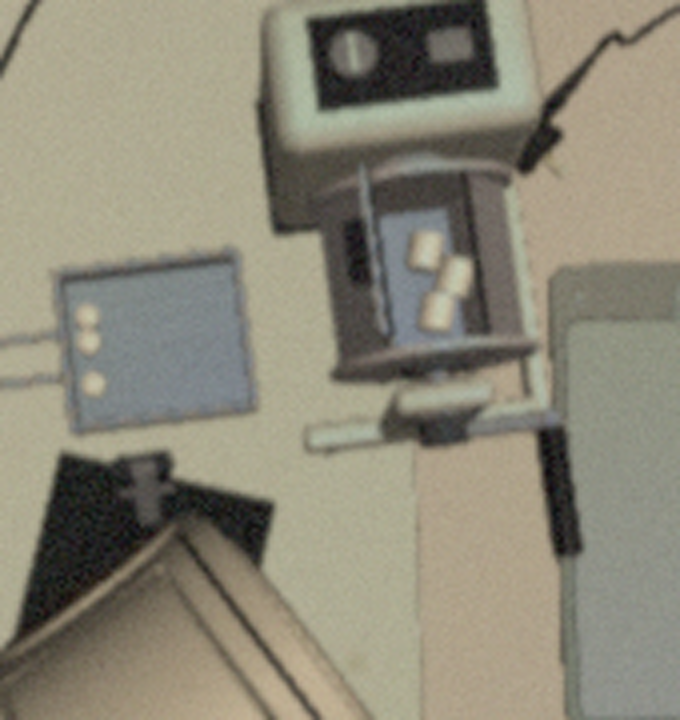

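Request:
step_arm(
  steps=[
    [[0.0097, -0.007, 0.0283, 0], [0.0097, -0.007, 0.0283, 0], [0.0097, -0.007, 0.0283, 0], [0.0097, -0.007, 0.0283, 0], [0.0097, -0.007, 0.0283, 0], [0.0097, -0.007, 0.0283, 0], [0.0097, -0.007, 0.0283, 0], [0, -0.006, 0.025, 0], [0, 0, 0, 0]],
  ],
)

```text
clock: 43.05
tool_pos: [0.3698, 0.3308, 0.0726]
tcp_rot: [2.062, 2.242, 0.246]
wrist_force: [-1.2, -1.9, -0.8]
finger_gap: 0.458
```

Run:
```python
from h import *
st();print(pose()[1].as_matrix()[:,2].round(3))
plan([(.3625,.331,.05,6,2)])
```

```text
t 43.05 p [0.3698 0.3308 0.0726] yaw 4.6 tilt 10.45 F [-1.2 -1.9 -0.8] M [-0.15  0.14 -0.01] gap 0.458 j [ 0.78  0.26 -0.45  0.7  -0.08  2.26]
[ 0.171  0.06  -0.983]
[[[-0.0001,-0.0056,0.0105,-0.71],[-0,-0.0056,0.0105,-0.71]]]
```

Request:
step_arm(
  steps=[
    [[0, -0.01, 0.016, -0.7], [0, -0.01, 0.016, -0.7], [0, 0, 0, 0]],
  ],
)

```text
clock: 43.3
tool_pos: [0.3607, 0.3294, 0.0385]
tcp_rot: [2.039, 2.257, 0.246]
wrist_force: [-0.4, -0.7, -1.2]
finger_gap: 0.456
```

Run:
```python
from h import *
st();print(pose()[1].as_matrix()[:,2].round(3))
plan([(.3625,.331,.01,6,2)])
p,d=grab('side','w'); crop(np.clip(p*1.5,0,255).astype(np.uint8),220,180,340,290,6,'w5_side'); fresh('side',p,d)
```

```text
t 43.3 p [0.3607 0.3294 0.0385] yaw 5.6 tilt 10.58 F [-0.4 -0.7 -1.2] M [-0.11  0.19  0.03] gap 0.456 j [ 0.79  0.3  -0.51  0.6  -0.08  2.25]
[ 0.174  0.059 -0.983]
[[[0.0001,-0.0016,0.0142,-0.2],[0.0001,-0.0016,0.0142,-0.2]]]
side 32 [251.2 221.7] ray top [0.3622 0.3295 0.025 ] depth [0.3622 0.3308 0.024 ]
```

View pics/w5_side.png

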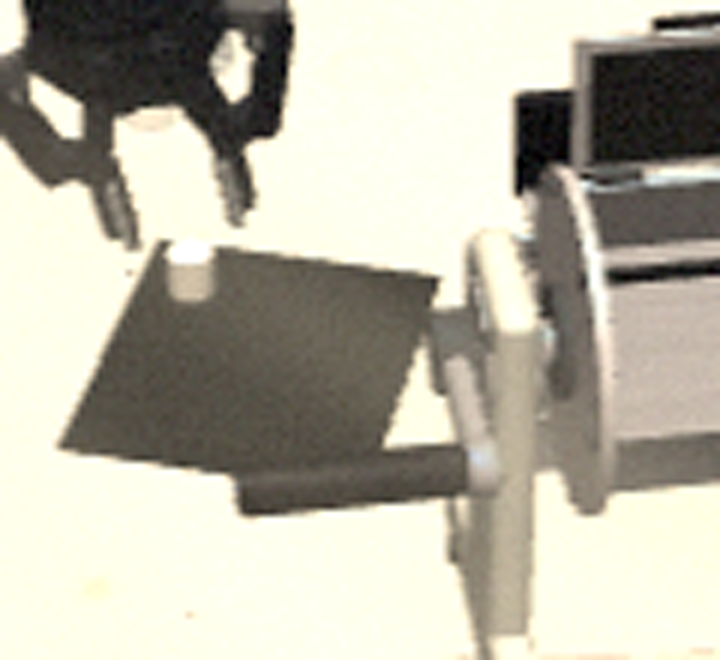

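Request:
step_arm(
  steps=[
    [[0, -0.006, 0.016, 0], [0, -0.006, 0.014, 0], [0, 0, 0, 0]],
  ],
)

```text
clock: 43.6
tool_pos: [0.3633, 0.3335, 0.0147]
tcp_rot: [2.044, 2.246, 0.269]
wrist_force: [-0.8, -0.5, 0.3]
finger_gap: 0.462
```

Run:
```python
from h import *
st()
plan([(.3625,.331,.009,6,1)])
p,d=grab('side','w'); crop(np.clip(p*1.5,0,255).astype(np.uint8),220,180,340,290,6,'w6_side')
```

```text
t 43.6 p [0.3633 0.3335 0.0147] yaw 5.1 tilt 11.42 F [-0.8 -0.5  0.3] M [-0.08  0.19 -0.03] gap 0.462 j [ 0.8   0.34 -0.54  0.52 -0.09  2.26]
[[[-0.0027,-0.0021,0.0052,-0.89]]]
```

View pics/w6_side.png

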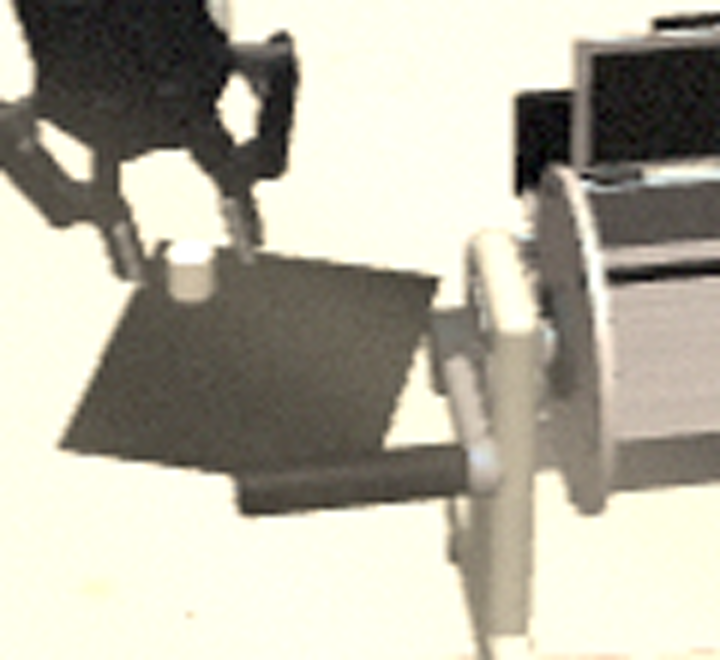

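Request:
step_arm(
  steps=[
    [[-0.004, -0.004, 0.008, 0], [0, 0, 0, 0]],
  ],
)

```text
clock: 43.82
tool_pos: [0.3663, 0.3322, 0.0113]
tcp_rot: [2.045, 2.241, 0.283]
wrist_force: [-0.5, -1.2, 0.2]
finger_gap: 0.461
```

Request:
step_arm(
  steps=[
    [[0, 0, 0, 0], [0, 0, 0, 0], [0, 0, 0, 0], [0, 0, 0, 0]],
  ],
  fingers=1.0,
)

```text
clock: 44.15
tool_pos: [0.3711, 0.3352, 0.0174]
tcp_rot: [2.047, 2.237, 0.298]
wrist_force: [0.0, 1.5, -0.2]
finger_gap: 0.208
```

Request:
step_arm(
  steps=[
    [[0, 0, -0.03, 0], [0, 0.006, -0.041, 0], [0, 0.006, -0.041, 0], [0, 0.006, -0.041, 0], [-0.005, 0.01, -0.041, 0], [-0.01, 0.01, -0.041, 0], [-0.02, 0.01, -0.025, 0], [-0.02, 0, 0, 0], [0, 0, 0, 0]],
  ],
)

```text
clock: 44.9
tool_pos: [0.3696, 0.263, 0.2877]
tcp_rot: [2.039, 2.241, 0.298]
wrist_force: [-0.7, -0.5, -1.1]
finger_gap: 0.21
```

Run:
```python
from h import *
st();print(pose()[1].as_matrix()[:,2].round(3))
p,d=grab('side','x'); crop(np.clip(p*1.5,0,255).astype(np.uint8),210,80,370,280,4,'x3_side');fresh('side',p,d)
plan([(*mill(-.0,-.010),.285,6.4,9)])
```

```text
t 44.9 p [0.3696 0.263  0.2877] yaw 5.0 tilt 12.53 F [-0.7 -0.5 -1.1] M [-0.13  0.31 -0.04] gap 0.21 j [ 0.66 -0.04 -0.19  1.21 -0.06  2.13]
[ 0.202  0.078 -0.976]
[[[-0.0199,0.0184,0.0031,-0.15],[-0.0199,0.0183,0.0031,-0.15],[-0.02,0.0183,0.0031,-0.15],[-0.02,0.0182,0.0031,-0.15],[-0.0201,0.0182,0.0031,-0.15],[-0.0201,0.0181,0.0031,-0.15],[-0.0201,0.0181,0.0031,-0.15],[-0.0202,0.018,0.0031,-0.15],[-0.0202,0.018,0.0031,-0.15]]]
```

View pics/x3_side.png

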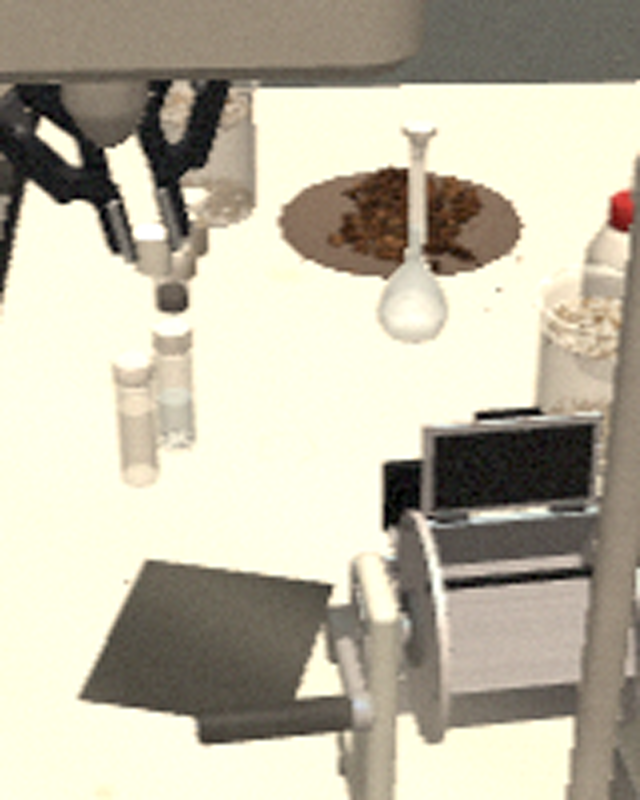

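Request:
step_arm(
  steps=[
    [[-0.014, 0.01, -0.005, 0], [-0.02, 0.018, -0.002, 0], [-0.02, 0.018, 0.001, 0], [-0.02, 0.018, 0.003, 0], [-0.02, 0.018, 0.003, 0], [-0.02, 0.018, 0.003, 0], [-0.02, 0.018, 0.003, 0], [-0.02, 0.018, 0.003, 0], [-0.018, 0.018, 0.003, 0], [0, 0, 0, 0]],
  ],
)

```text
clock: 45.78
tool_pos: [0.5449, 0.1093, 0.2894]
tcp_rot: [2.034, 2.262, 0.293]
wrist_force: [1.0, -0.2, -0.2]
finger_gap: 0.215
```

Run:
```python
from h import *
st();cst();print(pose()[1].as_matrix()[:,2].round(3))
plan([(*mill(0.0,-.012),.195,6.4,4)])
p,d=grab('side','y'); crop(np.clip(p*1.5,0,255).astype(np.uint8),240,80,400,270,4,'y4_side')
```

```text
t 45.78 p [0.5449 0.1093 0.2894] yaw 5.7 tilt 12.06 F [ 1.  -0.2 -0.2] M [-0.07  0.18  0.01] gap 0.215 j [0.17 0.17 0.05 1.24 0.05 1.64]
grasp mill x -0.0133 y -0.0043 h 0.1580  rad 0.1551 ang(off.003) 1.543
[ 0.191  0.085 -0.978]
[[[-0.0037,-0.0023,0.0234,-0.18],[-0.0037,-0.0024,0.0234,-0.18],[-0.0037,-0.0024,0.0234,-0.18],[-0.0037,-0.0024,0.0234,-0.18]]]
```

View pics/y4_side.png

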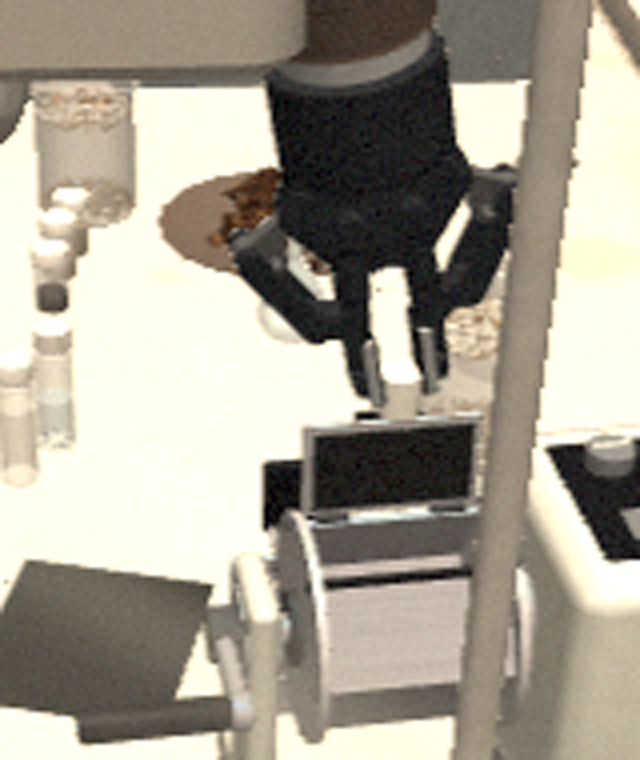

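Request:
step_arm(
  steps=[
    [[-0.007, -0.003, 0.022, 0], [-0.006, -0.003, 0.022, 0], [-0.005, -0.003, 0.022, 0], [-0.004, -0.003, 0.022, 0], [0, 0, 0, 0]],
  ],
)

```text
clock: 46.25
tool_pos: [0.5495, 0.1004, 0.1952]
tcp_rot: [2.032, 2.272, 0.296]
wrist_force: [-1.4, 0.4, -0.7]
finger_gap: 0.213
```

Run:
```python
from h import *
st();cst();q=pose()[0][:2]-M; print(q@ex,q@ey)
p,d=grab('side','y'); crop(np.clip(p*1.5,0,255).astype(np.uint8),260,120,400,270,4,'y5_side')
```

```text
t 46.25 p [0.5495 0.1004 0.1952] yaw 6.0 tilt 11.98 F [-1.4  0.4 -0.7] M [-0.13  0.26  0.04] gap 0.213 j [ 0.15  0.22 -0.14  1.01  0.06  1.61]
grasp mill x -0.0097 y -0.0138 h 0.0638  rad 0.0623 ang(off.003) 1.347
-0.005937625875454534 -0.012513108036459403
```

View pics/y5_side.png

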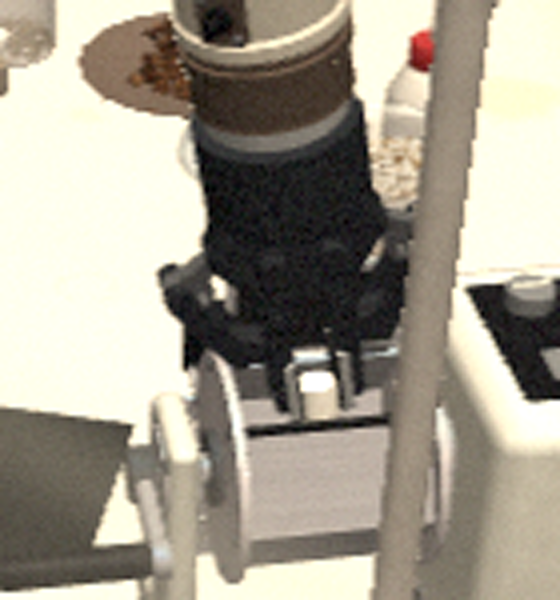

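Request:
step_arm(
  steps=[
    [[0.004, 0.003, 0.012, 0], [0.002, -0.002, 0.01, 0], [0, 0, 0, 0]],
  ],
)

```text
clock: 46.55
tool_pos: [0.5554, 0.1122, 0.1771]
tcp_rot: [2.026, 2.273, 0.303]
wrist_force: [-0.1, 0.4, -0.8]
finger_gap: 0.211
```

Run:
```python
from h import *
st();q=pose()[0][:2]-M; print(q@ex,q@ey)
p,d=grab('side','y'); crop(np.clip(p*1.5,0,255).astype(np.uint8),260,120,400,270,4,'y6_side')
```

```text
t 46.55 p [0.5554 0.1122 0.1771] yaw 6.2 tilt 12.29 F [-0.1  0.4 -0.8] M [-0.16  0.25  0.04] gap 0.211 j [ 0.17  0.25 -0.16  0.96  0.06  1.63]
0.0012565238506126004 -0.0014167758668480242
```

View pics/y6_side.png

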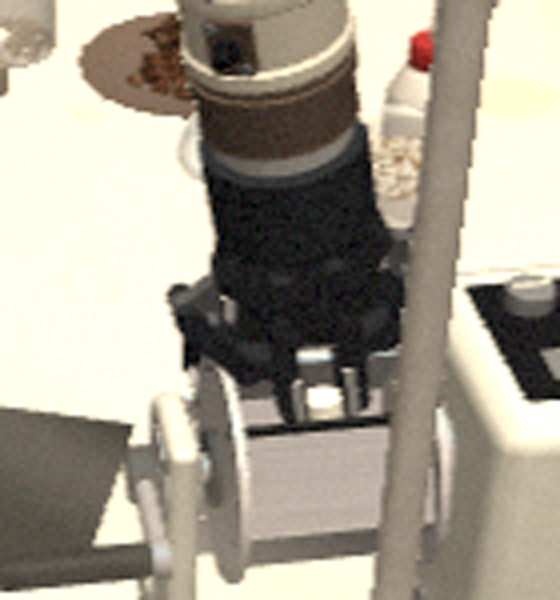

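Cylinder is in the port. Release and withdraw upward.

Request:
step_arm(
  steps=[
    [[0, 0, 0, 0], [0, 0, 0, 0], [0, 0, 0, 0]],
  ],
  fingers=0.6,
)

```text
clock: 46.85
tool_pos: [0.5569, 0.1132, 0.1798]
tcp_rot: [2.023, 2.272, 0.308]
wrist_force: [-0.5, 1.4, 0.6]
finger_gap: 0.398
```

Request:
step_arm(
  steps=[
    [[-0.002, 0, -0.035, 0], [-0.002, 0, -0.041, 0], [0, 0, -0.041, 0], [0.02, -0.01, -0.005, 0], [0.03, -0.01, 0, 0], [0.035, 0, 0, 0], [0.035, 0, 0, 0], [0.035, 0, 0, 0], [0.035, 0, 0, 0], [0, 0, 0, 0]],
  ],
)

```text
clock: 47.68
tool_pos: [0.492, 0.2873, 0.3235]
tcp_rot: [2.031, 2.253, 0.33]
wrist_force: [-0.5, -0.2, 0.5]
finger_gap: 0.398
```

Run:
```python
from h import *
st();q=pose()[0][:2]-M; print(q@ex,q@ey)
p,d=grab('side','A'); crop(np.clip(p*1.5,0,255).astype(np.uint8),230,100,400,270,4,'A_sidec')
p,d=grab('top','A'); crop(np.clip(p*1.5,0,255).astype(np.uint8),230,100,400,280,4,'A_topc')
```

```text
t 47.68 p [0.492  0.2873 0.3235] yaw 5.4 tilt 13.47 F [-0.5 -0.2  0.5] M [-0.15  0.17  0.01] gap 0.398 j [ 0.54  0.17  0.13  1.29 -0.02  2.01]
-0.042246005330668385 0.17967003007348054
```

View pics/A_topc.png

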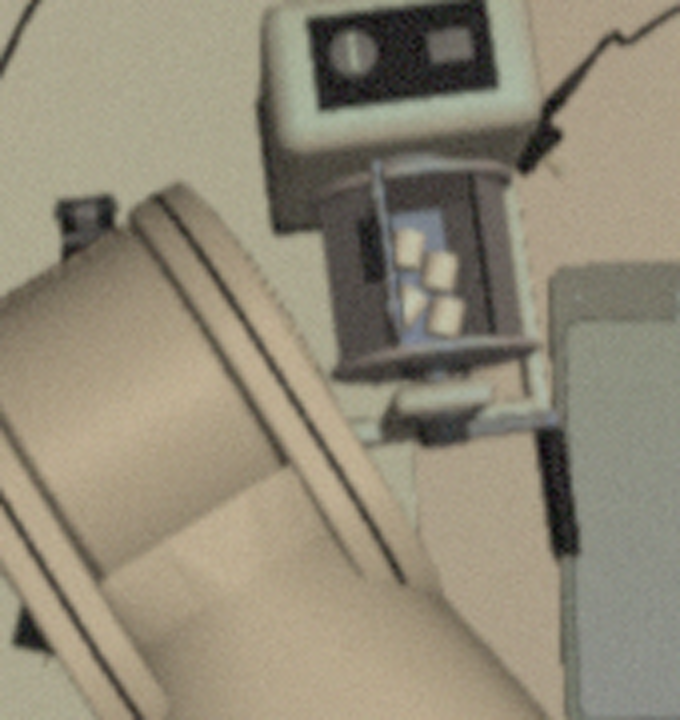

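View pics/A_sidec.png

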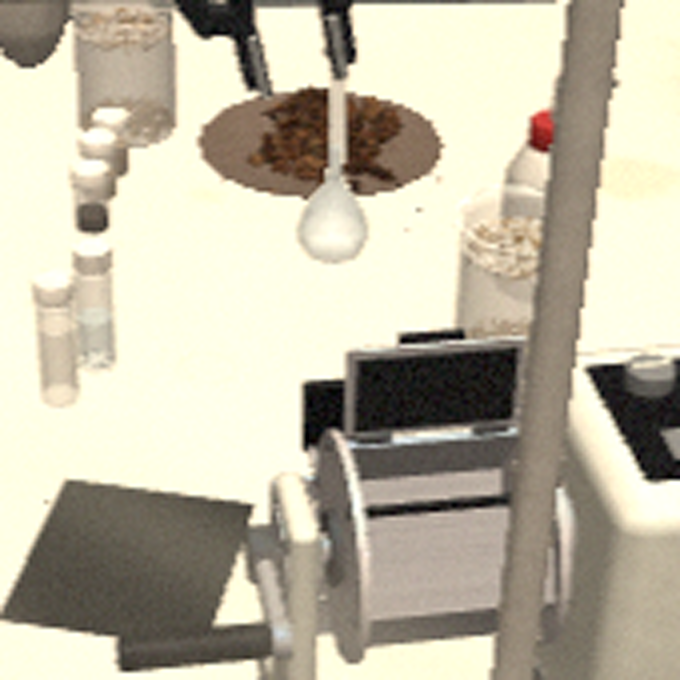

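Run:
```python
from h import *
plan([(*mill(0,.085),.235,6,4)])
```

```text
[[[-0.0242,0.006,0.0221,-0.18],[-0.0242,0.0059,0.0221,-0.18],[-0.0242,0.0058,0.0221,-0.18],[-0.0242,0.0057,0.0221,-0.18]]]
```

Request:
step_arm(
  steps=[
    [[-0.022, 0.006, 0.022, 0], [-0.022, 0.006, 0.022, 0], [-0.022, 0.006, 0.022, 0], [-0.022, 0.006, 0.02, 0], [0, 0, 0, 0], [0, 0, 0, 0]],
  ],
  fingers=1.0,
)

```text
clock: 48.28
tool_pos: [0.5467, 0.1978, 0.2383]
tcp_rot: [2.036, 2.24, 0.333]
wrist_force: [-0.2, 0.1, 0.0]
finger_gap: 0.001
```

Run:
```python
from h import *
st();q=pose()[0][:2]-M; print(q@ex,q@ey)
plan([(*mill(0,.07),.236,6,2),(*mill(0,.0),.236,6,6)])
p,d=grab('side','B'); crop(np.clip(p*1.5,0,255).astype(np.uint8),260,120,400,270,4,'B_sidec')
```

```text
t 48.28 p [0.5467 0.1978 0.2383] yaw 5.0 tilt 13.71 F [-0.2  0.1  0. ] M [-0.04  0.17  0.04] gap 0.001 j [ 0.34  0.21 -0.04  1.08  0.02  1.82]
0.002101485154161762 0.0845655706211244
[[[-0.0074,-0.0011,0.0003,-0.52],[-0.0073,-0.0012,0.0003,-0.52],[-0.0116,0.0001,-0.0008,0],[-0.0116,0.0001,-0.0008,0],[-0.0116,0.0001,-0.0008,0],[-0.0116,0.0001,-0.0008,0],[-0.0116,0.0001,-0.0008,0],[-0.0116,0.0001,-0.0008,0]]]
```

View pics/B_sidec.png

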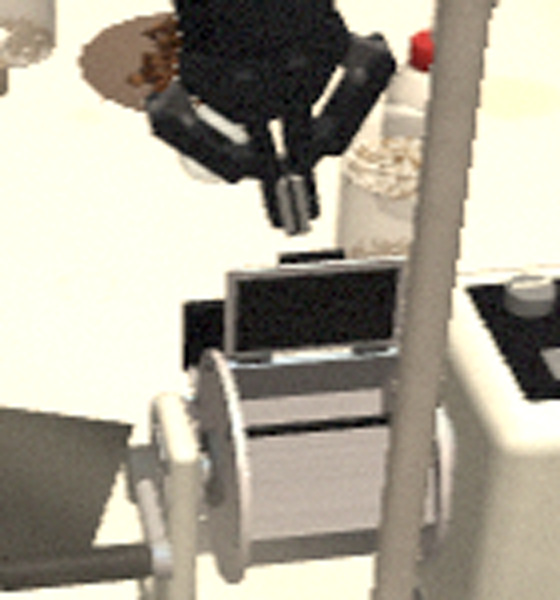

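Request:
step_arm(
  steps=[
    [[-0.0116, 0, 0, 0], [-0.0116, 0, -0.0005, 0], [-0.0116, 0, -0.0005, 0], [-0.0116, 0, -0.0005, 0], [-0.0116, 0, -0.0005, 0], [-0.0116, 0, -0.0005, 0], [-0.01, 0, 0, 0], [0, 0, 0, 0]],
  ],
)

```text
clock: 49.0
tool_pos: [0.5555, 0.1142, 0.2403]
tcp_rot: [2.031, 2.239, 0.345]
wrist_force: [0.6, 0.2, 0.2]
finger_gap: 0.003
```

Run:
```python
from h import *
st();q=pose()[0][:2]-M; print(q@ex,q@ey)
p,d=grab('side','B'); crop(np.clip(p*1.5,0,255).astype(np.uint8),260,120,400,270,4,'B2_sidec')
```

```text
t 49.0 p [0.5555 0.1142 0.2403] yaw 5.1 tilt 14.21 F [0.6 0.2 0.2] M [-0.06  0.27  0.01] gap 0.003 j [ 0.17  0.18 -0.08  1.07  0.06  1.65]
0.0015492799248424548 0.0005504445660080994
```

View pics/B2_sidec.png

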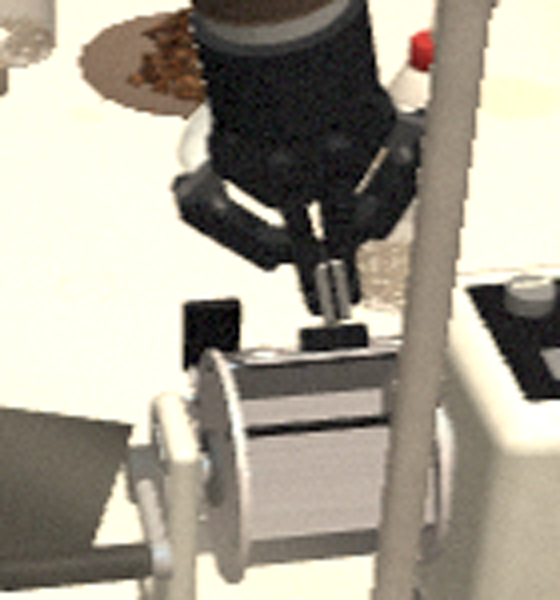

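Run:
```python
from h import *
plan([(*mill(0,-.006),.202,6,4)])
```

```text
[[[-0.0025,-0.0026,0.0091,-0.23],[-0.0025,-0.0026,0.0091,-0.23],[-0.0025,-0.0026,0.0091,-0.23],[-0.0025,-0.0026,0.0091,-0.23]]]
```

Request:
step_arm(
  steps=[
    [[-0.003, -0.004, 0.01, 0], [-0.003, -0.004, 0.01, 0], [-0.003, -0.004, 0.01, 0], [-0.002, -0.004, 0.009, 0], [0, 0, 0, 0]],
  ],
)

```text
clock: 49.47
tool_pos: [0.5546, 0.1063, 0.202]
tcp_rot: [2.024, 2.232, 0.36]
wrist_force: [-0.2, -0.4, 1.2]
finger_gap: 0.0
```

Run:
```python
from h import *
st();q=pose()[0][:2]-M; print(q@ex,q@ey)
p,d=grab('side','B'); crop(np.clip(p*1.5,0,255).astype(np.uint8),260,120,400,270,4,'B3_sidec')
```

```text
t 49.47 p [0.5546 0.1063 0.202 ] yaw 5.0 tilt 14.94 F [-0.2 -0.4  1.2] M [-0.09  0.31 -0.01] gap 0.0 j [ 0.15  0.19 -0.17  0.96  0.06  1.64]
-0.00023835213620313408 -0.007256543794206721
```

View pics/B3_sidec.png

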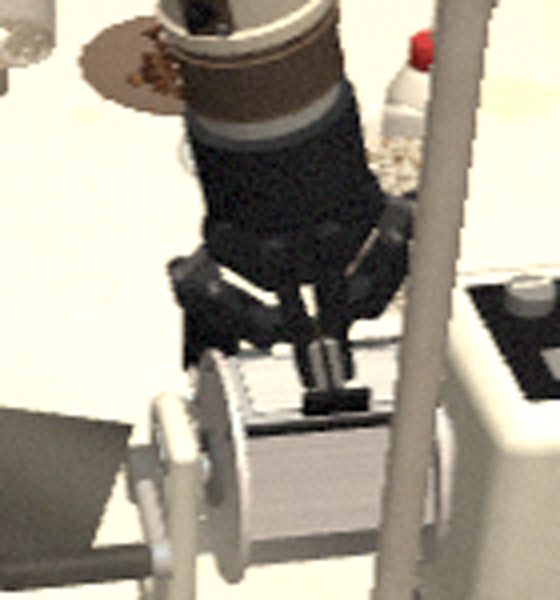

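Request:
step_arm(
  steps=[
    [[0, -0.001, 0.005, 0], [0, -0.001, 0.005, 0], [0, -0.001, 0.004, 0], [0, 0, 0, 0]],
  ],
)

```text
clock: 49.85
tool_pos: [0.5548, 0.1063, 0.2034]
tcp_rot: [2.017, 2.222, 0.371]
wrist_force: [0.8, 0.1, -0.4]
finger_gap: 0.001
```

Run:
```python
from h import *
st();q=pose()[0][:2]-M; print(q@ex,q@ey)
```

```text
t 49.85 p [0.5548 0.1063 0.2034] yaw 4.9 tilt 15.61 F [ 0.8  0.1 -0.4] M [-0.09  0.26 -0.02] gap 0.001 j [ 0.16  0.18 -0.18  0.94  0.06  1.64]
-4.0053984980997756e-05 -0.00724886060355026
```

Request:
step_arm(
  steps=[
    [[0, -0.001, 0.007, 0], [0, -0.002, 0.008, 0], [0, -0.002, 0.008, 0]],
  ],
)

```text
clock: 50.1
tool_pos: [0.5574, 0.107, 0.2004]
tcp_rot: [2.006, 2.208, 0.39]
wrist_force: [-34.6, -10.2, 54.8]
finger_gap: 0.0
```

Request:
step_arm(
  steps=[
    [[0, 0, -0.03, 0], [0, 0, -0.041, 0], [0, 0, -0.041, 0], [0.03, -0.01, 0, 0], [0.035, -0.02, 0, 0], [0.035, -0.02, 0, 0], [0.035, -0.02, 0, 0], [0.035, -0.02, 0, 0], [0.03, 0, 0, 0], [0, 0, 0, 0]],
  ],
)

```text
clock: 50.93
tool_pos: [0.4178, 0.2923, 0.3036]
tcp_rot: [2.011, 2.193, 0.401]
wrist_force: [0.8, -0.5, 0.1]
finger_gap: 0.003
```

Run:
```python
from h import *
st()
p,d=grab('side','C'); crop(np.clip(p*1.5,0,255).astype(np.uint8),230,120,400,290,4,'C_sidec')
X=cloud('side',d); r=X-np.r_[M,0]; mx=r[...,:2]@ex; my=r[...,:2]@ey
k=(abs(mx)<.035)&(my>-.04)&(my<.035)&(X[...,2]>.17)&(X[...,2]<.26)
for a in np.arange(-.035,.035,.01):
    kk=k&(my>=a)&(my<a+.01); print(round(a+.005,3),kk.sum(),np.percentile(X[kk][:,2],[10,50,90]).round(4) if kk.any() else '')
b=p.max(-1)<55
k=b&(X[...,2]>.12)&(X[...,2]<.18)&(X[...,0]>.38)&(X[...,0]<.462)&(X[...,1]>.0)&(X[...,1]<.065); print('grip',np.median(X[k],0))
p,d=grab('top','C'); crop(np.clip(p*1.5,0,255).astype(np.uint8),200,100,400,280,4,'C_topc'); print(panfit(p)[0])
X=cloud('top',d); r=X-np.r_[M,0]; mx=r[...,:2]@ex; my=r[...,:2]@ey
k=(abs(mx)<.035)&(X[...,2]>.17)&(X[...,2]<.26)
for a in np.arange(-.035,.035,.01):
    kk=k&(my>=a)&(my<a+.01); print(round(a+.005,3),kk.sum(),np.percentile(X[kk][:,2],[10,50,90]).round(4) if kk.any() else '')
```

```text
t 50.93 p [0.4178 0.2923 0.3036] yaw 4.3 tilt 17.31 F [ 0.8 -0.5  0.1] M [-0.08  0.27  0.01] gap 0.003 j [ 0.67  0.01 -0.12  1.15 -0.09  2.14]
-0.03 379 [0.1828 0.1923 0.2062]
-0.02 80 [0.1969 0.1993 0.2093]
-0.01 82 [0.1993 0.2006 0.2018]
0.0 121 [0.1997 0.2011 0.2025]
0.01 108 [0.2007 0.202  0.2032]
0.02 90 [0.2003 0.2017 0.2034]
0.03 7 [0.1985 0.2024 0.2031]
0.04 0 
grip [0.42319855 0.03393141 0.14756097]
((0.5401120781898499, 0.2760418951511383), (0.10751993209123611, 0.11938764899969101), 5.930641174316406)
-0.03 90 [0.1845 0.1954 0.2087]
-0.02 152 [0.1983 0.2013 0.2117]
-0.01 143 [0.1993 0.2018 0.2047]
0.0 141 [0.2003 0.2025 0.2052]
0.01 141 [0.2005 0.2033 0.2056]
0.02 150 [0.1999 0.2029 0.2059]
0.03 163 [0.1857 0.1925 0.2039]
0.04 145 [0.1723 0.1773 0.1837]
```

View pics/C_sidec.png

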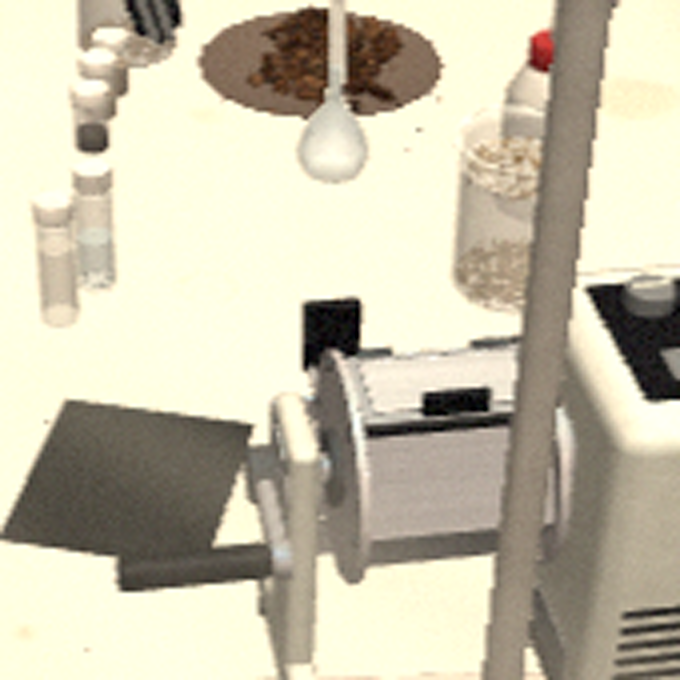

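View pics/C_topc.png

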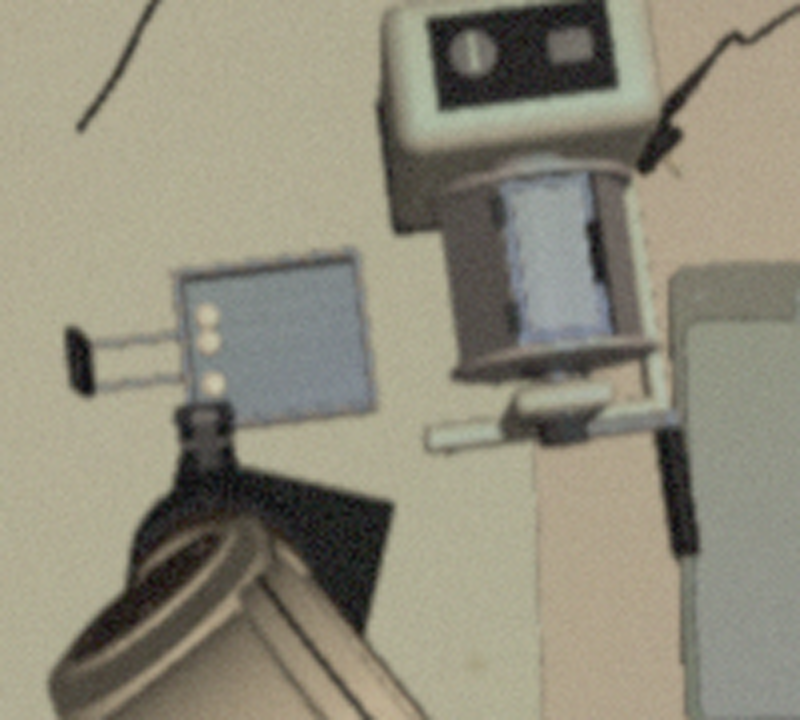

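Run:
```python
from workcell import ctrl
print(ctrl.sign_off())
```

```text
the job is handed in; nothing more can be done
None
```

The charge is changed and the job is handed in, at about 51 s of the 210 s allowed. No verdict was reported, so the checks below are my own measurements from the last pictures.

**What I did**
- I turned the pan square to the mill and slid it under the barrel. I cranked the port down, and all three worn pieces fell into the pan.
- I cranked the port back up and drew the pan out to the left.
- I put all four fresh cylinders in through the port, then pushed the cover shut and pressed it down.

**Last checks**
- **Cover:** it lies flat at 0.200 to 0.203 m, against 0.201 m expected when closed. It slopes about 0.07 rad across its width in both views. I take that as the barrel's remaining tilt, which is within the 0.3 rad limit, but I did not measure the cover's own angle separately.
- **Crank:** its grip is level on the right, so the port faces up.
- **Fresh cylinders:** I saw all four in the barrel just before closing the cover. They cannot be seen now.
- **Pan:** its centre is about 163 mm left of the barrel's middle, against 115 mm needed. It lies flat, with all three worn pieces in it.
- **Bystanders:** I saw no movement of the vials and did not go near the flask, but I did not re-measure their positions at the end.
- **Arm:** the gripper is clear of everything, at a height of about 0.30 m.

**What did not go to plan**
- The tool drifted off vertical, to about 17° by the end, so I corrected its position before each grasp.
- The last press on the cover read 54.8 N vertically at the wrist (about 66 N in total). That is under the 120 N wrist limit, and it came through the fingertips rather than the gripper's body. It was harder than I intended.

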